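Scoop the walnuts out of the bin

TASK

Slide the lid of the wooden nut bin open and use the scoop to get every walnut out of the bin and into the bowl (the bin's far corners are the backstop that fills the scoop); do not pick or push the nuts in the bin with the fingers, though one that falls on the worktop may be picked up. Then hang the scoop by its wire loop on the hook of the stand, clear of everything below, and slide the lid fully shut; leave the bowl upright and do not disturb the tin, the kitchen timer or the mug.

Things in the scene. Friction and masses are not known exactly. Their poses are not given: they have to be found in the camera images.
- bin: wooden sliding-lid box fixed to the worktop, outer 280 (x) x 180 (y) x 71 mm high. Origin under its middle; x points to its far end, away from the robot, y to its left, z up. Side walls 58 mm high, 10 mm thick, upright; near end wall 71 mm high, upright, its inner face at x = -128 mm, with a 6 mm groove lip at the top that reaches in to x = -122.
- bin_floor (a point): the middle of the bin's near edge of clear floor: x = -128 mm, y = 0, 8 mm above the worktop (axes as the bin). The flat floor runs from here 236 mm in x and 80 mm to either side in y. The walnuts start on its far part.
- bin_far (a point): the middle of the foot of the bin's far end board, on the floor (x = +108 mm in the bin's frame). From this line the inner face leans outward by 20 degrees (18 mm farther at 58 mm up); the outer end wall goes on up to 71 mm. Its two corners with the side walls lie 80 mm to either side in y.
- lid (a joint): the flat wooden lid that slides in grooves in the near and far walls: 0 = fully shut, grows to 0.175 m (end stop, the mouth wholly clear) as it slides to the bin's +y (left). About 2 N of friction, stays where it is left.
- lid_knob (a point): the centre of the lid's wooden knob, 27 mm across (19 mm at its neck), from 66 to 98 mm above the worktop; this point is 83 mm above it. Moves with the lid.
- scoop_grip (a point): aluminium scoop, 0.22 kg, 255 mm long. This point is the centre of its raised black grip (76 mm long, 16 wide, 22 deep, sloping 15 degrees up towards its free end). Axes are the scoop's: x to the open mouth of the pan, y left, z up when the pan stands flat. From here the lip is at x = +151 mm, the pan's back wall at x = +59, the pan's underside at z = -90.
- scoop_eye (a point): the centre of the wire hanging loop at the end of the handle: a ring of 7 mm wire with a 40 mm clear opening, lying in the scoop's x-z plane, so that its hole runs along the scoop's y. From scoop_grip it lies at x = -59, z = +16 mm. Axes as scoop_grip.
- scoop_lip (a point): the middle of the pan's front lip, on its underside (axes as scoop_grip). The pan reaches 92 mm back from here and 40 mm to either side; floor 2.5 mm thick, thinned over the last 24 mm to 1 mm at the lip; side walls 36 mm high at the back, raked down to nothing 20 mm short of the lip; back wall 36 mm high, from which two neck rods rise to the grip.
- nut1: walnut in its shell, a brown wrinkled egg-shaped nut 38 mm long (along its x) and 36 mm across, 15 g; origin at its centre. May be absent in some starts. It rolls a little when pushed.
- nut2: walnut in its shell, a brown wrinkled egg-shaped nut 38 mm long (along its x) and 36 mm across, 15 g; origin at its centre. May be absent in some starts. It rolls a little when pushed.
- nut3: walnut in its shell, a brown wrinkled egg-shaped nut 38 mm long (along its x) and 36 mm across, 15 g; origin at its centre. May be absent in some starts. It rolls a little when pushed.
- nut4: walnut in its shell, a brown wrinkled egg-shaped nut 38 mm long (along its x) and 36 mm across, 15 g; origin at its centre. May be absent in some starts. It rolls a little when pushed.
- nut5: walnut in its shell, a brown wrinkled egg-shaped nut 38 mm long (along its x) and 36 mm across, 15 g; origin at its centre. May be absent in some starts. It rolls a little when pushed.
- nut6: walnut in its shell, a brown wrinkled egg-shaped nut 38 mm long (along its x) and 36 mm across, 15 g; origin at its centre. May be absent in some starts. It rolls a little when pushed.
- nut7: walnut in its shell, a brown wrinkled egg-shaped nut 38 mm long (along its x) and 36 mm across, 15 g; origin at its centre. May be absent in some starts. It rolls a little when pushed.
- nut8: walnut in its shell, a brown wrinkled egg-shaped nut 38 mm long (along its x) and 36 mm across, 15 g; origin at its centre. May be absent in some starts. It rolls a little when pushed.
- bowl: terracotta bowl, loose, 170 mm across the rim, 62 mm high, 0.45 kg; origin under its middle, on the worktop.
- hook_seat (a point): the point on the axis of the hook's level 8 mm bar where a loop should hang, 310 mm above the worktop; part of a fixed utensil stand. x points along the bar from its free end to the post. The free end bends up from 6 mm in -x and ends 23 mm in -x in a ball whose top is 20 mm above the bar's axis. Post (14 mm thick, 350 high) 68 mm in +x from here, on a foot 124 mm across, 18 high.
- tin: tuna tin, bystander, 86 mm across, 40 mm high; origin under its middle.
- timer: kitchen timer, bystander, 62 mm across, 51 mm high; origin under its middle.
- mug: mug, bystander, 82 x 114 x 91 mm; origin on its underside.

How it is judged:
By the outcome, as a careful person would: the job done as asked, in the order asked, and still so for the second after the job is handed in, with the robot touching nothing.
Of nut1, nut2, nut3, nut4, nut5, nut6, nut7, nut8 only 5 to 8 are there at a start; the rules pass over those that are not, and their reading is None.
At some moment in a run one of bowl may be knocked a few centimetres aside while the robot is not near it.
It also fails if it takes over 210 s, if anything falls off the work surface, if the arm or the gripper's body presses on something with over 40 N, if the wrist force passes 120 N, or if a joint passes its speed limit or range.

ROBOT

A 7-joint arm with a two-finger parallel gripper is mounted at the origin on a cart in front of the work surface, level with it; the furniture and walls round the work are solid. World frame = base frame: x ahead of the robot, y to its left, z up, the work surface at z = 0. Lengths are in m, angles in rad, forces in N, time in s.
With the tool pointing down it reaches from about 0.4 to 0.875 m from the base axis. Payload 19.3 kg.
Tool frame: the origin (TCP) lies on the mounting face of the last link; the fingertips stand 173 mm ahead of it and the grasp point (between the pads) lies 155 mm ahead of it (bot.grip_point_offset is the distance from the TCP to the grasp point, in m); z points along the fingers, y is the line along which they close (so a half turn about z gives the same grasp; the last joint's range is limited). The gripper opens to 85 mm and grips with 20 to 120 N. Pads are 22 mm wide; open, the fingers measure 114 mm over their backs; the gripper's body (76 mm by 85 mm) begins 54 mm behind the grasp point. The pads swing forward as they close: fully open they stand 13 mm farther back than shut.
Start: joints at [1.273, 0.521, -0.036, 1.599, 0.021, 1.021, -0.113], TCP at [0.141, -0.609, 0.405] pointing down, gripper open.
Joint ranges: [-2.91, 2.91], [-0.3, 2.13], [-1.5, 1.42], [0.17, 2.43], [-1.26, 4.41], [0.16, 1.93], [-2.52, 2.52]. Speed limits (rad/s): [1.89, 1.89, 2.39, 2.39, 3.01, 3.01, 3.01].

INTERFACE

Orientations are given as [roll, pitch, yaw] about the fixed x, y, z axes, in that order (R = Rz(yaw) Ry(pitch) Rx(roll)).
In Python, from workcell import bot gives the robot as it stands.
- The arm moves only by the tool arm_command, never from a script. Its argument "deltas" is a list of rows, each a list of 3 entries, a list of its own where there are three numbers: the shift along the tool's x, y, z in cm, then the turn, a rotation vector about the tool's x, y, z in rad, then the finger opening in cm, from 0 to 8.54. In form: [[[tx, ty, tz], [rx, ry, rz], claw], ...]. A call has 1 to 20 rows; each row shifts and turns the commanded pose from where the row before left it, along the tool's axes as they then stand; what a row does not reach is not made up. A row lasts 1/10 s, in which the tool goes at most 50 mm and 8.59 degrees, less where a joint would pass 70% of its speed; a pose out of reach is approached as far as the arm can. A call with a gripper value outside its range is refused whole. The fingers move at their own pace and stop on an object; "newtons" is the grip in N (left out, the last holds). Time passes only in rows, so rows that do not move let the fingers close. It gives the time, the measured TCP pose, the force, the opening and the grip force at its end, in the units of the state.
- bot.observe(): the state, without advancing time (a new reading comes with each control period).
- bot.grab_frame(name): name is "side" or "top"; returns a dict with "frame" (384x512x3 uint8, red, green, blue), "K" (3x3 intrinsics, pixels), "rvec" (rotation vector, rad) and "tvec" (3), from world to camera coordinates, as OpenCV has them. Camera axes: x right, y down, z forward; pixel columns grow to the right and rows downward; lengths in m; the calibration is good to about 2 mm. A picture is of the moment at which its call begins. There is no depth.
- bot.job_done(): hands the job in; it is judged then, once.
Trained networks look in a picture, given as the dict that the camera call returned (one of the last four; its "shot" number tells which), for a name from the list of things; names that differ only in an ending like _2 or _b are one class to them, and where a whole thing is asked for, a point or a joint stands for the part that bears it (a point fixed in the world has none). Each returns a list of dicts, best first, with "p" (0 to 1); they miss things now and then, are a little off and sometimes report something else, mostly with a low value. They report only what shows in the picture. A call takes as long as a camera call.
- bot.find_in(name, picture): "rect" ([left, top, width, height] in pixels, round what is visible of it).
- bot.mark_of(name, picture): "at" ([column, row] in pixels: a listed point, or the origin of a listed thing).
The state is a dict: "clock": time; "qpos": joint angles; "qd": joint speeds; "joint_efforts": joint torques, N m; "position": TCP position; "tool_rot": TCP orientation; "force": force on the tool from outside, world axes, zero at the start; "moment": the same for the moment, N m; "grip_width": finger opening in m; "finger_force": force on a finger pad.
Only numpy, scipy, OpenCV 4.12 (cv2) and the standard library are available. Lean on these libraries where they do the work, as an engineer would, in place of code of your own. Each camera call takes 0.05 s, during which the arm holds its last target. There are 200 camera calls.

## Working session

There is one attempt and no reset: what is moved stays moved. The work goes in short steps, Python scripts to look and compute and a tool call to move; the robot and the scene stay as the last step left them, time stands still between calls to the robot, and variables do not carry over. Pictures are saved under pics/ and viewed, at most 14 in all, crops included, and the job is handed in when it is done.

Besides the shell and the picture viewer there is one more tool, called after "Call:" as a command line: name --argument value ..., lists and objects as JSON in quotes. arm_command: Moves the arm, as the interface text tells. Its arguments: {"type":"object","properties":{"deltas":{"type":"array","items":{"type":"array"}},"newtons":{"type":"number"}},"required":["deltas"]}

```bash
ls; mkdir -p pics; cat > h.py <<'E'
import numpy as np, cv2
from workcell import bot
from scipy.spatial.transform import Rotation as R
def P(f):
    Rm=cv2.Rodrigues(np.array(f["rvec"],float))[0]; t=np.array(f["tvec"],float).reshape(3); return np.array(f["K"],float),Rm,t
def ray(f,uv):
    K,Rm,t=P(f); d=Rm.T@np.linalg.inv(K)@np.array([uv[0],uv[1],1.]); return -Rm.T@t,d/np.linalg.norm(d)
def atz(f,uv,z):
    c,d=ray(f,uv); return c+d*(z-c[2])/d[2]
def tri(a,ua,b,ub):
    c1,d1=ray(a,ua); c2,d2=ray(b,ub)
    s=np.linalg.lstsq(np.c_[d1,-d2],c2-c1,rcond=None)[0]
    p,q=c1+s[0]*d1,c2+s[1]*d2; return (p+q)/2,np.linalg.norm(p-q)
def proj(f,X):
    K,Rm,t=P(f); q=K@(Rm@np.array(X,float)+t); return q[:2]/q[2]
def save(f,n): cv2.imwrite("pics/"+n,cv2.cvtColor(f["frame"],cv2.COLOR_RGB2BGR))
E
python3 - <<'E'
from h import *
np.set_printoptions(precision=4,suppress=True)
s=bot.grab_frame("side");t=bot.grab_frame("top")
save(s,"s0.png");save(t,"t0.png")
for f in (s,t): print("cam",ray(f,(256,192)),f["K"][0][0])
for n in "bin bin_floor bin_far lid_knob scoop_grip scoop_eye scoop_lip bowl hook_seat tin timer mug nut1".split():
    a=bot.mark_of(n,s);b=bot.mark_of(n,t)
    print(n,[(np.round(x["at"]),round(x["p"],2)) for x in a[:2]],[(np.round(x["at"]),round(x["p"],2)) for x in b[:2]],end=' ')
    print(tri(s,a[0]["at"],t,b[0]["at"]) if a and b else '')
o=bot.observe();print(o["position"],o["tool_rot"],o["grip_width"],o["force"])
E
```

```text
pics
cam (array([-0.4403, -0.0753,  1.326 ]), array([ 0.6473,  0.0743, -0.7586])) 385.6677584883614
cam (array([-0.0478, -0.0877,  1.4946]), array([ 0.3959,  0.0859, -0.9142])) 442.0382947527643
bin [(array([250., 213.]), 0.65)] [(array([252., 203.]), 0.84)] (array([0.5325, 0.0589, 0.0506]), np.float64(0.010992243124683889))
bin_floor [(array([244., 234.]), 0.91)] [(array([240., 235.]), 0.63)] (array([0.3921, 0.0663, 0.1016]), np.float64(0.008782545957286225))
bin_far [(array([254., 195.]), 0.7), (array([263., 201.]), 0.36)] [(array([318., 232.]), 0.21)] (array([ 0.2598, -0.0743,  0.5458]), np.float64(0.1779194419344046))
lid_knob [] [(array([260., 199.]), 0.75)] 
scoop_grip [] [(array([333., 247.]), 0.82)] 
scoop_eye [] [(array([328., 228.]), 0.8), (array([309., 172.]), 0.72)] 
scoop_lip [(array([346., 277.]), 0.68)] [(array([346., 291.]), 0.97)] (array([ 0.3205, -0.3333, -0.056 ]), np.float64(0.00396039608173333))
bowl [(array([318., 231.]), 0.66), (array([149., 249.]), 0.51)] [(array([320., 234.]), 0.74)] (array([ 0.4837, -0.2103,  0.0145]), np.float64(0.016154392615649788))
hook_seat [] [(array([393., 192.]), 0.72)] 
tin [(array([295., 189.]), 0.89)] [(array([312., 172.]), 0.81)] (array([ 0.7371, -0.1289, -0.0217]), np.float64(0.01098686969723391))
timer [(array([324., 191.]), 0.53)] [(array([340., 183.]), 0.56)] (array([ 0.6832, -0.2454,  0.0413]), np.float64(0.0071156152403179344))
mug [(array([151., 251.]), 0.73)] [(array([129., 228.]), 0.89)] (array([ 0.3687,  0.4678, -0.0232]), np.float64(0.014038501028468165))
nut1 [] [] 
[ 0.1411 -0.6088  0.4047] [-3.1416  0.      0.2277] 0.08563891146757567 [-0.9436 -0.6277  1.1136]
```

```bash
python3 - <<'E'
import cv2
a=cv2.imread("pics/s0.png")[130:330,100:460];b=cv2.imread("pics/t0.png")[110:320,90:450]
cv2.imwrite("pics/sc.png",cv2.resize(a,None,fx=2.2,fy=2.2,interpolation=2));cv2.imwrite("pics/tc.png",cv2.resize(b,None,fx=2.2,fy=2.2,interpolation=2))
E
```

```text
(no output)
```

View pics/sc.png

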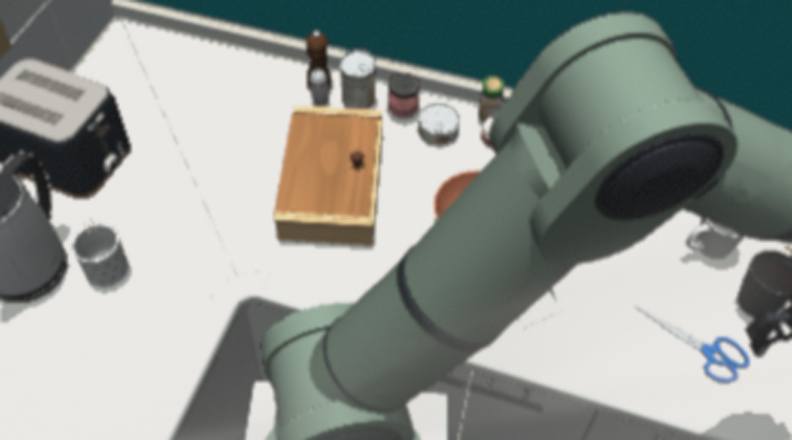

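View pics/tc.png

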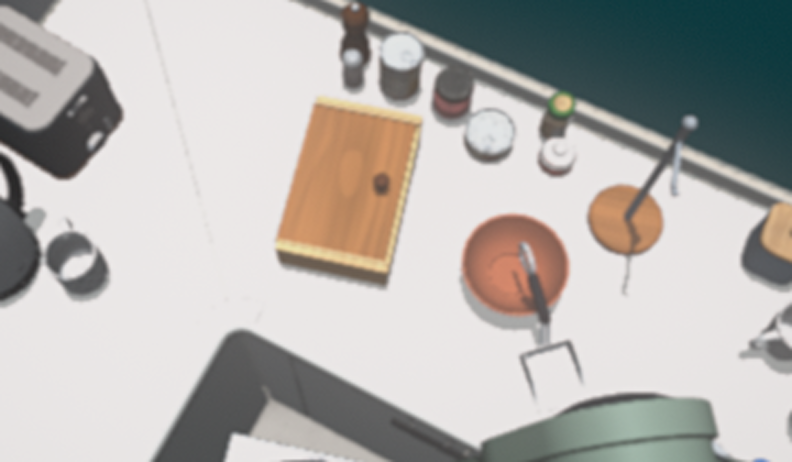

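```bash
cat > fitbin.py <<'E'
from h import *
from scipy.optimize import least_squares
np.set_printoptions(precision=4,suppress=True)
s=bot.grab_frame("side");t=bot.grab_frame("top")
C=np.array([[-.14,.09,.071],[-.14,-.09,.071],[.14,.09,.071],[.14,-.09,.071]])
T=np.array([[277,243],[388,270],[318,98],[422,118]])/2.2+[90,110]
S=np.array([[277,220],[375,224],[293,108],[382,110]])/2.2+[100,130]
def w(p,X): c,s_=np.cos(p[2]),np.sin(p[2]); return np.array([p[0]+c*X[0]-s_*X[1],p[1]+s_*X[0]+c*X[1],X[2]])
for name,us in (("t",[1,0]),("s",[0,1]),("both",[1,1])):
    f=lambda p:np.concatenate([np.concatenate([us[0]*(proj(t,w(p,X))-T[i]),us[1]*(proj(s,w(p,X))-S[i])]) for i,X in enumerate(C)])
    r=least_squares(f,[.53,.06,0.1]); print(name,r.x,np.abs(r.fun).max())
p=r.x
k=bot.mark_of("lid_knob",t)[0]["at"]; print("knob top",atz(t,k,.083)," side",atz(s,(262.3,202.7),.083),tri(t,k,s,(262.3,202.7)))
d=atz(t,k,.083)[:2]-p[:2];c,s_=np.cos(p[2]),np.sin(p[2]);print("knob in bin",c*d[0]+s_*d[1],-s_*d[0]+c*d[1])
for n in ("tin","timer","mug","bowl","scoop_lip"): print(n,[ (q["at"],atz(t,q["at"],0)[:2]) for q in bot.mark_of(n,t)[:1]])
print("hook",[(q["at"],atz(t,q["at"],.31),q["p"]) for q in bot.mark_of("hook_seat",t)])
print("foot",atz(t,(90+625/2.2,110+218/2.2),.018),"posttop",atz(t,(90+690/2.2,110+122/2.2),.35))
E
python3 fitbin.py
```

```text
t [ 0.5661  0.0677 -0.0078] 2.120216332497705
s [0.565  0.0635 0.0162] 0.7310309584549373
both [0.5658 0.0659 0.0021] 2.642347281718031
knob top [0.5593 0.0323 0.083 ]  side [0.5638 0.0153 0.083 ] (array([0.5518, 0.0225, 0.099 ]), np.float64(0.016777094381657292))
knob in bin -0.006535157718699802 -0.03361334224977704
tin [([310.6, 172.5], array([ 0.7222, -0.1309]))]
timer [([339.3, 182.1], array([ 0.7058, -0.2422]))]
mug [([126.3, 230.8], array([0.3524, 0.4718]))]
bowl [([320.7, 233.2], array([ 0.4925, -0.2061]))]
scoop_lip [([347.3, 293.3], array([ 0.3015, -0.327 ]))]
hook [([392.0, 191.3], array([ 0.5531, -0.3653,  0.31  ]), 0.72)]
foot [ 0.6172 -0.3776  0.018 ] posttop [ 0.6225 -0.381   0.35  ]
```

```bash
cat >> h.py <<'E'
import json
def cur():
    o=bot.observe(); return np.array(o["position"]),R.from_euler("xyz",o["tool_rot"])
def plan(wps,claw,step=.045,start=None,ang=.13):
    """wps: list of (pos, Rotation|None, [step]) ; prints rows, 20 a call"""
    p,q=start or cur(); rows=[]
    for w in wps:
        P1,Q1=np.array(w[0],float),(w[1] if w[1] is not None else q); st=w[2] if len(w)>2 else step; cl=w[3] if len(w)>3 else claw
        p0,q0=p,q; rv=(q0.inv()*Q1).as_rotvec(); n=max(1,int(np.ceil(max(np.linalg.norm(P1-p0)/st,np.linalg.norm(rv)/ang)-.02)))
        for i in range(1,n+1):
            tp=p0+(P1-p0)*i/n; tq=q0*R.from_rotvec(rv*i/n)
            d=np.round(q.inv().apply(tp-p)*100,1); r=np.round((q.inv()*tq).as_rotvec(),2)
            rows.append([[float(x)+0. for x in d],[float(x)+0. for x in r],cl])
            p=p+q.apply(d/100); q=q*R.from_rotvec(r)
    for i in range(0,len(rows),20): print(json.dumps(rows[i:i+20],separators=(",",":")).replace(".0,",",").replace(".0]","]"))
    print(len(rows),"end",p.round(4),q.as_euler("xyz").round(3)); return p,q
D=lambda yaw:R.from_euler("xyz",[np.pi,0,yaw])
E
python3 -c "
from h import *
plan([((.25,-.35,.40),D(.1)),((.562,.018,.36),D(0)),((.562,.018,.243),D(0))],8.5)"
```

```text
[[[2.4,-3.3,0.1],[0,0,0.02],8.5],[[2.2,-3.2,0],[0,0,0.02],8.5],[[2.3,-3.4,0.1],[0,0,0.01],8.5],[[2.1,-3.4,0.1],[0,0,0.02],8.5],[[2.2,-3.4,0],[0,0,0.02],8.5],[[2,-3.4,0.1],[0,0,0.02],8.5],[[2,-3.5,0.1],[0,0,0.02],8.5],[[3.1,-3.1,0.4],[0,0,0.01],8.5],[[3.2,-3,0.3],[0,0,0.01],8.5],[[3.1,-3.2,0.4],[0,0,0.01],8.5],[[3,-3.1,0.3],[0,0,0.01],8.5],[[3,-3.2,0.4],[0,0,0],8.5],[[3.1,-3.2,0.4],[0,0,0.01],8.5],[[2.9,-3.2,0.3],[0,0,0.01],8.5],[[3,-3.2,0.4],[0,0,0.01],8.5],[[2.9,-3.3,0.3],[0,0,0.01],8.5],[[2.9,-3.3,0.4],[0,0,0.01],8.5],[[2.9,-3.3,0.4],[0,0,0.01],8.5],[[0,0,3.9],[0,0,0],8.5],[[0,0,3.9],[0,0,0],8.5]]
[[[0,0,3.9],[0,0,0],8.5]]
21 end [0.5621 0.0182 0.2427] [-3.142e+00  0.000e+00 -2.000e-03]
```

Call:
arm_command --deltas '[[[2.4,-3.3,0.1],[0,0,0.02],8.5],[[2.2,-3.2,0],[0,0,0.02],8.5],[[2.3,-3.4,0.1],[0,0,0.01],8.5],[[2.1,-3.4,0.1],[0,0,0.02],8.5],[[2.2,-3.4,0],[0,0,0.02],8.5],[[2,-3.4,0.1],[0,0,0.02],8.5],[[2,-3.5,0.1],[0,0,0.02],8.5],[[3.1,-3.1,0.4],[0,0,0.01],8.5],[[3.2,-3,0.3],[0,0,0.01],8.5],[[3.1,-3.2,0.4],[0,0,0.01],8.5],[[3,-3.1,0.3],[0,0,0.01],8.5],[[3,-3.2,0.4],[0,0,0],8.5],[[3.1,-3.2,0.4],[0,0,0.01],8.5],[[2.9,-3.2,0.3],[0,0,0.01],8.5],[[3,-3.2,0.4],[0,0,0.01],8.5],[[2.9,-3.3,0.3],[0,0,0.01],8.5],[[2.9,-3.3,0.4],[0,0,0.01],8.5],[[2.9,-3.3,0.4],[0,0,0.01],8.5]]' --newtons 25

```text
clock: 3.65
position: [0.5631, 0.0198, 0.3596]
tool_rot: [3.141, -0.0, -0.003]
force: [0.1, -1.1, 0.8]
grip_width: 0.0854
finger_force: 0.0
```

```bash
python3 - <<'E'
from h import *
np.set_printoptions(precision=4,suppress=True)
s=bot.grab_frame("side");t=bot.grab_frame("top");save(s,"s1.png");save(t,"t1.png")
o=bot.observe();print(o["clock"],o["position"],o["tool_rot"],o["qpos"])
a=cv2.imread("pics/s1.png")[120:360,210:440];b=cv2.imread("pics/t1.png")[110:350,200:430]
cv2.imwrite("pics/c1.png",cv2.resize(np.hstack([a,b]),(800,417),interpolation=2))
for n in "bowl scoop_grip scoop_eye scoop_lip hook_seat lid_knob tin timer".split():
    a=bot.mark_of(n,s);b=bot.mark_of(n,t)
    print(n,[(np.round(x["at"]),round(x["p"],2)) for x in a[:2]],[(np.round(x["at"]),round(x["p"],2)) for x in b[:2]],end=' ')
    print(tri(s,a[0]["at"],t,b[0]["at"]) if a and b else '')
E
```

```text
3.75 [0.5643 0.0233 0.359 ] [-3.139  -0.0008  0.003 ] [ 0.0556  0.4905 -0.2764  1.7976  0.1652  0.8748 -1.8637]
bowl [(array([316., 232.]), 0.7)] [(array([322., 235.]), 0.76)] (array([ 0.4834, -0.2116,  0.0057]), np.float64(0.0003722727081545602))
scoop_grip [(array([326., 234.]), 0.93)] [(array([333., 244.]), 0.76)] (array([ 0.443 , -0.2487,  0.0572]), np.float64(0.0011393222835728255))
scoop_eye [(array([324., 222.]), 0.97)] [(array([331., 225.]), 0.66), (array([311., 171.]), 0.31)] (array([ 0.5158, -0.2368,  0.0369]), np.float64(0.008318056176644979))
scoop_lip [(array([343., 276.]), 0.55)] [(array([348., 294.]), 0.77), (array([311., 172.]), 0.21)] (array([ 0.3055, -0.3265, -0.0258]), np.float64(0.017922764198195412))
hook_seat [(array([372., 171.]), 0.74)] [(array([394., 190.]), 0.96)] (array([ 0.5597, -0.3809,  0.3041]), np.float64(0.015557372545715884))
lid_knob [] [] 
tin [(array([296., 190.]), 0.75)] [(array([311., 174.]), 0.73)] (array([ 0.7146, -0.1296,  0.0021]), np.float64(0.009377292376644504))
timer [(array([327., 193.]), 0.53)] [(array([341., 184.]), 0.79)] (array([ 0.6882, -0.2557,  0.0207]), np.float64(0.01598848937782428))
```

View pics/c1.png

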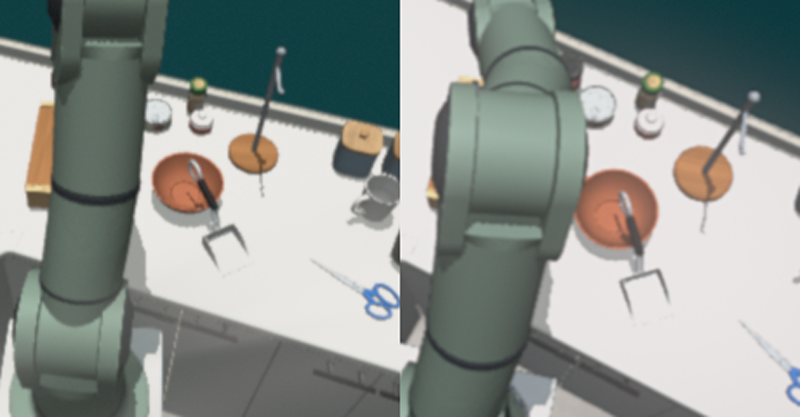

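```bash
cat > kin.py <<'E'
from h import *
from scipy.optimize import least_squares
import itertools,os
Rz=lambda a:R.from_euler("z",a);Ry=lambda a:R.from_euler("y",a)
def fk(q,m):
    s1,s3,s5,s7,b,fl,d1,d3,d5,d7,a1,a4=m
    T=Rz(b+s1*q[0]);p=T.apply([a1,0,d1]);T=T*Ry(q[1])*Rz(s3*q[2]);p=p+T.apply([a4,0,d3])
    T=T*Ry(q[3]);p=p+T.apply([-a4,0,0]);T=T*Rz(s5*q[4]);p=p+T.apply([0,0,d5]);T=T*Ry(q[5]);T=T*Rz(s7*q[6]+fl);p=p+T.apply([0,0,d7]);return p,T
E
cat > fitk.py <<'E'
from kin import *
S=[([1.273,.521,-.036,1.599,.021,1.021,-.113],[.1411,-.6088,.4047],[-3.1416,0,.2277]),([.0556,.4905,-.2764,1.7976,.1652,.8748,-1.8637],[.5643,.0233,.359],[-3.139,-.0008,.003])]
o=bot.observe();S.append((o["qpos"],o["position"],o["tool_rot"]))
res=[]
for sg in itertools.product([1,-1],repeat=4):
  for b in (0,np.pi):
   for fl0 in (0,np.pi/2,np.pi,-np.pi/2):
    def f(v):
        m=[*sg,b+v[0],fl0+v[1],*v[2:6],0,v[6]];e=[]
        for q,p,r in S:
            pp,T=fk(q,m);e+=[*(pp-p)*5,*(T.inv()*R.from_euler("xyz",r)).as_rotvec()]
        return np.r_[e,.02*(v[2:6]-[.35,.4,.4,.15]),.05*v[:2],.02*v[6]]
    r=least_squares(f,[0,0,.35,.4,.4,.15,0]);res.append((r.cost,sg,b,fl0,r.x.round(4)))
res.sort(key=lambda x:x[0])
for r in res[:5]:print(r)
E
python3 fitk.py
cat > fits.py <<'E'
from h import *
from scipy.optimize import least_squares
def scoopfit(s,t,v0=(.44,-.25,-2.74)):
    M=[]
    for f in (s,t):
        for n,L in (("scoop_grip",(0,0,.09)),("scoop_eye",(-.059,0,.106)),("scoop_lip",(.151,0,0))):
            q=bot.mark_of(n,f)
            if q: M.append((f,L,q[0]["at"],q[0]["p"]))
    def f(v):
        c,s_=np.cos(v[2]),np.sin(v[2])
        return np.concatenate([pp*(proj(g,[v[0]+c*L[0]-s_*L[1],v[1]+s_*L[0]+c*L[1],L[2]])-u) for g,L,u,pp in M])
    r=least_squares(f,v0,loss="soft_l1");return r.x,r.fun.reshape(-1,2)
if __name__=="__main__":
    np.set_printoptions(precision=3,suppress=True)
    for i in range(3): print(*scoopfit(bot.grab_frame("side"),bot.grab_frame("top")))
E
python3 fits.py
```

```text
(np.float64(0.00027243049886527807), (-1, -1, -1, -1), 0, 1.5707963267948966, array([-0.0962, -0.0964,  0.2541,  0.5631,  0.4218,  0.1171, -0.0104]))
(np.float64(0.0029746886791820015), (-1, -1, -1, -1), 0, 0, array([-0.0967,  1.4726,  0.2558,  0.5614,  0.4225,  0.117 , -0.0102]))
(np.float64(0.0037318103492797955), (-1, -1, -1, -1), 0, 3.141592653589793, array([-0.0958, -1.6654,  0.2524,  0.5648,  0.4212,  0.1173, -0.0106]))
(np.float64(0.011838584838440042), (-1, -1, -1, -1), 0, -1.5707963267948966, array([-0.0971,  3.0417,  0.2575,  0.5597,  0.4232,  0.1168, -0.01  ]))
(np.float64(0.04408058994650375), (-1, -1, -1, -1), 3.141592653589793, -1.5707963267948966, array([-0.0511, -0.0513, -0.2395, -0.7584, -0.2292, -1.1512, -0.0285]))
[ 0.434 -0.249 -2.616] [[-0.263  0.104]
 [-0.408  0.451]
 [ 0.057  0.57 ]
 [15.302 47.898]
 [-0.051 -1.458]
 [-0.154 -0.992]]
[ 0.428 -0.253 -2.667] [[-1.68   0.563]
 [ 1.027 -0.794]
 [ 0.794 -0.325]
 [ 0.07  -0.126]
 [-1.029  1.04 ]]
[ 0.432 -0.249 -2.652] [[-0.818 -1.129]
 [ 0.814 -2.112]
 [ 0.978 -0.154]
 [-0.099  0.642]
 [-0.796  0.466]]
```

Call:
arm_command --deltas '[[[0,0,3.9],[0,0,0],8.5],[[0,0,3.9],[0,0,0],8.5],[[0,0,3.8],[0,0,0],8.5],[[0,0,0],[0,0,0],2],[[0,0,0],[0,0,0],2],[[0,0,0],[0,0,0],2],[[0,0,0],[0,0,0],2],[[0,0,0],[0,0,0],2],[[0,0,0],[0,0,0],2]]' --newtons 25

```text
clock: 6.65
position: [0.5624, 0.0183, 0.2445]
tool_rot: [-3.141, -0.001, -0.002]
force: [0.3, 2.4, 1.2]
grip_width: 0.0199
finger_force: 0.6
```

```bash
python3 - <<'E'
from h import *
np.set_printoptions(precision=4,suppress=True)
for i in range(4):
    o=bot.observe();print(o["clock"],o["position"],o["tool_rot"],o["grip_width"],o["finger_force"],o["force"])
E
```

```text
6.65 [0.5624 0.0183 0.2445] [-3.1413 -0.0014 -0.0023] 0.019945458510460885 0.6112973392009735 [0.2698 2.4125 1.1637]
6.65 [0.5624 0.0183 0.2445] [-3.1413 -0.0014 -0.0023] 0.019945458510460885 0.6112973392009735 [0.2698 2.4125 1.1637]
6.65 [0.5624 0.0183 0.2445] [-3.1413 -0.0014 -0.0023] 0.019945458510460885 0.6112973392009735 [0.2698 2.4125 1.1637]
6.65 [0.5624 0.0183 0.2445] [-3.1413 -0.0014 -0.0023] 0.019945458510460885 0.6112973392009735 [0.2698 2.4125 1.1637]
```

Call:
arm_command --deltas '[[[0,0,0],[0,0,0],1],[[0,0,0],[0,0,0],1],[[0,0,0],[0,0,0],1]]'

```text
clock: 6.95
position: [0.5624, 0.0184, 0.2445]
tool_rot: [-3.141, -0.001, -0.002]
force: [-2.3, 0.9, 10.1]
grip_width: 0.0188
finger_force: 24.8
```

Call:
arm_command --deltas '[[[0,-0.8,0],[0,0,0],1],[[0,-1.5,0],[0,0,0],1],[[0,-1.8,0],[0,0,0],1],[[0,-1.8,0],[0,0,0],1],[[0,-1.8,0],[0,0,0],1],[[0,-1.8,0],[0,0,0],1],[[0,-1.8,0],[0,0,0],1],[[0,-1.8,0],[0,0,0],1],[[0,-1.8,0],[0,0,0],1],[[0,-1.2,0],[0,0,0],1],[[0,-0.8,0],[0,0,0],1],[[0,-0.5,0],[0,0,0],1],[[0,-0.2,0],[0,0,0],1]]'

```text
clock: 8.25
position: [0.5636, 0.1903, 0.2445]
tool_rot: [3.135, -0.001, -0.006]
force: [0.2, -32.7, 20.2]
grip_width: 0.0187
finger_force: 28.4
```

```bash
python3 - <<'E'
from h import *
np.set_printoptions(precision=4,suppress=True)
o=bot.observe();print(o["position"],o["tool_rot"],o["force"],o["moment"])
s=bot.grab_frame("side");save(s,"s2.png")
a=cv2.imread("pics/s2.png")[150:270,180:400];cv2.imwrite("pics/c2.png",cv2.resize(a,None,fx=3.6,fy=3.6,interpolation=2))
o=bot.observe();print(o["position"],o["tool_rot"],o["force"],o["moment"])
for n in ("bin_far","bin_floor","nut1","lid_knob"):print(n,[(x["at"],round(x["p"],2)) for x in bot.mark_of(n,s)])
E
```

```text
[0.5636 0.1903 0.2445] [ 3.1352 -0.0008 -0.0057] [  0.1689 -32.6948  20.1632] [-6.6417 -0.2289  0.0128]
[0.5636 0.1903 0.2445] [ 3.1353 -0.0007 -0.0059] [  1.6127 -25.7292  17.2833] [-5.1435 -0.2818 -0.09  ]
bin_far [([253.1, 193.4], 0.57)]
bin_floor []
nut1 []
lid_knob [([221.6, 202.9], 0.66), ([370.1, 170.9], 0.56)]
```

View pics/c2.png

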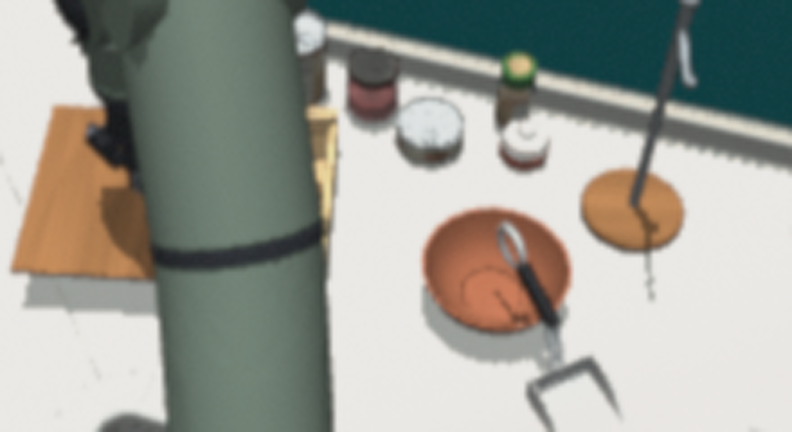

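Call:
arm_command --deltas '[[[0,0.2,0],[0,0,0],1],[[0,0.2,0],[0,0,0],4],[[0,0,0],[0,0,0],7],[[0,0,0],[0,0,0],8.5],[[0,0,-3],[0,0,0],8.5],[[0,0,-4],[0,0,0],8.5],[[0,0,-4],[0,0,0],8.5]]'

```text
clock: 9.2
position: [0.5621, 0.1906, 0.3547]
tool_rot: [3.142, 0.001, -0.001]
force: [0.0, -0.2, 0.5]
grip_width: 0.085
finger_force: 0.0
```

```bash
sed -i 's/^res=\[\]/res=[]; S=S[:2]+[S[2]]+[([0.0556,.4905,-.2764,1.7976,.1652,.8748,-1.8637],[.5643,.0233,.359],[-3.139,-.0008,.003])]/; s/product(\[1,-1\],repeat=4)/product([-1],repeat=4)/' fitk.py; python3 fitk.py | head -1
cat >> kin.py <<'E'
M=None
LO=np.array([-2.91,-.3,-1.5,.17,-1.26,.16,-2.52])+.03;HI=np.array([2.91,2.13,1.42,2.43,4.41,1.93,2.52])-.03
def ik(p,Rt,q0,m,tries=12,seed=0):
    rg=np.random.default_rng(seed);best=None
    for k in range(tries):
        x0=np.clip(np.array(q0)+ (0 if k==0 else rg.normal(0,.7,7)),LO+.01,HI-.01)
        f=lambda q:(lambda a:np.r_[(a[0]-p)*5,(a[1].inv()*Rt).as_rotvec(),.002*(q-q0)])(fk(q,m))
        r=least_squares(f,x0,bounds=(LO,HI));pp,T=fk(r.x,m)
        e=(np.linalg.norm(pp-p),np.linalg.norm((T.inv()*Rt).as_rotvec()),np.abs(r.x-q0).max())
        if best is None or e[0]*5+e[1]+.01*e[2]<best[0]: best=(e[0]*5+e[1]+.01*e[2],e,r.x)
    return best
E
python3 - <<'E'
from h import *
o=bot.observe();print(list(np.round(o["qpos"],4)),o["position"],o["tool_rot"],o["force"],o["clock"])
E
```

```text
(np.float64(0.0003087814470877488), (-1, -1, -1, -1), 0, 1.5707963267948966, array([-0.0964, -0.0965,  0.1966,  0.5565,  0.4244,  0.0528, -0.0099]))
[np.float64(-0.2483), np.float64(0.5371), np.float64(-0.254), np.float64(1.725), np.float64(0.164), np.float64(0.9014), np.float64(-2.1426)] [0.56213893 0.1905939  0.35474123] [ 3.14157072e+00  1.18979146e-03 -1.47421385e-03] [ 0.01078417 -0.23785029  0.48139538] 9.2
```

```bash
cat > log.py <<'E'
import json
from h import *
o=bot.observe();open("log.jsonl","a").write(json.dumps([list(map(float,o[k])) for k in ("qpos","position","tool_rot")])+"\n")
E
python3 log.py; python3 -c "
from h import *
plan([((.50,-.03,.355),D(.25)),((.431,-.25,.33),D(.497)),((.431,-.25,.25),D(.497))],8.5)"
```

```text
[[[-1,3.7,0],[0,0,-0.04],8.5],[[-1.2,3.6,0],[0,0,-0.04],8.5],[[-1.3,3.6,0],[0,0,-0.05],8.5],[[-1.5,3.5,0],[0,0,-0.04],8.5],[[-1.7,3.5,0],[0,0,-0.04],8.5],[[-1.7,3.3,0],[0,0,-0.04],8.5],[[-2,3.3,0.4],[0,0,-0.04],8.5],[[-2.2,3.2,0.4],[0,0,-0.04],8.5],[[-2.2,3.1,0.4],[0,0,-0.04],8.5],[[-2.4,3,0.5],[0,0,-0.05],8.5],[[-2.6,2.9,0.4],[0,0,-0.04],8.5],[[-2.7,2.8,0.4],[0,0,-0.04],8.5],[[0,0,4],[0,0,0],8.5],[[0.1,0,4],[0,0,0],8.5]]
14 end [ 0.4316 -0.2501  0.2499] [-3.141e+00  1.000e-03  4.990e-01]
```

Call:
arm_command --deltas '[[[-1,3.7,0],[0,0,-0.04],8.5],[[-1.2,3.6,0],[0,0,-0.04],8.5],[[-1.3,3.6,0],[0,0,-0.05],8.5],[[-1.5,3.5,0],[0,0,-0.04],8.5],[[-1.7,3.5,0],[0,0,-0.04],8.5],[[-1.7,3.3,0],[0,0,-0.04],8.5],[[-2,3.3,0.4],[0,0,-0.04],8.5],[[-2.2,3.2,0.4],[0,0,-0.04],8.5],[[-2.2,3.1,0.4],[0,0,-0.04],8.5],[[-2.4,3,0.5],[0,0,-0.05],8.5],[[-2.6,2.9,0.4],[0,0,-0.04],8.5],[[-2.7,2.8,0.4],[0,0,-0.04],8.5]]'

```text
clock: 10.4
position: [0.4303, -0.252, 0.3286]
tool_rot: [-3.142, -0.0, 0.5]
force: [0.6, -0.1, -0.6]
grip_width: 0.0852
finger_force: 0.0
```

```bash
python3 log.py; python3 - <<'E'
from fits import *
np.set_printoptions(precision=3,suppress=True)
s=bot.grab_frame("side");t=bot.grab_frame("top");save(s,"s3.png");save(t,"t3.png")
print(*scoopfit(s,t))
a=cv2.imread("pics/s3.png")[160:290,200:400];b=cv2.imread("pics/t3.png")[150:280,180:380]
cv2.imwrite("pics/c3.png",cv2.resize(np.hstack([a,b]),(800,260),interpolation=2))
for f in (s,t):
  print(bot.mark_of("bin_far",f)[:1],bot.mark_of("bin_floor",f)[:1],bot.mark_of("bin",f)[:1])
  print([(np.round(x["at"]),round(x["p"],2)) for x in bot.mark_of("nut1",f)])
print(cur()[0])
E
```

```text
[ 0.424 -0.253 -2.7  ] [[-1.172  0.66 ]
 [ 0.499  0.246]
 [ 0.048 -0.822]
 [69.008  0.106]]
[{'at': [252.4, 194.1], 'p': 0.56}] [{'at': [244.8, 236.0], 'p': 0.92}] [{'at': [249.4, 215.8], 'p': 0.93}]
[(array([240., 196.]), 0.64), (array([251., 197.]), 0.63), (array([247., 198.]), 0.6), (array([236., 201.]), 0.59), (array([260., 206.]), 0.55), (array([253., 216.]), 0.53), (array([265., 206.]), 0.49), (array([256., 199.]), 0.45)]
[{'at': [255.8, 173.1], 'p': 0.82}] [{'at': [236.3, 227.9], 'p': 0.98}] [{'at': [250.5, 203.1], 'p': 0.66}]
[(array([232., 187.]), 0.59), (array([235., 175.]), 0.57), (array([251., 176.]), 0.55), (array([247., 185.]), 0.53), (array([260., 182.]), 0.52), (array([270., 190.]), 0.48), (array([257., 186.]), 0.45)]
[ 0.431 -0.251  0.329]
```

View pics/c3.png

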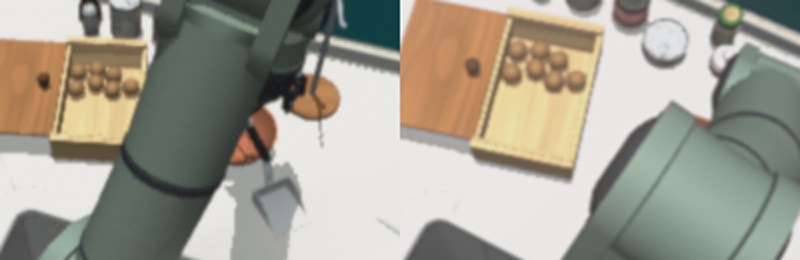

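Call:
arm_command --deltas '[[[0,0,4],[0,0,0],8.5],[[0,0,3],[0,0,0],8.5],[[0,0,1.1],[0,0,0],8.5],[[0,0,0],[0,0,0],1],[[0,0,0],[0,0,0],1],[[0,0,0],[0,0,0],1],[[0,0,0],[0,0,0],1],[[0,0,0],[0,0,0],1],[[0,0,0],[0,0,0],1],[[0,0,0],[0,0,0],1]]' --newtons 100

```text
clock: 12.2
position: [0.4313, -0.2508, 0.2484]
tool_rot: [3.141, -0.001, 0.498]
force: [0.9, 0.6, 8.2]
grip_width: 0.0148
finger_force: 97.6
```

```bash
python3 log.py; python3 -c "
from h import *
p,q=cur()
plan([(p+[0,0,.12],None),((.42,-.12,.42),D(1.6)),((.40,.03,.42),D(3.1416))],1,ang=.14)
f=bot.grab_frame('top')
for u in [(517,48),(540,50),(558,59),(511,72),(535,68),(554,80),(577,80)]: print(atz(f,((u[0]-400)/2+180,u[1]/2+150),.026).round(3))
for u in [(511,10),(604,25),(473,146),(574,174)]: print('corner',atz(f,((u[0]-400)/2+180,u[1]/2+150),.071).round(3))
"
```

```text
[[[0,0,-4],[0,0,0],1],[[0,0,-4],[0,0,0],1],[[0,0,-4],[0,0,0],1],[[0.7,-1.5,-0.6],[0,0,-0.14],1],[[0.8,-1.4,-0.7],[0,0,-0.14],1],[[1.1,-1.3,-0.6],[0,0,-0.13],1],[[1.2,-1.1,-0.7],[0,0,-0.14],1],[[1.3,-0.9,-0.6],[0,0,-0.14],1],[[1.5,-0.8,-0.7],[0,0,-0.14],1],[[1.5,-0.5,-0.6],[0,0,-0.13],1],[[1.6,-0.3,-0.7],[0,0,-0.14],1],[[1.3,-0.1,0],[0,0,-0.13],1],[[1.2,0,0],[0,0,-0.13],1],[[1.3,0.2,0],[0,0,-0.13],1],[[1.2,0.3,0],[0,0,-0.12],1],[[1.1,0.5,0],[0,0,-0.13],1],[[1.1,0.7,0],[0,0,-0.13],1],[[1,0.8,0],[0,0,-0.13],1],[[0.9,0.9,0],[0,0,-0.13],1],[[0.8,1,0],[0,0,-0.13],1]]
[[[0.6,1.1,0],[0,0,-0.13],1],[[0.5,1.2,0],[0,0,-0.13],1],[[0.3,1.2,0],[0,0,-0.12],1]]
23 end [0.4001 0.0302 0.4202] [-3.141e+00  1.000e-03  3.138e+00]
[0.645 0.129 0.026]
[0.651 0.087 0.026]
[0.64  0.05  0.026]
[0.596 0.129 0.026]
[0.613 0.088 0.026]
[0.597 0.049 0.026]
[0.606 0.008 0.026]
corner [0.697 0.151 0.071]
corner [ 0.703 -0.021  0.071]
corner [0.426 0.153 0.071]
corner [ 0.415 -0.026  0.071]
```

Call:
arm_command --deltas '[[[0,0,-4],[0,0,0],1],[[0,0,-4],[0,0,0],1],[[0,0,-4],[0,0,0],1],[[0.7,-1.5,-0.6],[0,0,-0.14],1],[[0.8,-1.4,-0.7],[0,0,-0.14],1],[[1.1,-1.3,-0.6],[0,0,-0.13],1],[[1.2,-1.1,-0.7],[0,0,-0.14],1],[[1.3,-0.9,-0.6],[0,0,-0.14],1],[[1.5,-0.8,-0.7],[0,0,-0.14],1],[[1.5,-0.5,-0.6],[0,0,-0.13],1],[[1.6,-0.3,-0.7],[0,0,-0.14],1],[[1.3,-0.1,0],[0,0,-0.13],1],[[1.2,0,0],[0,0,-0.13],1],[[1.3,0.2,0],[0,0,-0.13],1],[[1.2,0.3,0],[0,0,-0.12],1],[[1.1,0.5,0],[0,0,-0.13],1],[[1.1,0.7,0],[0,0,-0.13],1],[[1,0.8,0],[0,0,-0.13],1],[[0.9,0.9,0],[0,0,-0.13],1],[[0.8,1,0],[0,0,-0.13],1]]'

```text
clock: 14.25
position: [0.4044, -0.007, 0.4198]
tool_rot: [-3.141, 0.0, 2.763]
force: [0.8, 0.8, -2.0]
grip_width: 0.0142
finger_force: 98.5
```

```bash
python3 log.py
```

Call:
arm_command --deltas '[[[0.6,1.1,0],[0,0,-0.13],1],[[0.5,1.2,0],[0,0,-0.13],1],[[0.3,1.2,0],[0,0,-0.12],1]]'

```text
clock: 14.55
position: [0.3996, 0.0306, 0.4198]
tool_rot: [-3.141, -0.0, -3.14]
force: [0.9, 0.6, -1.4]
grip_width: 0.0144
finger_force: 98.5
```

```bash
python3 log.py;python3 - <<'E'
from h import *
np.set_printoptions(precision=3,suppress=True)
s=bot.grab_frame("side");t=bot.grab_frame("top");save(s,"s4.png");save(t,"t4.png")
o=bot.observe();print(o["position"],o["tool_rot"],o["qpos"])
a=cv2.imread("pics/s4.png")[140:270,190:390];b=cv2.imread("pics/t4.png")[120:250,180:380]
cv2.imwrite("pics/c4.png",cv2.resize(np.hstack([a,b]),(800,260),interpolation=2))
for n in ("scoop_lip","scoop_eye","scoop_grip"):
  for f in (s,t): print(n,[(x["at"],round(x["p"],2),atz(f,x["at"],.175)) for x in bot.mark_of(n,f)[:1]])
E
cat log.jsonl | wc -l
```

```text
[0.4   0.031 0.42 ] [ 3.142  0.    -3.141] [ 0.674  0.258 -1.037  2.092  0.277  0.935  1.056]
scoop_lip [([256.7, 192.7], 0.41, array([0.538, 0.034, 0.175]))]
scoop_lip []
scoop_eye [([254.8, 219.1], 0.65, array([0.41 , 0.031, 0.175]))]
scoop_eye [([244.9, 232.7], 0.59, array([0.38 , 0.04 , 0.175]))]
scoop_grip [([254.3, 206.7], 0.46, array([0.468, 0.038, 0.175]))]
scoop_grip []
5
```

View pics/c4.png

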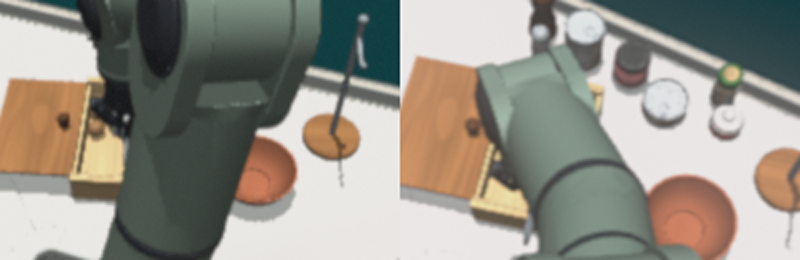

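```bash
cat > fitk2.py <<'E'
from kin import *
def fk2(q,v):
    b,fl,d1,d3,d5,d7,a1,e2,a4,e4,e6=v
    T=Rz(b-q[0]);p=T.apply([a1,0,d1]);T=T*Ry(q[1]);p=p+T.apply([0,e2,0]);T=T*Rz(-q[2]);p=p+T.apply([a4,0,d3]);T=T*Ry(q[3]);p=p+T.apply([-a4,e4,0]);T=T*Rz(-q[4]);p=p+T.apply([0,0,d5]);T=T*Ry(q[5]);p=p+T.apply([0,e6,0]);T=T*Rz(-q[6]+fl);p=p+T.apply([0,0,d7]);return p,T
if __name__=="__main__":
    S=[([1.273,.521,-.036,1.599,.021,1.021,-.113],[.1411,-.6088,.4047],[-3.1416,0,.2277]),([.0556,.4905,-.2764,1.7976,.1652,.8748,-1.8637],[.5643,.0233,.359],[-3.139,-.0008,.003])]+[json.loads(l) for l in open("log.jsonl")]
    def f(v):
        e=[]
        for q,p,r in S:
            pp,T=fk2(q,v);e+=[*(pp-p)*5,*(T.inv()*R.from_euler("xyz",r)).as_rotvec()]
        return np.r_[e,.01*(v-v0)]
    v0=np.array([0,np.pi/2,.35,.4,.4,.15,0,0,0,0,0]);r=least_squares(f,v0);print(r.x.round(3),r.cost);print(r.fun[:-11].reshape(-1,6).round(3))
    json.dump(list(r.x),open("kin.json","w"))
E
python3 fitk2.py
```

```text
[ 1.000e-03  1.572e+00  3.120e-01  5.300e-01  4.210e-01  1.460e-01
  0.000e+00 -2.200e-02 -1.000e-03 -3.500e-02 -4.000e-03] 2.637356338550978e-06
[[-0.001 -0.     0.     0.001 -0.    -0.001]
 [-0.    -0.    -0.     0.    -0.     0.   ]
 [-0.     0.001 -0.     0.    -0.     0.   ]
 [-0.     0.    -0.    -0.     0.     0.   ]
 [ 0.001  0.     0.    -0.    -0.     0.   ]
 [-0.    -0.    -0.     0.     0.     0.   ]
 [ 0.     0.     0.    -0.     0.     0.   ]]
```

```bash
cat > sc.py <<'E'
from fitk2 import *
import kin; kin.fk=fk2; V=json.load(open("kin.json"))
def Rs(h,pit,roll=0): return R.from_euler("ZYX",[h,pit,roll])
LIP=np.array([.151,0,-.09]);EYE=np.array([-.059,0,.016])
def tcp(ref,X,h,pit,roll=0):
    """TCP pose putting scoop-frame point ref at X"""
    r=Rs(h,pit,roll); g=np.array(X,float)-r.apply(ref); return g+r.apply([0,0,.155]), r*Ry(np.pi)
E
python3 - <<'E'
from sc import *
q0=np.array(bot.observe()["qpos"])
for h in (0.3,0,-.4,-.8,-1.2,-1.57):
    for pit in (.5,.8,1.0):
        p,Q=tcp(LIP,(.47,-.20,.10),h,pit); b=ik(p,Q,q0,V,8); print("dump",h,pit,p.round(2),np.round(b[1],3),b[2].round(2))
for h in (-1.77,1.37):
    for pit in (0,.5,.9,1.1):
        p,Q=tcp(EYE,(.555,-.37,.318),h,pit); b=ik(p,Q,q0,V,12); print("hook",h,pit,p.round(2),np.round(b[1],3),b[2].round(2))
E
```

```text
dump 0.3 0.5 [ 0.46 -0.2   0.39] [0.    0.    0.596] [ 0.82  0.57 -0.83  1.8   0.53  1.49  1.65]
dump 0.3 0.8 [ 0.54 -0.18  0.38] [0.    0.    0.927] [ 0.6   0.74 -0.74  1.56  0.56  1.86  1.58]
dump 0.3 1.0 [ 0.59 -0.16  0.36] [0.    0.    0.966] [ 0.14  0.79 -0.07  1.41  0.37  1.9   1.87]
dump 0 0.5 [ 0.45 -0.2   0.39] [0.    0.    0.561] [ 0.83  0.57 -0.81  1.78  0.4   1.5   1.42]
dump 0 0.8 [ 0.54 -0.2   0.38] [0.    0.    0.946] [ 0.65  0.77 -0.74  1.49  0.4   1.88  1.38]
dump 0 1.0 [ 0.59 -0.2   0.36] [1.000e-03 1.300e-02 1.762e+00] [-0.18  0.96  0.73  1.35 -0.09  1.9   2.17]
dump -0.4 0.5 [ 0.46 -0.19  0.39] [0.    0.    0.513] [ 0.85  0.57 -0.79  1.77  0.23  1.45  1.13]
dump -0.4 0.8 [ 0.53 -0.23  0.38] [0.    0.    0.896] [ 0.75  0.79 -0.74  1.46  0.2   1.83  1.12]
dump -0.4 1.0 [ 0.58 -0.25  0.36] [0.009 0.093 1.15 ] [ 0.26  0.83  0.12  1.33 -0.11  1.9   1.56]
dump -0.8 0.5 [ 0.46 -0.19  0.39] [0.    0.    0.411] [ 0.87  0.56 -0.76  1.78  0.07  1.35  0.86]
dump -0.8 0.8 [ 0.52 -0.25  0.38] [0.    0.    0.764] [ 0.85  0.77 -0.74  1.49  0.01  1.7   0.87]
dump -0.8 1.0 [ 0.56 -
[... 747 characters left out ...]
.27  1.25  0.19]
hook -1.77 0.5 [ 0.53 -0.49  0.41] [0.    0.    0.928] [ 1.04  0.82 -0.6   1.16 -0.04  1.45  0.37]
hook -1.77 0.9 [ 0.53 -0.51  0.36] [0.   0.   1.02] [ 1.14  1.   -0.73  1.07 -0.23  1.59  0.41]
hook -1.77 1.1 [ 0.53 -0.52  0.33] [0.    0.    1.048] [ 1.17  1.1  -0.79  1.04 -0.31  1.65  0.41]
hook 1.37 0 [ 0.57 -0.31  0.46] [0.013 0.165 1.437] [ 1.14  0.92 -1.47  1.47  0.96  1.56  2.49]
hook 1.37 0.5 [ 0.58 -0.25  0.41] [0.    0.    1.437] [ 0.91  0.79 -1.17  1.59  1.16  1.57  2.49]
hook 1.37 0.9 [ 0.58 -0.23  0.36] [0.    0.    1.291] [ 0.47  0.68 -0.56  1.69  1.22  1.46  2.34]
hook 1.37 1.1 [ 0.59 -0.22  0.33] [0.    0.    1.184] [ 0.36  0.74 -0.45  1.72  1.33  1.55  2.24]
```

```bash
python3 - <<'E'
from sc import *
h,pt=0,.07
A=tcp(LIP,(.562,.099,.12),h,pt);B=tcp(LIP,(.562,.099,.02),h,pt)
plan([A,B],1)
print(ik(*B,np.array(bot.observe()["qpos"]),V,4)[1:])
E
```

```text
[[[-1.4,3.5,2.2],[0,0.03,0],1],[[-1.5,3.4,2.2],[0,0.04,-0.01],1],[[-0.2,0,3.3],[0,0,0],1],[[-0.3,0,3.4],[0,0,0],1],[[-0.2,0,3.3],[0,0,0],1]]
5 end [0.4287 0.0985 0.275 ] [ 3.141 -0.07  -3.138]
((np.float64(5.858435439589157e-07), np.float64(4.426283640727656e-06), np.float64(0.4122103567401881)), array([ 0.26230276,  0.57354978, -0.80159886,  2.13011972,  0.56464923,
        0.73959758,  0.65533663]))
```

Call:
arm_command --deltas '[[[-1.4,3.5,2.2],[0,0.03,0],1],[[-1.5,3.4,2.2],[0,0.04,0],1],[[-0.2,0,3.3],[0,0,0],1],[[-0.3,0,3.4],[0,0,0],1],[[-0.2,0,2.8],[0,0,0],1]]'

```text
clock: 15.45
position: [0.4287, 0.0989, 0.2782]
tool_rot: [-3.141, -0.071, 3.137]
force: [1.5, 0.4, -2.0]
grip_width: 0.0145
finger_force: 98.5
```

Call:
arm_command --deltas '[[[0,0,0.5],[0,0,0],1],[[0,0,0.3],[0,0,0],1]]'

```text
clock: 15.65
position: [0.4284, 0.0991, 0.2721]
tool_rot: [3.142, -0.071, 3.137]
force: [0.1, 0.1, -1.1]
grip_width: 0.0142
finger_force: 98.5
```

Call:
arm_command --deltas '[[[0,0,0.3],[0,0,0],1],[[0,0,0.3],[0,0,0],1]]'

```text
clock: 15.85
position: [0.4283, 0.0989, 0.2669]
tool_rot: [3.142, -0.068, 3.137]
force: [0.8, 0.2, -1.4]
grip_width: 0.0141
finger_force: 98.5
```

Call:
arm_command --deltas '[[[0,0,0],[0,0,0],1],[[0,0,0.2],[0,0,0],1]]'

```text
clock: 16.05
position: [0.4279, 0.099, 0.2647]
tool_rot: [-3.141, -0.069, 3.137]
force: [-4.8, 0.2, 9.2]
grip_width: 0.0146
finger_force: 99.6
```

Call:
arm_command --deltas '[[[0,0,0.2],[0,0,0],1],[[0,0,0],[0,0,0],1]]'

```text
clock: 16.25
position: [0.4275, 0.0991, 0.2623]
tool_rot: [-3.141, -0.07, 3.138]
force: [-3.3, -1.4, 7.2]
grip_width: 0.014
finger_force: 99.6
```

Call:
arm_command --deltas '[[[0,0,0.2],[0,0,0],1],[[0,0,0],[0,0,0],1]]'

```text
clock: 16.45
position: [0.4274, 0.0991, 0.2603]
tool_rot: [-3.141, -0.07, 3.138]
force: [-3.8, -1.0, 6.2]
grip_width: 0.0144
finger_force: 99.4
```

Call:
arm_command --deltas '[[[-0.7,0.1,-0.15],[0,0,0],1],[[-0.7,0.1,-0.1],[0,0,0],1],[[-0.7,0,-0.05],[0,0,0],1],[[-0.7,0,-0.05],[0,0,0],1],[[-0.7,0,-0.05],[0,0,0],1],[[-0.7,0,-0.05],[0,0,0],1],[[-0.7,0,-0.05],[0,0,0],1],[[-0.7,0,-0.05],[0,0,0],1],[[-0.7,0,-0.05],[0,0,0],1],[[-0.7,0,-0.05],[0,0,0],1],[[-0.7,0,-0.05],[0,0,0],1],[[-0.7,0,-0.05],[0,0,0],1],[[-0.7,0,-0.05],[0,0,0],1]]'

```text
clock: 17.75
position: [0.5194, 0.1007, 0.2617]
tool_rot: [-3.142, -0.07, 3.138]
force: [-2.3, -0.1, 2.2]
grip_width: 0.0147
finger_force: 98.8
```

```bash
python3 log.py;python3 - <<'E'
from h import *
s=bot.grab_frame("side");t=bot.grab_frame("top");save(s,"s5.png");save(t,"t5.png")
o=bot.observe();print(o["position"],o["tool_rot"],np.round(o["qpos"],2),o["force"])
a=cv2.imread("pics/s5.png")[160:260,210:310];b=cv2.imread("pics/t5.png")[140:240,205:305]
cv2.imwrite("pics/c5.png",cv2.resize(np.hstack([a,b]),(800,400),interpolation=2))
E
```

```text
[0.51970029 0.10062395 0.26161932] [ 3.1412275  -0.06934581  3.1372361 ] [ 0.26  0.71 -0.8   1.91  0.62  0.86  0.7 ] [ 0.87374415 -0.20219003 -0.2911263 ]
```

View pics/c5.png

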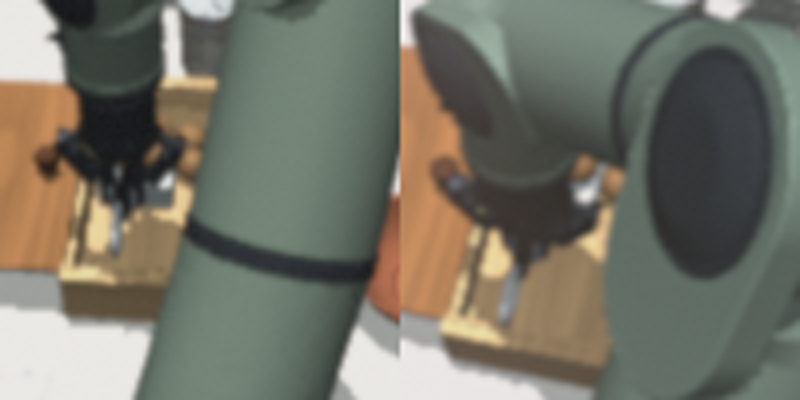

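Call:
arm_command --deltas '[[[-0.5,0.1,0.1],[0,0,0],1],[[-0.5,0.1,0.1],[0,0,0],1],[[-0.4,0,0],[0,0,0],1]]'

```text
clock: 18.15
position: [0.5327, 0.1031, 0.2589]
tool_rot: [-3.141, -0.07, 3.138]
force: [-9.6, 0.1, 11.8]
grip_width: 0.0145
finger_force: 100.1
```

Call:
arm_command --deltas '[[[-0.4,0,0],[0,0,0],1],[[-0.2,0,0],[0,0,0],1]]'

```text
clock: 18.35
position: [0.5351, 0.1034, 0.2579]
tool_rot: [-3.139, -0.08, 3.139]
force: [-51.9, -1.1, 40.5]
grip_width: 0.0142
finger_force: 103.6
```

Call:
arm_command --deltas '[[[-0.3,0,0],[0,0,0],1],[[-0.2,0,0],[0,0,0],1]]'

```text
clock: 18.55
position: [0.5384, 0.1037, 0.2572]
tool_rot: [-3.138, -0.084, 3.141]
force: [-39.6, -4.9, 26.2]
grip_width: 0.0144
finger_force: 101.9
```

```bash
cat >> sc.py <<'E'
def calib(lip):
    p,q=cur(); json.dump([list(q.inv().apply(np.array(lip)-p)),0],open("lip.json","w"))
def tcpL(lip,h,pit,roll=0):
    """pit = tool pitch (scoop nominal)"""
    L=np.array(json.load(open("lip.json"))[0]); Q=Rs(h,pit,roll)*Ry(np.pi); return np.array(lip)-Q.apply(L),Q
E
python3 - <<'E'
from sc import *
p,q=cur(); calib((.672,p[1],.008)); print(json.load(open("lip.json")), "nominal", Ry(np.pi).inv().apply(LIP-np.array([0,0,.155])))
y=p[1]; W=[]
for pit,zb in ((0,.012),(-.13,.022),(-.26,.035),(-.38,.055),(-.42,.10),(-.42,.16)):
    eff=-pit+.03; x=.668 if zb<.05 else .662
    a=tcpL((x,y,zb+.092*np.sin(max(eff,0))),0,pit); W.append((a[0],a[1],.03))
plan(W,1,ang=.09)
E
```

```text
[[-0.1540374682907235, 0.0009643624606406304, 0.2371340328932494], 0] nominal [-0.151  0.     0.245]
[[[2.4,-0.1,0.7],[0,-0.08,0],1],[[1.5,0,0],[0,-0.07,0],1],[[1.4,0,0],[0,-0.06,0],1],[[1.3,0,-0.1],[0,-0.07,0],1],[[1.3,0,-0.3],[0,-0.06,0],1],[[1.3,0,-0.5],[0,-0.06,0],1],[[1.2,0,-0.6],[0,-0.06,0],1],[[-0.4,0,-1.9],[0,-0.02,0],1],[[-0.4,0,-2],[0,-0.02,0],1],[[-1.2,0,-2.7],[0,0,0],1],[[-1.3,0,-2.8],[0,0,0],1]]
11 end [0.4248 0.1032 0.3542] [-3.138  0.416 -3.141]
```

Call:
arm_command --deltas '[[[2.4,-0.1,0.7],[0,-0.08,0],1],[[1.5,0,0],[0,-0.07,0],1],[[1.4,0,0],[0,-0.06,0],1],[[1.3,0,-0.1],[0,-0.07,0],1],[[1.3,0,-0.3],[0,-0.06,0],1],[[1.3,0,-0.5],[0,-0.06,0],1],[[1.2,0,-0.6],[0,-0.06,0],1]]'

```text
clock: 19.25
position: [0.4398, 0.1023, 0.254]
tool_rot: [-3.141, 0.379, 3.138]
force: [0.9, -1.1, -1.1]
grip_width: 0.0147
finger_force: 98.8
```

Call:
arm_command --deltas '[[[-0.4,0,-1.9],[0,-0.02,0],1],[[-0.4,0,-2],[0,-0.02,0],1],[[-1.2,0,-2.7],[0,0,0],1],[[-1.3,0,-2.8],[0,0,0],1],[[-1.5,0,-3.3],[0,0,0],1]]'

```text
clock: 19.75
position: [0.4337, 0.1024, 0.3869]
tool_rot: [-3.139, 0.415, 3.139]
force: [0.9, -1.8, -2.4]
grip_width: 0.0145
finger_force: 98.5
```

```bash
python3 log.py;python3 - <<'E'
from h import *
s=bot.grab_frame("side");t=bot.grab_frame("top");save(s,"s6.png");save(t,"t6.png")
o=bot.observe();print(o["position"],o["tool_rot"],np.round(o["qpos"],2),o["force"])
a=cv2.imread("pics/s6.png")[150:250,200:300];b=cv2.imread("pics/t6.png")[130:230,205:305]
cv2.imwrite("pics/c6.png",cv2.resize(np.hstack([a,b]),(800,400),interpolation=2))
E
```

```text
[0.43478282 0.10257088 0.3898363 ] [-3.14033754  0.42155269  3.13714055] [ 0.12  0.22 -0.61  2.19  0.73  0.49  0.5 ] [ 1.21274287 -0.57318464 -3.28086211]
```

View pics/c6.png

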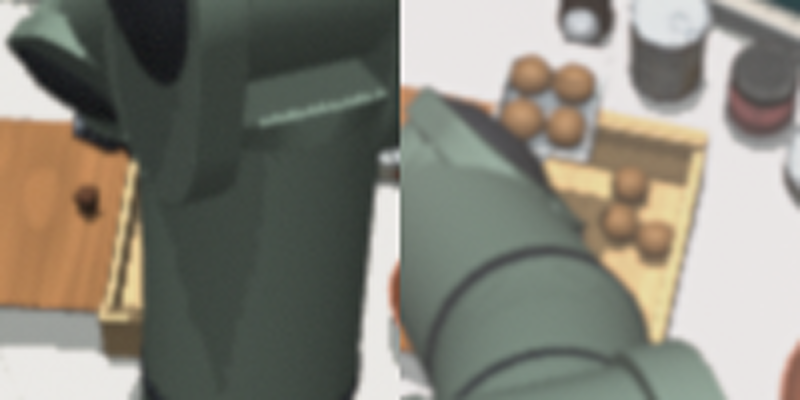

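```bash
python3 fitk2.py|head -2; cat > dump.py <<'E'
from sc import *
def bowlpos():
    r=[]
    for n in ("side","top"):
        f=bot.grab_frame(n)
        for x in bot.mark_of("bowl",f)[:1]: r.append((n,round(x["p"],2),atz(f,x["at"],0)[:2].round(3), bot.find_in("bowl",f)[0]["rect"]))
    return r
if __name__=="__main__":
    for x in bowlpos(): print(x)
    bx,by=.485,-.208; h=.15
    W=[((.42,-.06,.43),(Rs(.1,-.4)*Ry(np.pi)),.04)]
    for L,p in (((bx-.03,by,.14),-.3),((bx-.02,by,.085),.25),((bx-.02,by,.085),.6),((bx-.02,by,.09),.95)): W.append((*tcpL(L,h,p),.035))
    q=np.array(bot.observe()["qpos"])
    for w in W: b=ik(w[0],w[1],q,V,6); q=b[2]; print(w[0].round(3),np.round(b[1],3),q.round(2))
    plan(W,1,ang=.08)
E
python3 dump.py
```

```text
[ 0.     1.571  0.32   0.529  0.42   0.154  0.    -0.021  0.    -0.037
 -0.   ] 3.70764371233218e-06
('side', 0.95, array([ 0.496, -0.218]), [296.0, 206.4, 44.2, 37.2])
('top', 0.97, array([ 0.49 , -0.201]), [300.6, 207.7, 46.6, 43.3])Traceback (most recent call last):
  File "dump.py", line 14, in <module>
    for w in W: b=ik(w[0],w[1],q,V,6); q=b[2]; print(w[0].round(3),np.round(b[1],3),q.round(2))
                                                     ^^^^^^^^^^
AttributeError: 'tuple' object has no attribute 'round'. Did you mean: 'count'?
```

```bash
sed -i 's/W=\[((.42,-.06,.43)/W=[(np.array((.42,-.06,.43))/; s/bx,by=.485,-.208/bx,by=.49,-.209/' dump.py
python3 dump.py
```

```text
('side', 0.95, array([ 0.497, -0.204]), [296.0, 208.3, 41.5, 35.5])
('top', 0.81, array([ 0.476, -0.196]), [298.5, 206.0, 49.1, 43.3])
[ 0.42 -0.06  0.43] [0.    0.    1.074] [ 0.72  0.13 -0.75  2.17  0.12  0.47  1.57]
[ 0.245 -0.242  0.321] [0.    0.    0.796] [ 1.51  0.31 -0.93  2.39  0.12  0.34  2.25]
[ 0.381 -0.223  0.353] [0.    0.    0.729] [ 0.92  0.44 -0.73  2.02  0.43  1.07  1.67]
[ 0.477 -0.209  0.368] [0.    0.    0.485] [ 0.68  0.62 -0.65  1.72  0.45  1.56  1.58]
[ 0.572 -0.195  0.353] [0.    0.    0.423] [ 0.29  0.8  -0.22  1.4   0.34  1.9   1.72]
[[[-0.1,-3.2,-0.9],[-0.01,0,-0.02],1],[[-0.1,-3.3,-0.9],[-0.01,0.01,-0.02],1],[[0.1,-3.2,-1],[-0.01,0,-0.02],1],[[0.1,-3.2,-1],[-0.01,0,-0.02],1],[[0.1,-3.2,-1],[0,0.01,-0.02],1],[[2.8,-2,0.3],[0,0.01,-0.01],1],[[2.7,-2.1,0.4],[-0.01,0.01,0],1],[[2.8,-2,0.4],[0,0.02,-0.01],1],[[2.8,-2,0.4],[0,0.01,0],1],[[2.7,-1.9,0.4],[0,0.01,-0.01],1],[[2.8,-2,0.5],[-0.01,0.01,0],1],[[2.8,-2,0.5],[0,0.01,-0.01],1],[[2.8,-1.9,0.5],[0,0.02,0],1],[[-2,0,0.1],[0,0.08,0],1],[[-2,0,0],[0,0.08,0],1],[[-2,-0.1,-0.2],[0,0.07,0],1],[[-2,0,-0.3],[0,0.08,0],1],[[-1.9,0,-0.5],[0,0.08,0],1],[[-1.9,0,-0.6],[0,0.08,0],1],[[-1.9,0,-0.8],[0,0.08,0],1]]
[[[-1.8,0,-0.8],[0,0.07,0],1],[[-1.7,0,-0.9],[0,0.07,0],1],[[-1.7,0,-1],[0,0.07,0],1],[[-1.6,0,-1.1],[0,0.07,0],1],[[-1.5,0,-1.3],[0,0.07,0],1],[[-1.8,0,-0.9],[0,0.07,0],1],[[-1.7,0,-0.9],[0,0.07,0],1],[[-1.6,0,-1.1],[0,0.07,0],1],[[-1.5,0,-1.2],[0,0.07,0],1],[[-1.5,0,-1.3],[0,0.07,0],1]]
30 end [ 0.5723 -0.1948  0.3531] [-3.14  -0.954 -2.996]
```

```bash
sed -i 's/((bx-.03,by,.14),-.3),((bx-.02,by,.085),.25)/((bx+.02,by,.2),-.18),((bx-.015,by,.085),.2)/' dump.py
python3 dump.py
```

```text
('side', 0.85, array([ 0.5 , -0.21]), [298.1, 206.2, 40.9, 38.3])
('top', 0.58, array([ 0.488, -0.206]), [296.7, 208.2, 51.9, 42.6])
[ 0.42 -0.06  0.43] [0.    0.    1.074] [ 0.72  0.13 -0.75  2.17  0.12  0.47  1.57]
[ 0.318 -0.239  0.406] [0.    0.    0.655] [ 1.12  0.17 -0.65  2.17 -0.01  0.69  2.22]
[ 0.372 -0.225  0.348] [0.    0.    0.432] [ 0.78  0.38 -0.5   2.06  0.33  0.95  1.79]
[ 0.477 -0.209  0.368] [0.    0.    0.549] [ 0.54  0.58 -0.43  1.72  0.37  1.5   1.67]
[ 0.572 -0.195  0.353] [0.    0.    0.399] [ 0.29  0.8  -0.22  1.4   0.34  1.9   1.72]
[[[-0.1,-3.2,-0.9],[-0.01,0,-0.02],1],[[0,-3.3,-0.9],[-0.01,0.01,-0.02],1],[[0,-3.2,-1],[-0.01,0,-0.02],1],[[0.1,-3.2,-1],[-0.01,0,-0.02],1],[[0.1,-3.2,-1],[0,0.01,-0.02],1],[[2,-2.8,-0.4],[0,0.04,-0.01],1],[[2.1,-2.8,-0.3],[-0.01,0.03,0],1],[[2,-2.7,-0.3],[0,0.04,-0.01],1],[[2.1,-2.8,-0.1],[0,0.03,-0.01],1],[[2.1,-2.7,-0.2],[-0.01,0.04,-0.01],1],[[2.2,-2.7,0],[0,0.04,0],1],[[-0.9,0.1,1.3],[0,0.08,0],1],[[-1,0.1,1.3],[0,0.07,0],1],[[-1.1,0.1,1.2],[0,0.08,0],1],[[-1.1,0.1,1],[0,0.07,0],1],[[-1.3,0.1,1],[0,0.08,0],1],[[-2,0,-0.8],[0,0.08,0],1],[[-1.9,0,-1],[0,0.08,0],1],[[-1.8,0.1,-1.1],[0,0.08,0],1],[[-1.8,0,-1.2],[0,0.08,0],1]]
[[[-1.6,0,-1.4],[0,0.08,0],1],[[-1.8,0,-0.9],[0,0.07,0],1],[[-1.7,0,-0.9],[0,0.07,0],1],[[-1.6,0,-1.1],[0,0.07,0],1],[[-1.5,0,-1.2],[0,0.07,0],1],[[-1.4,0,-1.4],[0,0.07,0],1]]
26 end [ 0.5723 -0.195   0.3539] [ 3.139 -0.954 -2.993]
```

Call:
arm_command --deltas '[[[-0.1,-3.2,-0.9],[-0.01,0,-0.02],1],[[0,-3.3,-0.9],[-0.01,0.01,-0.02],1],[[0,-3.2,-1],[-0.01,0,-0.02],1],[[0.1,-3.2,-1],[-0.01,0,-0.02],1],[[0.1,-3.2,-1],[0,0.01,-0.02],1],[[2,-2.8,-0.4],[0,0.04,-0.01],1],[[2.1,-2.8,-0.3],[-0.01,0.03,0],1],[[2,-2.7,-0.3],[0,0.04,-0.01],1],[[2.1,-2.8,-0.1],[0,0.03,-0.01],1],[[2.1,-2.7,-0.2],[-0.01,0.04,-0.01],1],[[2.2,-2.7,0],[0,0.04,0],1],[[0,0,0],[0,0,0],1]]'

```text
clock: 21.95
position: [0.3159, -0.2348, 0.4031]
tool_rot: [3.14, 0.173, -3.005]
force: [1.1, 0.3, -2.4]
grip_width: 0.0143
finger_force: 98.5
```

```bash
python3 log.py;python3 - <<'E'
from dump import *
s=bot.grab_frame("side");t=bot.grab_frame("top");save(s,"s7.png");save(t,"t7.png")
o=bot.observe();print(o["position"],o["tool_rot"],np.round(o["qpos"],2),o["force"])
a=cv2.imread("pics/s7.png")[150:290,210:350];b=cv2.imread("pics/t7.png")[130:270,205:345]
cv2.imwrite("pics/c7.png",cv2.resize(np.hstack([a,b]),(800,400),interpolation=2))
print(bowlpos())
bx,by,h=.49,-.209,.15
plan([(*tcpL(L,h,p),.035) for L,p in (((bx-.015,by,.085),.2),((bx-.02,by,.085),.6),((bx-.02,by,.09),.95))],1,ang=.08)
E
```

```text
[ 0.31761036 -0.23218347  0.40368423] [ 3.14021361  0.17615052 -3.00149032] [ 1.15  0.17 -0.69  2.18  0.01  0.69  2.18] [ 0.37098794  0.34169253 -2.28266223]
[('side', 0.67, array([ 0.489, -0.212]), [312.8, 223.3, 23.0, 19.4]), ('top', 0.81, array([ 0.493, -0.2  ]), [297.9, 211.0, 24.2, 34.9])]
[[[-0.9,0,1.3],[0,0.08,0],1],[[-1,-0.1,1.2],[0,0.07,0],1],[[-1,0,1.2],[0,0.08,0],1],[[-1.2,-0.1,1],[0,0.07,-0.01],1],[[-1.2,0,1],[0,0.08,0],1],[[-2,0,-0.8],[0,0.08,0],1],[[-1.9,0,-1],[0,0.08,0],1],[[-1.8,0,-1.1],[0,0.08,0],1],[[-1.8,0,-1.3],[0,0.08,0],1],[[-1.6,0,-1.4],[0,0.08,0],1],[[-1.8,0,-0.9],[0,0.07,0],1],[[-1.7,0,-0.9],[0,0.07,0],1],[[-1.6,0,-1.1],[0,0.07,0],1],[[-1.5,0,-1.2],[0,0.07,0],1],[[-1.5,0,-1.3],[0,0.07,0],1]]
15 end [ 0.5724 -0.1946  0.3528] [ 3.138 -0.954 -2.986]
```

View pics/c7.png

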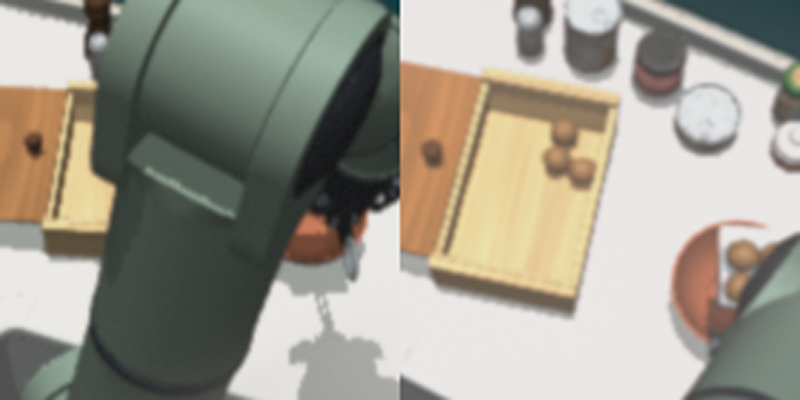

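Call:
arm_command --deltas '[[[-0.9,0,1.3],[0,0.08,0],1],[[-1,-0.1,1.2],[0,0.07,0],1],[[-1,0,1.2],[0,0.08,0],1],[[-1.2,-0.1,1],[0,0.07,0],1],[[-1.2,0,1],[0,0.08,0],1],[[-2,0,-0.8],[0,0.08,0],1],[[-1.9,0,-1],[0,0.08,0],1],[[-1.8,0,-1.1],[0,0.08,0],1],[[-1.8,0,-1.3],[0,0.08,0],1],[[-1.6,0,-1.4],[0,0.08,0],1],[[-1.8,0,-0.9],[0,0.07,0],1],[[-1.7,0,-0.9],[0,0.07,0],1],[[-1.6,0,-1.1],[0,0.07,0],1],[[-1.5,0,-1.2],[0,0.07,0],1],[[-1.5,0,-1.3],[0,0.07,0],1],[[0,0,0],[0,0,0],1],[[0,0,0],[0,0,0],1],[[0,0,0],[0,0,0],1]]'

```text
clock: 24.15
position: [0.5721, -0.1974, 0.353]
tool_rot: [3.139, -0.954, -2.998]
force: [0.4, -0.2, -2.1]
grip_width: 0.0145
finger_force: 98.8
```

```bash
python3 log.py;python3 - <<'E'
from dump import *
o=bot.observe();print(o["position"],o["tool_rot"],np.round(o["qpos"],2),o["force"])
p,q=cur()
A=tcpL((.60,-.02,.20),0,.05)
B=tcpL((.55,.03,.12),0,.07)
plan([(*tcpL((.46,-.209,.18),.15,.6),.04),(*tcpL((.53,-.1,.22),0,.05),.04),(*B,.04)],1,ang=.1)
E
```

```text
[ 0.57208967 -0.19744038  0.35297899] [ 3.13943992 -0.95371504 -2.99811925] [ 0.36  0.81 -0.34  1.4   0.38  1.93  1.66] [ 0.4081883  -0.2109344  -2.13302718]
[[[3.8,0.1,0.6],[0,-0.09,0],1],[[3.8,0.1,0.2],[0,-0.09,0],1],[[3.8,0.1,-0.1],[0,-0.09,0],1],[[3.8,0.1,-0.5],[0.01,-0.08,-0.01],1],[[0.9,2,0.6],[-0.01,-0.09,0.02],1],[[0.9,1.9,0.5],[-0.01,-0.09,0.03],1],[[1,1.9,0.4],[-0.01,-0.1,0.02],1],[[1.1,1.9,0.3],[0,-0.09,0.03],1],[[1.2,1.9,0.3],[-0.01,-0.09,0.02],1],[[1.3,1.8,0.1],[-0.01,-0.09,0.03],1],[[-0.6,2.6,1.9],[0,0,0],1],[[-0.6,2.6,1.9],[0,0.01,0],1],[[-0.6,2.6,1.9],[0,0,0],1],[[-0.6,2.6,1.9],[0,0,0],1],[[-0.7,2.6,2],[0,0.01,0],1]]
15 end [0.4133 0.0287 0.3669] [-3.141 -0.073  3.14 ]
```

Call:
arm_command --deltas '[[[3.8,0.1,0.6],[0,-0.09,0],1],[[3.8,0.1,0.2],[0,-0.09,0],1],[[3.8,0.1,-0.1],[0,-0.09,0],1],[[3.8,0.1,-0.5],[0.01,-0.08,-0.01],1],[[0.9,2,0.6],[-0.01,-0.09,0.02],1],[[0.9,1.9,0.5],[-0.01,-0.09,0.03],1],[[1,1.9,0.4],[-0.01,-0.1,0.02],1],[[1.1,1.9,0.3],[0,-0.09,0.03],1],[[1.2,1.9,0.3],[-0.01,-0.09,0.02],1],[[1.3,1.8,0.1],[-0.01,-0.09,0.03],1],[[-0.6,2.6,1.9],[0,0,0],1],[[-0.6,2.6,1.9],[0,0.01,0],1],[[-0.6,2.6,1.9],[0,0,0],1],[[-0.6,2.6,1.9],[0,0,0],1],[[-0.7,2.6,2],[0,0.01,0],1]]'

```text
clock: 25.65
position: [0.4129, 0.0292, 0.3664]
tool_rot: [-3.14, -0.072, 3.139]
force: [0.8, -0.7, -2.2]
grip_width: 0.0143
finger_force: 98.8
```

```bash
python3 log.py;python3 - <<'E'
from dump import *
s=bot.grab_frame("side");t=bot.grab_frame("top");save(s,"s8.png");save(t,"t8.png")
o=bot.observe();print(o["position"],o["tool_rot"],np.round(o["qpos"],2),o["force"])
a=cv2.imread("pics/s8.png")[150:290,230:370];b=cv2.imread("pics/t8.png")[130:270,225:365]
cv2.imwrite("pics/c8.png",cv2.resize(np.hstack([a,b]),(800,400),interpolation=2))
for f in (s,t):print([(np.round(x["at"]),round(x["p"],2),atz(f,x["at"],.026)[:2].round(3)) for x in bot.mark_of("nut1",f)])
print(bowlpos())
E
```

```text
[0.4129514  0.03088011 0.36520296] [ 3.14146343 -0.07544307 -3.13973753] [ 0.28  0.31 -0.59  2.12  0.2   0.85  1.14] [-0.84191079 -0.21600594 -1.74653347]
[(array([312., 232.]), 0.63, array([ 0.47 , -0.194])), (array([314., 222.]), 0.56, array([ 0.521, -0.201])), (array([252., 195.]), 0.56, array([0.652, 0.068])), (array([319., 220.]), 0.42, array([ 0.531, -0.224])), (array([323., 230.]), 0.38, array([ 0.481, -0.237])), (array([148., 249.]), 0.21, array([0.344, 0.453]))]
[(array([327., 240.]), 0.53, array([ 0.465, -0.229])), (array([315., 228.]), 0.49, array([ 0.498, -0.183])), (array([325., 230.]), 0.42, array([ 0.497, -0.216]))]
[('side', 0.9, array([ 0.501, -0.213]), [297.1, 206.9, 41.8, 37.7]), ('top', 0.89, array([ 0.485, -0.207]), [310.8, 204.9, 40.7, 44.7])]
```

View pics/c8.png

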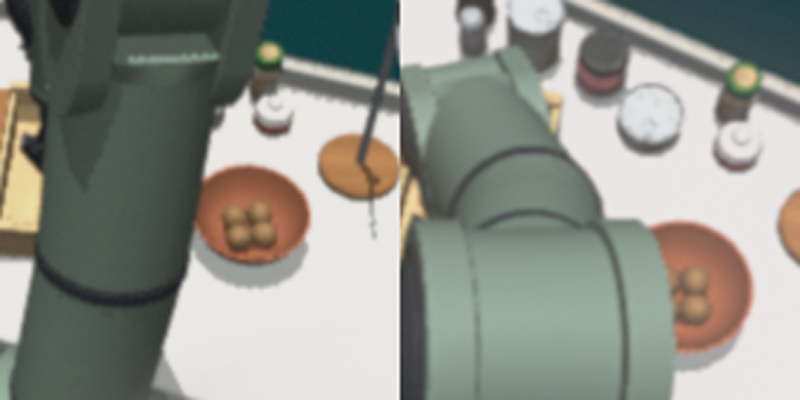

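```bash
python3 - <<'E'
from sc import *
f=bot.grab_frame("top")
for u in ((262.4,176.2),(260,185),(268.7,189.9)): print(atz(f,u,.026).round(3))
for u in ((205+82/2.857,130+68/2.857),(205+221/2.857,130+95/2.857),(205+32/2.857,130+256/2.857),(205+178/2.857,130+300/2.857)): print("corner",atz(f,u,.071).round(3))
h=0;y=.033
plan([(*tcpL((.55,y,.10),0,.07),.03),(*tcpL((.55,y,.013),0,.07),.03)],1)
E
```

```text
[0.656 0.041 0.026]
[0.619 0.042 0.026]
[0.606 0.007 0.026]
corner [0.701 0.159 0.071]
corner [ 0.701 -0.023  0.071]
corner [0.438 0.157 0.071]
corner [ 0.422 -0.025  0.071]
[[[-0.1,0.4,2],[0,0,0],1],[[-0.2,0,2.9],[0,0,0],1],[[-0.2,0,2.9],[0,0,0],1],[[-0.2,0,2.8],[0,0,0],1]]
4 end [0.413  0.0321 0.2607] [-3.141 -0.072  3.139]
```

Call:
arm_command --deltas '[[[-0.1,0.1,2],[0,0,0],1],[[-0.2,-0.1,2.9],[0,0,0],1],[[-0.2,0,2.9],[0,0,0],1],[[-0.2,0,2.6],[0,0,0],1],[[0,0,0.2],[0,0,0],1],[[0,0,0],[0,0,0],1]]'

```text
clock: 26.8
position: [0.4132, 0.0288, 0.2604]
tool_rot: [-3.141, -0.073, 3.141]
force: [0.6, 1.0, -1.3]
grip_width: 0.0142
finger_force: 114.9
```

Call:
arm_command --deltas '[[[0,0,0.2],[0,0,0],1],[[0,0,0.1],[0,0,0],1],[[0,0,0],[0,0,0],1]]'

```text
clock: 27.1
position: [0.4128, 0.0286, 0.2581]
tool_rot: [-3.141, -0.072, 3.14]
force: [-3.3, 3.4, 9.4]
grip_width: 0.0143
finger_force: 116.8
```

Call:
arm_command --deltas '[[[-0.7,0.1,-0.1],[0,0,0],1],[[-0.7,0,-0.1],[0,0,0],1],[[-0.7,0,-0.05],[0,0,0],1],[[-0.7,0,-0.05],[0,0,0],1],[[-0.7,0,-0.05],[0,0,0],1],[[-0.7,0,-0.05],[0,0,0],1],[[-0.7,0,-0.05],[0,0,0],1],[[-0.7,0,-0.05],[0,0,0],1],[[-0.7,0,-0.05],[0,0,0],1],[[-0.7,0,-0.05],[0,0,0],1],[[-0.7,0,-0.05],[0,0,0],1],[[-0.7,0,-0.05],[0,0,0],1],[[-0.7,0,-0.05],[0,0,0],1],[[-0.7,0,0],[0,0,0],1]]'

```text
clock: 28.5
position: [0.5109, 0.0292, 0.2584]
tool_rot: [-3.14, -0.073, 3.14]
force: [-4.9, 0.2, 8.0]
grip_width: 0.0142
finger_force: 115.1
```

Call:
arm_command --deltas '[[[-0.6,0,0.1],[0,0,0],1],[[-0.6,0,0],[0,0,0],1]]'

```text
clock: 28.7
position: [0.5227, 0.0292, 0.2565]
tool_rot: [-3.14, -0.074, 3.14]
force: [-11.2, 1.2, 22.1]
grip_width: 0.0145
finger_force: 117.6
```

Call:
arm_command --deltas '[[[-0.5,0,0],[0,0,0],1],[[0,0,0],[0,0,0],1]]'

```text
clock: 28.9
position: [0.5285, 0.0293, 0.2563]
tool_rot: [-3.141, -0.071, 3.14]
force: [-0.1, -0.6, 3.9]
grip_width: 0.0141
finger_force: 114.8
```

Call:
arm_command --deltas '[[[-0.5,0,0],[0,0,0],1],[[0,0,0],[0,0,0],1]]'

```text
clock: 29.1
position: [0.5336, 0.0293, 0.2561]
tool_rot: [-3.141, -0.071, 3.14]
force: [-2.4, -0.3, 11.6]
grip_width: 0.0144
finger_force: 116.2
```

Call:
arm_command --deltas '[[[-0.4,0,0],[0,0,0],1],[[0,0,0],[0,0,0],1]]'

```text
clock: 29.3
position: [0.5375, 0.0294, 0.2559]
tool_rot: [-3.141, -0.071, 3.14]
force: [-2.7, 0.4, 12.0]
grip_width: 0.0145
finger_force: 116.5
```

Call:
arm_command --deltas '[[[-0.3,0,0],[0,0,0],1],[[0,0,0],[0,0,0],1]]'

```text
clock: 29.5
position: [0.5404, 0.0293, 0.2557]
tool_rot: [-3.141, -0.071, 3.14]
force: [-0.6, -0.4, 11.2]
grip_width: 0.0143
finger_force: 116.7
```

Call:
arm_command --deltas '[[[-0.3,0,0],[0,0,0],1],[[0,0,0],[0,0,0],1]]'

```text
clock: 29.7
position: [0.5436, 0.0294, 0.2557]
tool_rot: [-3.141, -0.07, 3.14]
force: [-1.8, -0.8, 14.1]
grip_width: 0.0144
finger_force: 117.3
```

```bash
python3 - <<'E'
from sc import *
p,q=cur(); calib((.674,p[1],.009)); print(json.load(open("lip.json"))[0])
y=p[1]; W=[]
for pit,zb in ((0,.012),(-.13,.022),(-.26,.035),(-.38,.055),(-.42,.10),(-.42,.20)):
    eff=-pit+.03; x=.670 if zb<.05 else .662
    a=tcpL((x,y,zb+.092*np.sin(max(eff,0))),0,pit); W.append((a[0],a[1],.03))
plan(W,1,ang=.09)
E
```

```text
[-0.1473799959126882, 0.0003320542595358942, 0.23696525260340032]
[[[2.1,0,0.5],[0,-0.07,0],1],[[1.5,0,0],[0,-0.07,0],1],[[1.4,0,-0.1],[0,-0.06,0],1],[[1.3,0,-0.2],[0,-0.07,0],1],[[1.3,0,-0.3],[0,-0.06,0],1],[[1.4,0,-0.6],[0,-0.06,0],1],[[1.3,-0.1,-0.6],[0,-0.06,0],1],[[-0.4,0,-2],[0,-0.02,0],1],[[-0.5,0,-1.9],[0,-0.02,0],1],[[-1,0,-2.3],[0,0,0],1],[[-1,0,-2.3],[0,0,0],1],[[-1,0,-2.3],[0,0,0],1],[[-1.1,0,-2.2],[0,0,0],1]]
13 end [0.4313 0.0286 0.396 ] [-3.141  0.42   3.14 ]
```

Call:
arm_command --deltas '[[[2.1,0,0.5],[0,-0.07,0],1],[[1.5,0,0],[0,-0.07,0],1],[[1.4,0,-0.1],[0,-0.06,0],1],[[1.3,0,-0.2],[0,-0.07,0],1],[[1.3,0,-0.3],[0,-0.06,0],1],[[1.4,0,-0.6],[0,-0.06,0],1],[[1.3,0,-0.6],[0,-0.06,0],1],[[-0.4,0,-2],[0,-0.02,0],1],[[-0.5,0,-1.9],[0,-0.02,0],1],[[-1,0,-2.3],[0,0,0],1],[[-1,0,-2.3],[0,0,0],1],[[-1,0,-2.3],[0,0,0],1],[[-1.1,0,-2.2],[0,0,0],1]]'

```text
clock: 31.0
position: [0.4545, 0.0292, 0.3946]
tool_rot: [-3.128, 0.36, 3.14]
force: [-0.3, -0.8, -1.7]
grip_width: 0.0143
finger_force: 115.7
```

```bash
python3 log.py;python3 - <<'E'
from dump import *
s=bot.grab_frame("side");t=bot.grab_frame("top");save(s,"s9.png");save(t,"t9.png")
o=bot.observe();print(o["position"],o["tool_rot"],np.round(o["qpos"],2),o["force"])
a=cv2.imread("pics/s9.png")[150:290,210:350];b=cv2.imread("pics/t9.png")[130:270,225:365]
cv2.imwrite("pics/c9.png",cv2.resize(np.hstack([a,b]),(800,400),interpolation=2))
for f in (s,t):print([(np.round(x["at"]),round(x["p"],2),atz(f,x["at"],.026)[:2].round(3)) for x in bot.mark_of("nut1",f)])
print(bowlpos())
bx,by,h=.49,-.208,.15
W=[(np.array((.42,-.06,.43)),(Rs(.1,-.4)*Ry(np.pi)),.04)]+[(*tcpL(L,h,p),.035) for L,p in (((bx+.02,by,.2),-.18),((bx-.015,by,.095),.2),((bx-.02,by,.095),.6),((bx-.02,by,.10),.93))]
plan(W,1,ang=.08)
E
```

```text
[0.45544199 0.02930856 0.39608995] [-3.12850629  0.3650934   3.13918976] [ 0.3   0.23 -0.6   2.15  0.52  0.5   0.88] [-0.06464565 -0.32906688 -2.74355116]
[(array([323., 234.]), 0.64, array([ 0.46 , -0.239])), (array([318., 221.]), 0.55, array([ 0.526, -0.219])), (array([313., 233.]), 0.47, array([ 0.466, -0.196])), (array([311., 224.]), 0.42, array([ 0.51, -0.19]))]
[(array([328., 231.]), 0.67, array([ 0.496, -0.229])), (array([315., 230.]), 0.56, array([ 0.49 , -0.183])), (array([329., 239.]), 0.48, array([ 0.467, -0.235])), (array([320., 236.]), 0.41, array([ 0.473, -0.202]))]
[('side', 0.73, array([ 0.497, -0.212]), [299.7, 207.2, 38.6, 32.3]), ('top', 0.86, array([ 0.497, -0.216]), [301.4, 204.8, 47.5, 48.2])]
[[[0.6,-3,-1.5],[-0.02,-0.01,-0.03],1],[[0.8,-3,-1.6],[-0.01,-0.02,-0.03],1],[[0.7,-2.9,-1.7],[-0.02,-0.01,-0.03],1],[[1.9,-2.8,-0.4],[0,0.04,-0.01],1],[[1.9,-2.7,-0.3],[0,0.03,-0.01],1],[[1.9,-2.8,-0.2],[-0.01,0.04,-0.01],1],[[2,-2.7,-0.2],[0,0.04,0],1],[[2,-2.7,-0.1],[0,0.03,-0.01],1],[[2,-2.7,0],[0,0.04,-0.01],1],[[-0.9,0.1,1.2],[0,0.08,0],1],[[-1,0.1,1.1],[0,0.07,0],1],[[-1.1,0.2,1],[0,0.08,0],1],[[-1.1,0.1,1],[0,0.07,0],1],[[-1.2,0.1,0.8],[0,0.08,0],1],[[-2,0,-0.8],[0,0.08,0],1],[[-1.9,0,-0.9],[0,0.08,0],1],[[-1.9,0.1,-1],[0,0.08,0],1],[[-1.7,0,-1.2],[0,0.08,0],1],[[-1.7,0,-1.4],[0,0.08,0],1],[[-1.6,0,-0.8],[0,0.07,0],1]]
[[[-1.6,0,-0.9],[0,0.06,0],1],[[-1.5,0,-0.9],[0,0.07,0],1],[[-1.5,0,-1.1],[0,0.06,0],1],[[-1.3,0,-1.2],[0,0.07,0],1]]
24 end [ 0.5705 -0.1933  0.3602] [-3.135 -0.931 -2.999]
```

View pics/c9.png

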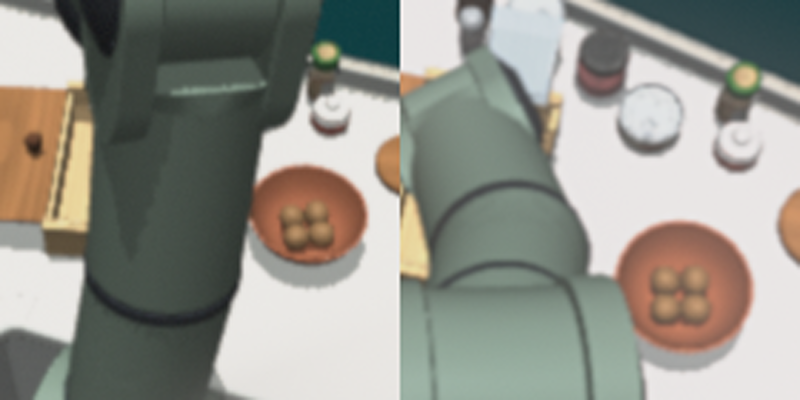

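Call:
arm_command --deltas '[[[0.6,-3,-1.5],[-0.02,-0.01,-0.03],1],[[0.8,-3,-1.6],[-0.01,-0.02,-0.03],1],[[0.7,-2.9,-1.7],[-0.02,-0.01,-0.03],1],[[1.9,-2.8,-0.4],[0,0.04,-0.01],1],[[1.9,-2.7,-0.3],[0,0.03,-0.01],1],[[1.9,-2.8,-0.2],[-0.01,0.04,-0.01],1],[[2,-2.7,-0.2],[0,0.04,0],1],[[2,-2.7,-0.1],[0,0.03,-0.01],1],[[2,-2.7,0],[0,0.04,-0.01],1]]'

```text
clock: 32.4
position: [0.3254, -0.2295, 0.4042]
tool_rot: [-3.137, 0.174, -3.002]
force: [0.6, -0.5, -1.1]
grip_width: 0.0142
finger_force: 115.7
```

```bash
python3 log.py;python3 - <<'E'
from dump import *
s=bot.grab_frame("side");t=bot.grab_frame("top");save(s,"s10.png");save(t,"t10.png")
o=bot.observe();print(o["position"],o["tool_rot"],np.round(o["qpos"],2),o["force"])
a=cv2.imread("pics/s10.png")[150:290,210:350];b=cv2.imread("pics/t10.png")[130:270,205:345]
cv2.imwrite("pics/c10.png",cv2.resize(np.hstack([a,b]),(800,400),interpolation=2))
for f in (s,t):
  print([(np.round(x["at"]),round(x["p"],2),atz(f,x["at"],.026)[:2].round(3)) for x in bot.mark_of("nut1",f)])
  print([(x["at"],round(x["p"],2)) for n in ("scoop_lip","scoop_eye") for x in bot.mark_of(n,f)[:1]])
E
```

```text
[ 0.32456056 -0.23127413  0.40360146] [-3.13753251  0.17240552 -3.00698718] [ 1.1   0.17 -0.65  2.17  0.02  0.68  2.15] [ 0.14476864 -0.05758175 -1.65431262]
[(array([314., 234.]), 0.6, array([ 0.46 , -0.204])), (array([325., 234.]), 0.52, array([ 0.463, -0.245])), (array([318., 221.]), 0.36, array([ 0.527, -0.217])), (array([252., 194.]), 0.33, array([0.658, 0.07 ]))]
[([329.7, 243.5], 0.52)]
[(array([213., 185.]), 0.68, array([0.582, 0.209])), (array([128., 226.]), 0.66, array([0.365, 0.463])), (array([266., 183.]), 0.63, array([0.632, 0.024])), (array([265., 179.]), 0.61, array([0.647, 0.028])), (array([316., 232.]), 0.48, array([ 0.486, -0.189])), (array([318., 237.]), 0.48, array([ 0.467, -0.198])), (array([260., 183.]), 0.39, array([0.626, 0.042]))]
[([336.5, 199.0], 0.94)]
```

View pics/c10.png

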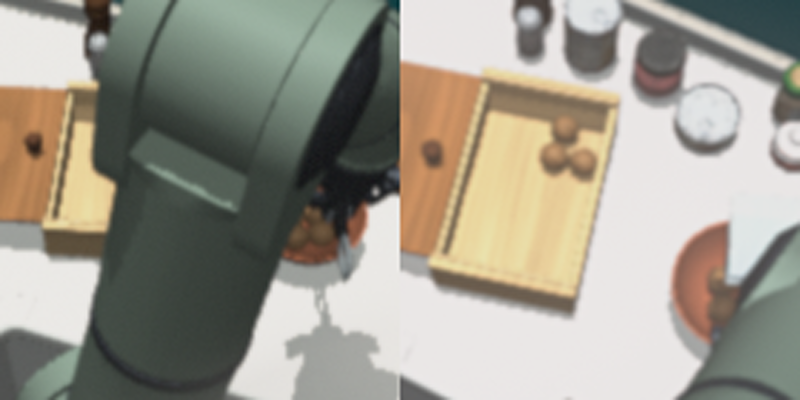

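```bash
cat > meas.py <<'E'
from sc import *
def plane(f,uv):
    """point on ray in the scoop's mid plane (tool y=0), in tool coords"""
    p,q=cur();c,d=ray(f,uv);n=q.apply([0,1,0]);X=c+d*((p-c)@n)/(d@n);return q.inv().apply(X-p)
if __name__=="__main__":
  for k in range(2):
   for nm in ("side","top"):
    f=bot.grab_frame(nm)
    for n in ("scoop_lip","scoop_eye","scoop_grip"):
        for x in bot.mark_of(n,f)[:2]:
            print(nm,n,np.round(x["at"]),round(x["p"],2),plane(f,x["at"]).round(3))
  print("nominal lip",(-.151,0,.245),"eye",(.059,0,.139))
E
python3 meas.py; python3 -c "
import cv2,numpy as np
b=cv2.imread('pics/t10.png')[185:245,310:370];a=cv2.imread('pics/t7.png')[185:245,310:370]
cv2.imwrite('pics/c11.png',cv2.resize(np.hstack([a,b]),(800,400),interpolation=2))"
```

```text
side scoop_eye [329. 238.] 0.42 [0.055 0.    0.161]
side scoop_grip [327. 221.] 0.43 [-0.003 -0.     0.147]
top scoop_lip [332. 196.] 0.63 [-0.174 -0.     0.192]
side scoop_eye [333. 238.] 0.64 [ 0.079 -0.     0.106]
side scoop_grip [327. 223.] 0.48 [ 0.001 -0.     0.153]
top scoop_lip [331. 198.] 0.78 [-0.171  0.     0.204]
top scoop_lip [217. 186.] 0.5 [ 0.521 -0.    -2.581]
nominal lip (-0.151, 0, 0.245) eye (0.059, 0, 0.139)
```

View pics/c11.png

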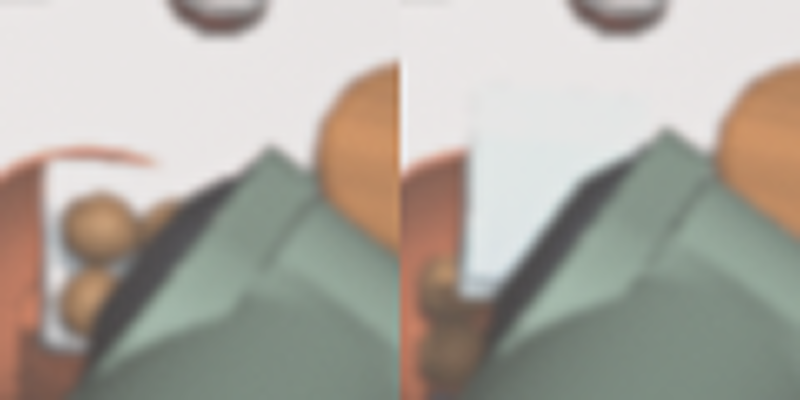

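```bash
python3 - <<'E'
from sc import *
json.dump([[-.170,.0003,.1995],0],open("lip.json","w"))
h=0;y=.030
plan([(*tcpL((.52,-.06,.22),0.05,.1),.04),(*tcpL((.545,y,.14),0,.35),.04),(*tcpL((.545,y,.018),0,.35),.03)],1,ang=.12)
q=np.array(bot.observe()["qpos"])
for a in (tcpL((.545,y,.018),0,.35),tcpL((.67,y,.018),0,.35)): b=ik(*a,q,V,5);print(a[0].round(3),np.round(b[1],3),b[2].round(2))
E
```

```text
[[[-1.4,3.1,-0.4],[0,0.06,0.02],1],[[-1.3,3,-0.5],[0,0.05,0.02],1],[[-1.3,3.2,-0.5],[0,0.06,0.01],1],[[-1.2,3.1,-0.6],[0,0.05,0.02],1],[[-1,3.1,-0.7],[0,0.06,0.02],1],[[-2.3,2.3,1],[0,0.06,0.01],1],[[-2.4,2.4,0.9],[-0.01,0.06,0.01],1],[[-2.3,2.4,0.7],[0,0.06,0.02],1],[[-2.4,2.4,0.6],[0,0.07,0.01],1],[[-0.8,0,2.3],[0,0,0],1],[[-0.9,0,2.3],[0,0,0],1],[[-0.8,0,2.3],[0,0,0],1],[[-0.9,0,2.3],[0,0,0],1],[[-0.8,0.1,2.3],[0,0,0],1]]
14 end [0.4534 0.0301 0.2636] [-3.138 -0.355  3.138]
[0.454 0.03  0.264] [0.    0.    0.991] [ 0.17  0.6  -0.46  2.01  0.2   0.94  1.16]
[0.579 0.03  0.264] [0.    0.    0.972] [ 0.12  0.74 -0.4   1.67  0.21  1.13  1.22]
```

Call:
arm_command --deltas '[[[-1.4,3.1,-0.4],[0,0.06,0.02],1],[[-1.3,3,-0.5],[0,0.05,0.02],1],[[-1.3,3.2,-0.5],[0,0.06,0.01],1],[[-1.2,3.1,-0.6],[0,0.05,0.02],1],[[-1,3.1,-0.7],[0,0.06,0.02],1],[[-2.3,2.3,1],[0,0.06,0.01],1],[[-2.4,2.4,0.9],[-0.01,0.06,0.01],1],[[-2.3,2.4,0.7],[0,0.06,0.02],1],[[-2.4,2.4,0.6],[0,0.07,0.01],1],[[-0.8,0,2.3],[0,0,0],1],[[-0.9,0,2.3],[0,0,0],1],[[-0.8,0,2.3],[0,0,0],1],[[-0.9,0,2.3],[0,0,0],1],[[-0.8,0,2.1],[0,0,0],1],[[0,0,0],[0,0,0],1]]' --newtons 120

```text
clock: 35.1
position: [0.4539, 0.0295, 0.2638]
tool_rot: [-3.139, -0.356, 3.139]
force: [1.4, 1.5, 1.5]
grip_width: 0.0144
finger_force: 136.1
```

Call:
arm_command --deltas '[[[-0.1,0,0.4],[0,0,0],1],[[0,0,0],[0,0,0],1]]'

```text
clock: 35.3
position: [0.4536, 0.0298, 0.2615]
tool_rot: [-3.139, -0.355, 3.139]
force: [-5.5, 3.3, 17.7]
grip_width: 0.0146
finger_force: 138.6
```

Call:
arm_command --deltas '[[[-0.1,0,0.3],[0,0,0],1],[[0,0,0],[0,0,0],1]]'

```text
clock: 35.5
position: [0.4535, 0.0296, 0.2581]
tool_rot: [-3.139, -0.354, 3.139]
force: [0.4, 5.7, -4.3]
grip_width: 0.0142
finger_force: 135.9
```

Call:
arm_command --deltas '[[[0,0.2,0],[0,0,0],1],[[0,0.2,0],[0,0,0],1],[[0,0,0],[0,0,0],1]]'

```text
clock: 35.8
position: [0.4536, 0.0332, 0.2582]
tool_rot: [-3.138, -0.354, 3.138]
force: [-0.7, 0.5, -1.5]
grip_width: 0.0143
finger_force: 136.4
```

```bash
python3 meas.py;python3 - <<'E'
from dump import *
o=bot.observe();print(o["position"],o["tool_rot"],np.round(o["qpos"],2),o["force"],o["moment"])
s=cv2.imread
f=bot.grab_frame("side");t=bot.grab_frame("top");save(f,"s12.png");save(t,"t12.png")
a=cv2.imread("pics/s12.png")[165:265,210:310];b=cv2.imread("pics/t12.png")[140:240,205:305]
cv2.imwrite("pics/c12.png",cv2.resize(np.hstack([a,b]),(800,400),interpolation=2))
E
```

```text
side scoop_grip [256. 230.] 0.4 [-0.051  0.     0.185]
side scoop_grip [252. 213.] 0.29 [0.085 0.    0.021]
top scoop_grip [247. 236.] 0.48 [ 0.04  -0.     0.116]
side scoop_grip [312. 222.] 0.53 [ 2.581  0.    -1.589]
side scoop_grip [255. 232.] 0.46 [-0.04   0.     0.187]
top scoop_eye [246. 253.] 0.67 [ 0.022 -0.     0.236]
top scoop_grip [247. 236.] 0.53 [ 0.036 -0.     0.126]
nominal lip (-0.151, 0, 0.245) eye (0.059, 0, 0.139)
[0.45351418 0.03310525 0.25817663] [-3.1382051  -0.3545422   3.13808623] [ 0.32  0.66 -0.69  2.    0.36  0.99  0.99] [ 0.53998009 -1.01182787 -2.03035586] [ 5.97081238e-05 -3.31323410e-01 -4.96003845e-03]
```

View pics/c12.png

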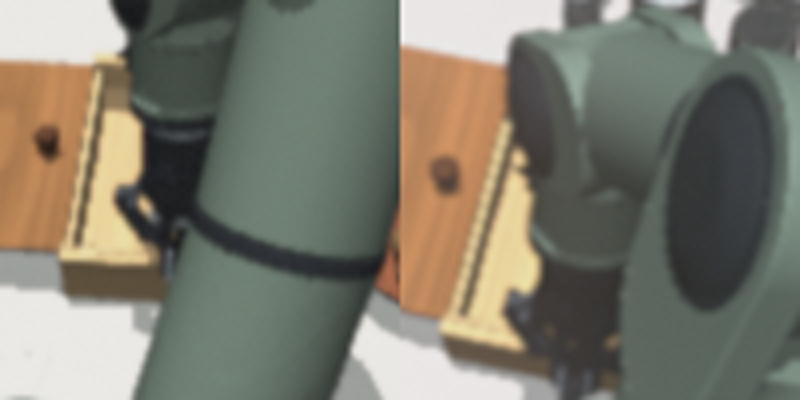

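Call:
arm_command --deltas '[[[0.7,0,-1.9],[0,0,0],1],[[-1.6,0,-0.6],[0,0,0],1],[[-1.7,0,-0.6],[0,0,0],1],[[-0.5,0,1.4],[0,0,0],1],[[-0.1,0,0.4],[0,0,0],1],[[0,0,0],[0,0,0],1]]'

```text
clock: 37.3
position: [0.4872, 0.0331, 0.2584]
tool_rot: [-3.138, -0.357, 3.139]
force: [-0.1, -0.8, -2.6]
grip_width: 0.0141
finger_force: 136.4
```

Call:
arm_command --deltas '[[[-0.1,0,0.2],[0,0,0],1],[[0,0,0],[0,0,0],1]]'

```text
clock: 37.5
position: [0.4881, 0.033, 0.2571]
tool_rot: [-3.138, -0.355, 3.138]
force: [-0.4, -0.6, -2.0]
grip_width: 0.0143
finger_force: 136.4
```

Call:
arm_command --deltas '[[[-0.1,0,0.2],[0,0,0],1],[[0,0,0],[0,0,0],1]]'

```text
clock: 37.7
position: [0.4885, 0.033, 0.2548]
tool_rot: [-3.138, -0.355, 3.138]
force: [-0.3, -0.2, -2.4]
grip_width: 0.0144
finger_force: 136.4
```

Call:
arm_command --deltas '[[[-0.1,0,0.2],[0,0,0],1],[[0,0,0],[0,0,0],1]]'

```text
clock: 37.9
position: [0.4888, 0.033, 0.2524]
tool_rot: [-3.138, -0.355, 3.138]
force: [-0.5, 0.6, -1.1]
grip_width: 0.0141
finger_force: 136.4
```

Call:
arm_command --deltas '[[[-0.1,0,0.2],[0,0,0],1],[[0,0,0],[0,0,0],1]]'

```text
clock: 38.1
position: [0.489, 0.033, 0.2501]
tool_rot: [-3.138, -0.355, 3.138]
force: [1.0, 0.9, -2.5]
grip_width: 0.0144
finger_force: 136.4
```

Call:
arm_command --deltas '[[[-0.1,0,0.2],[0,0,0],1],[[0,0,0],[0,0,0],1]]'

```text
clock: 38.3
position: [0.4892, 0.033, 0.2479]
tool_rot: [-3.138, -0.355, 3.138]
force: [0.2, 0.4, -2.3]
grip_width: 0.0142
finger_force: 136.4
```

Call:
arm_command --deltas '[[[0.4,0,-1.3],[0,0.05,0],1],[[-0.5,0,-0.6],[0,0.05,0],1],[[-0.9,0,-0.4],[0,0,0],1],[[0,0,0],[0,0,0],1]]'

```text
clock: 38.7
position: [0.5078, 0.033, 0.2645]
tool_rot: [-3.138, -0.452, 3.137]
force: [-0.4, -0.2, -2.4]
grip_width: 0.0143
finger_force: 136.5
```

Call:
arm_command --deltas '[[[-0.2,0,0.5],[0,0,0],1],[[0,0,0],[0,0,0],1]]'

```text
clock: 38.9
position: [0.5058, 0.0329, 0.2587]
tool_rot: [-3.138, -0.455, 3.138]
force: [-0.9, 0.3, -1.1]
grip_width: 0.0144
finger_force: 136.5
```

Call:
arm_command --deltas '[[[-0.2,0,0.4],[0,0,0],1],[[0,0,0],[0,0,0],1]]'

```text
clock: 39.1
position: [0.5062, 0.0329, 0.2545]
tool_rot: [-3.138, -0.455, 3.138]
force: [0.3, -1.0, -1.1]
grip_width: 0.014
finger_force: 136.5
```

Call:
arm_command --deltas '[[[-0.1,0,0.3],[0,0,0],1],[[0,0,0],[0,0,0],1]]'

```text
clock: 39.3
position: [0.5059, 0.0329, 0.2516]
tool_rot: [-3.138, -0.455, 3.138]
force: [-0.5, 1.1, -2.3]
grip_width: 0.0141
finger_force: 136.5
```

Call:
arm_command --deltas '[[[-0.1,0,0.2],[0,0,0],1],[[0,0,0],[0,0,0],1]]'

```text
clock: 39.5
position: [0.506, 0.033, 0.2495]
tool_rot: [-3.138, -0.455, 3.138]
force: [-0.6, -0.1, -1.9]
grip_width: 0.0141
finger_force: 136.5
```

Call:
arm_command --deltas '[[[-0.1,0,0.2],[0,0,0],1],[[0,0,0],[0,0,0],1]]'

```text
clock: 39.7
position: [0.506, 0.0329, 0.2472]
tool_rot: [-3.138, -0.455, 3.138]
force: [-0.2, 0.2, -1.8]
grip_width: 0.0144
finger_force: 136.5
```

Call:
arm_command --deltas '[[[-0.1,0,0.2],[0,0,0],1],[[0,0,0],[0,0,0],1]]'

```text
clock: 39.9
position: [0.5061, 0.0329, 0.245]
tool_rot: [-3.138, -0.455, 3.138]
force: [0.7, -0.3, -1.4]
grip_width: 0.0142
finger_force: 136.5
```

Call:
arm_command --deltas '[[[-0.1,0,0.2],[0,0,0],1],[[0,0,0],[0,0,0],1]]'

```text
clock: 40.1
position: [0.5061, 0.0329, 0.2428]
tool_rot: [-3.138, -0.455, 3.138]
force: [-0.4, -0.3, -2.3]
grip_width: 0.0146
finger_force: 136.5
```

Call:
arm_command --deltas '[[[-0.1,0,0.2],[0,0,0],1],[[0,0,0],[0,0,0],1]]'

```text
clock: 40.3
position: [0.5061, 0.0329, 0.2405]
tool_rot: [-3.138, -0.455, 3.138]
force: [-0.0, -0.2, -2.7]
grip_width: 0.0141
finger_force: 136.5
```

Call:
arm_command --deltas '[[[-0.1,0,0.3],[0,0,0],1],[[0,0,0],[0,0,0],1]]'

```text
clock: 40.5
position: [0.5056, 0.0329, 0.2373]
tool_rot: [-3.138, -0.455, 3.138]
force: [0.6, -0.4, -2.7]
grip_width: 0.0146
finger_force: 136.5
```

Call:
arm_command --deltas '[[[-0.1,0,0.3],[0,0,0],1],[[0,0,0],[0,0,0],1]]'

```text
clock: 40.7
position: [0.5052, 0.0329, 0.2341]
tool_rot: [-3.138, -0.455, 3.138]
force: [-0.6, -0.2, -1.9]
grip_width: 0.0143
finger_force: 136.5
```

Call:
arm_command --deltas '[[[-0.1,0,0.3],[0,0,0],1],[[0,0,0],[0,0,0],1]]'

```text
clock: 40.9
position: [0.5048, 0.0329, 0.231]
tool_rot: [-3.138, -0.455, 3.138]
force: [-0.8, -0.1, -0.8]
grip_width: 0.0145
finger_force: 136.5
```

```bash
python3 - <<'E'
from sc import *
p,q=cur(); g=p+q.apply([0,0,.155]); print("grip",g.round(4))
Q=Rs(0,.65)*Ry(np.pi); T=lambda G:(np.array(G)-Q.apply([0,0,.155]),Q)
e=plan([(*T(g+[.004,0,.015]),.03),(*T(g+[.004,0,.004]),.02)],1,ang=.11)
E
```

```text
grip [0.4367 0.0326 0.0918]
[[[-1.4,0,-0.6],[0,0.1,0],1],[[-1.2,0,-0.8],[0,0.1,0],1],[[-0.7,0,0.9],[0,0,0],1]]
3 end [0.5345 0.0328 0.2193] [-3.138 -0.655  3.137]
```

Call:
arm_command --deltas '[[[-1.4,0,-0.6],[0,0.1,0],1],[[-1.2,0,-0.8],[0,0.1,0],1],[[0,0,0],[0,0,0],1]]'

```text
clock: 41.2
position: [0.5357, 0.0329, 0.2303]
tool_rot: [-3.138, -0.657, 3.136]
force: [-0.7, -0.3, -2.7]
grip_width: 0.0143
finger_force: 136.4
```

Call:
arm_command --deltas '[[[-0.3,0,0.4],[0,0,0],1],[[0,0,0],[0,0,0],1]]'

```text
clock: 41.4
position: [0.5337, 0.0328, 0.2255]
tool_rot: [-3.137, -0.653, 3.137]
force: [-1.7, -0.8, -2.8]
grip_width: 0.0141
finger_force: 136.4
```

Call:
arm_command --deltas '[[[-0.3,0,0.4],[0,0,0],1],[[0,0,0],[0,0,0],1]]'

```text
clock: 41.6
position: [0.534, 0.0327, 0.2207]
tool_rot: [-3.137, -0.654, 3.137]
force: [-0.3, 0.6, -2.1]
grip_width: 0.0145
finger_force: 136.4
```

Call:
arm_command --deltas '[[[-0.3,0,0.3],[0,0,0],1],[[0,0,0],[0,0,0],1]]'

```text
clock: 41.8
position: [0.5349, 0.0327, 0.2165]
tool_rot: [-3.137, -0.655, 3.137]
force: [-0.1, -0.3, -1.5]
grip_width: 0.0142
finger_force: 136.4
```

Call:
arm_command --deltas '[[[-0.2,0,0.2],[0,0,0],1],[[0,0,0],[0,0,0],1]]'

```text
clock: 42.0
position: [0.5354, 0.0328, 0.2139]
tool_rot: [-3.138, -0.654, 3.137]
force: [1.0, 0.6, -1.1]
grip_width: 0.0143
finger_force: 136.6
```

```bash
python3 log.py; python3 - <<'E'
from sc import *
from meas import plane
print(cur()[0])
for nm in ("side","top"):
    f=bot.grab_frame(nm);save(f,f"z_{nm}.png")
    for n in ("scoop_lip","scoop_eye","scoop_grip"):
        for x in bot.mark_of(n,f)[:2]: print(nm,n,np.round(x["at"]),round(x["p"],2),plane(f,x["at"]).round(3))
    print([(np.round(x["at"]),round(x["p"],2),atz(f,x["at"],.026)[:2].round(3)) for x in bot.mark_of("nut1",f)])
E
```

```text
[0.53539316 0.03283918 0.21392189]
side scoop_eye [248. 214.] 0.55 [ 0.298 -0.     0.03 ]
side scoop_eye [254. 236.] 0.5 [ 0.055 -0.     0.18 ]
side scoop_grip [252. 194.] 0.54 [ 0.209 -0.    -0.016]
side scoop_grip [255. 227.] 0.43 [ 0.035 -0.     0.151]
[(array([324., 235.]), 0.57, array([ 0.459, -0.241])), (array([309., 222.]), 0.5, array([ 0.517, -0.182])), (array([318., 223.]), 0.47, array([ 0.519, -0.219])), (array([314., 234.]), 0.43, array([ 0.461, -0.201]))]
top scoop_eye [246. 240.] 0.64 [ 0.109 -0.     0.146]
top scoop_grip [250. 228.] 0.56 [0.035 0.    0.147]
[(array([328., 238.]), 0.53, array([ 0.47 , -0.233])), (array([327., 230.]), 0.41, array([ 0.5  , -0.223])), (array([254., 175.]), 0.41, array([0.653, 0.074])), (array([320., 238.]), 0.37, array([ 0.464, -0.204]))]
```

Call:
arm_command --deltas '[[[-1,0,-0.8],[0,0,0],1],[[-1,0,-0.8],[0,0,0],1],[[-0.2,0,0.3],[0,0,0],1],[[0,0,0],[0,0,0],1]]'

```text
clock: 42.9
position: [0.5609, 0.0327, 0.2112]
tool_rot: [-3.138, -0.653, 3.137]
force: [5.1, -2.6, 10.6]
grip_width: 0.0143
finger_force: 138.6
```

Call:
arm_command --deltas '[[[-0.2,0,0.3],[0,0,0],1],[[0,0,0],[0,0,0],1]]'

```text
clock: 43.1
position: [0.5595, 0.033, 0.2084]
tool_rot: [-3.138, -0.657, 3.138]
force: [-6.3, -1.7, 26.9]
grip_width: 0.0146
finger_force: 140.7
```

Call:
arm_command --deltas '[[[-0.2,0,0.3],[0,0,0],1],[[0,0,0],[0,0,0],1]]'

```text
clock: 43.3
position: [0.5586, 0.033, 0.2046]
tool_rot: [-3.137, -0.659, 3.137]
force: [-12.0, -0.6, 25.2]
grip_width: 0.0144
finger_force: 142.7
```

Call:
arm_command --deltas '[[[0.2,0,-0.2],[0,0,0],2],[[0,0,0],[0,0,0],3.5],[[0,0,0],[0,0,0],6],[[0,0,0],[0,0,0],8.5],[[0,0,0],[0,0,0],8.5],[[0,0,-3],[0,0,0],8.5],[[0,0,-4],[0,0,0],8.5],[[0,0,-4],[0,-0.1,0],8.5],[[0,0,-3],[0,-0.13,0],8.5],[[0,-3,0],[0,-0.13,0],8.5],[[0,-4,0],[0,-0.13,0],8.5],[[0,-4,0],[0,-0.13,0],8.5],[[0,-4,0],[0,-0.04,0],8.5],[[0,-4,0],[0,0,0],8.5],[[0,-4,0],[0,0,0],8.5]]'

```text
clock: 44.8
position: [0.6417, -0.1988, 0.3203]
tool_rot: [-3.138, 0.006, 3.139]
force: [0.1, -0.6, 0.9]
grip_width: 0.0852
finger_force: 0.0
```

```bash
cat > fitb.py <<'E'
from fits import *
from h import *
np.set_printoptions(precision=3,suppress=True)
def fitin(n=2,zf=.008):
    """scoop x,y,yaw,pitch standing on floor height zf: marks of both views; z of lip fixed"""
    M=[]
    for k in range(n):
        for nm in ("side","top"):
            f=bot.grab_frame(nm)
            for na,L in (("scoop_grip",(0,0,0)),("scoop_eye",(-.059,0,.016)),("scoop_lip",(.151,0,-.09))):
                q=bot.mark_of(na,f)[:1]
                for x in q:
                    print(nm,na,np.round(x["at"]),round(x["p"],2))
                    M.append((f,np.array(L),np.array(x["at"]),x["p"]))
    def mk(flat):
        def g(v):
            r=R.from_euler("ZY",[v[2],v[3] if not flat else 0])
            z=zf+.09*np.cos(v[3])+max(.151*np.sin(v[3]),.059*np.sin(v[3])) if not flat else zf+.09
            return np.concatenate([p*(proj(f,np.array([v[0],v[1],z])+r.apply(L))-u) for f,L,u,p in M])
        return g
    for flat in (1,0):
        r=least_squares(mk(flat),[.45,.03,0,0],loss="soft_l1");print("flat" if flat else "tilt",r.x,r.cost)
        print(r.fun.reshape(-1,2).round(1).tolist())
if __name__=="__main__":
    o=bot.observe();print(o["position"],o["tool_rot"],np.round(o["qpos"],2))
    fitin()
E
python3 fitb.py
```

```text
[ 0.642 -0.199  0.32 ] [-3.138  0.006  3.139] [ 0.6   0.75 -0.63  1.52  0.49  1.03  1.41]
side scoop_grip [255. 216.] 0.79
side scoop_eye [255. 230.] 0.72
side scoop_lip [259. 206.] 0.82
top scoop_grip [253. 216.] 0.68
top scoop_eye [253. 232.] 0.92
top scoop_lip [263. 188.] 0.92
side scoop_eye [247. 235.] 0.64
side scoop_lip [259. 206.] 0.73
top scoop_grip [249. 215.] 0.92
top scoop_eye [248. 228.] 0.75
top scoop_lip [263. 189.] 0.72
flat [ 0.466  0.036 -0.021  0.   ] 19.126029106928858
[[0.2, 2.2], [-0.8, -0.6], [0.6, -1.6], [-0.2, 0.2], [-4.0, -0.5], [-0.8, 0.2], [4.2, -3.6], [0.5, -1.8], [3.5, 1.4], [-0.1, 2.6], [-0.4, -0.7]]
tilt [ 0.466  0.035 -0.02   0.02 ] 18.862404975845624
[[0.3, 1.9], [-0.7, -1.1], [0.6, -1.3], [-0.1, 0.1], [-3.9, -0.9], [-0.9, 0.6], [4.2, -4.0], [0.4, -1.5], [3.6, 1.2], [-0.1, 2.2], [-0.5, -0.3]]
```

```bash
python3 - <<'E'
from sc import *
plan([((.466,.036,.33),D(3.126)),((.466,.036,.251),D(3.126),.03)],8.5)
E
```

```text
[[[2.5,3.3,-0.2],[0,0,0],8.5],[[2.5,3.3,-0.1],[0,0,0],8.5],[[2.6,3.4,-0.2],[0,0,0.01],8.5],[[2.5,3.3,-0.2],[0,0,0],8.5],[[2.6,3.3,-0.1],[0,0,0],8.5],[[2.5,3.3,-0.2],[0,0,0],8.5],[[2.6,3.3,-0.2],[0,0.01,0],8.5],[[0,0,2.6],[0,0,0],8.5],[[0,0,2.7],[0,0,0],8.5],[[0,0,2.6],[0,0,0],8.5]]
10 end [0.4655 0.0362 0.2514] [-3.138 -0.005  3.129]
```

Call:
arm_command --deltas '[[[2.5,3.3,-0.2],[0,0,0],8.5],[[2.5,3.3,-0.1],[0,0,0],8.5],[[2.6,3.4,-0.2],[0,0,0.01],8.5],[[2.5,3.3,-0.2],[0,0,0],8.5],[[2.6,3.3,-0.1],[0,0,0],8.5],[[2.5,3.3,-0.2],[0,0,0],8.5],[[2.6,3.3,-0.2],[0,0,0],8.5],[[0,0,2.6],[0,0,0],8.5],[[0,0,2.7],[0,0,0],8.5],[[0,0,2.6],[0,0,0],8.5],[[0,0,0],[0,0,0],1],[[0,0,0],[0,0,0],1],[[0,0,0],[0,0,0],1],[[0,0,0],[0,0,0],1],[[0,0,0],[0,0,0],1],[[0,0,0],[0,0,0],1],[[0,0,0],[0,0,0],1]]' --newtons 120

```text
clock: 47.3
position: [0.4665, 0.036, 0.2521]
tool_rot: [-3.138, 0.007, 3.129]
force: [-3.0, -1.3, 10.1]
grip_width: 0.0144
finger_force: 116.5
```

Call:
arm_command --deltas '[[[-0.7,-0.2,-0.5],[0,0.03,0],1],[[0,-0.2,0],[0,0,0],1],[[-0.5,0,0],[0,0,0],1],[[-0.5,0,0],[0,0,0],1],[[-0.5,0,0],[0,0,0],1],[[-0.5,0,0],[0,0,0],1]]'

```text
clock: 47.9
position: [0.4934, 0.0319, 0.2559]
tool_rot: [-3.138, -0.024, 3.129]
force: [-5.1, 2.7, 5.5]
grip_width: 0.0146
finger_force: 117.4
```

Call:
arm_command --deltas '[[[-0.5,0,0],[0,0,0],1],[[-0.5,0,0],[0,0,0],1],[[-0.5,0,0],[0,0,0],1]]'

```text
clock: 48.2
position: [0.5084, 0.0318, 0.2556]
tool_rot: [-3.138, -0.024, 3.13]
force: [-6.1, 3.2, 6.4]
grip_width: 0.0145
finger_force: 117.5
```

Call:
arm_command --deltas '[[[-0.5,0,0],[0,0,0],1],[[-0.4,0,0],[0,0,0],1]]'

```text
clock: 48.4
position: [0.5174, 0.0317, 0.2554]
tool_rot: [-3.139, -0.024, 3.13]
force: [-5.7, 3.0, 7.2]
grip_width: 0.0141
finger_force: 117.6
```

Call:
arm_command --deltas '[[[-0.4,0.1,0],[0,0,0],1],[[-0.4,0,0],[0,0,0],1]]'

```text
clock: 48.6
position: [0.5254, 0.0324, 0.2552]
tool_rot: [-3.138, -0.024, 3.129]
force: [-5.8, 0.5, 8.2]
grip_width: 0.0144
finger_force: 117.7
```

Call:
arm_command --deltas '[[[-0.3,0,0],[0,0,0],1],[[0,0,0],[0,0,0],1]]'

```text
clock: 48.8
position: [0.5268, 0.0323, 0.2548]
tool_rot: [-3.137, -0.029, 3.129]
force: [-22.2, -1.0, 20.9]
grip_width: 0.0143
finger_force: 119.6
```

```bash
python3 - <<'E'
from sc import *
p,q=cur(); calib((.672,p[1],.008)); print(json.load(open("lip.json"))[0])
y=p[1]; W=[]
for pit,zb in ((-.03,.012),(-.16,.022),(-.28,.035),(-.40,.055),(-.42,.10),(-.42,.20)):
    eff=-pit+.01; x=.668 if zb<.05 else .660
    a=tcpL((x,y,zb+.092*np.sin(max(eff,0))),0,pit); W.append((a[0],a[1],.03))
plan(W,1,ang=.09)
E
```

```text
[-0.15224751420289326, 0.0029842094837926104, 0.24252279847230027]
[[[1.8,-0.3,0.2],[-0.01,-0.06,-0.01],1],[[1.5,0,0],[0,-0.06,0],1],[[1.5,0,-0.1],[0,-0.07,0],1],[[1.2,0,-0.2],[0,-0.06,0],1],[[1.2,0,-0.2],[0,-0.06,0],1],[[1.3,0,-0.6],[0,-0.06,0],1],[[1.3,0,-0.7],[0,-0.06,0],1],[[-0.6,0,-2],[0,-0.01,0],1],[[-0.7,0,-1.9],[0,-0.01,0],1],[[-1,0,-2.3],[0,0,0],1],[[-1,0,-2.3],[0,0,0],1],[[-1.1,0,-2.3],[0,0,0],1],[[-1,0,-2.3],[0,0,0],1]]
13 end [0.422  0.0289 0.398 ] [3.136 0.421 3.137]
```

Call:
arm_command --deltas '[[[1.8,0,0.2],[0,-0.06,0],1],[[1.5,0,0],[0,-0.06,0],1],[[1.5,0,-0.1],[0,-0.07,0],1],[[1.2,0,-0.2],[0,-0.06,0],1],[[1.2,0,-0.2],[0,-0.06,0],1],[[1.3,0,-0.6],[0,-0.06,0],1],[[1.3,0,-0.7],[0,-0.06,0],1],[[-0.6,0,-2],[0,-0.01,0],1],[[-0.7,0,-1.9],[0,-0.01,0],1],[[-1,0,-2.3],[0,0,0],1],[[-1,0,-2.3],[0,0,0],1],[[-1.1,0,-2.3],[0,0,0],1],[[-1,0,-2.3],[0,0,0],1]]'

```text
clock: 50.1
position: [0.4468, 0.0336, 0.3964]
tool_rot: [-3.127, 0.37, 3.13]
force: [-0.5, -0.5, -2.0]
grip_width: 0.0139
finger_force: 117.5
```

```bash
python3 - <<'E'
from dump import *
o=bot.observe();print(o["position"],o["tool_rot"],np.round(o["qpos"],2),o["force"])
from meas import plane
for nm in ("side","top"):
    f=bot.grab_frame(nm)
    print(nm,[(np.round(x["at"]),round(x["p"],2),atz(f,x["at"],.026)[:2].round(3)) for x in bot.mark_of("nut1",f)])
    print([(n,np.round(x["at"]),round(x["p"],2),plane(f,x["at"]).round(3)) for n in ("scoop_lip","scoop_eye") for x in bot.mark_of(n,f)[:1]])
print(bowlpos())
bx,by,h=.49,-.208,.15
W=[(np.array((.42,-.06,.43)),(Rs(.1,-.4)*Ry(np.pi)),.04)]+[(*tcpL(L,h,p),.035) for L,p in (((bx+.02,by,.2),-.18),((bx-.015,by,.095),.2),((bx-.02,by,.095),.6),((bx-.02,by,.10),.95))]
plan(W,1,ang=.08)
E
```

```text
[0.44679182 0.03362941 0.39644954] [-3.12717258  0.37034042  3.13003996] [ 0.29  0.22 -0.61  2.17  0.53  0.5   0.84] [-0.45467024 -0.51319291 -2.04217631]
side [(array([324., 232.]), 0.61, array([ 0.475, -0.241])), (array([312., 223.]), 0.52, array([ 0.515, -0.192])), (array([315., 233.]), 0.5, array([ 0.464, -0.206])), (array([318., 221.]), 0.45, array([ 0.529, -0.219]))]
[]
top [(array([328., 242.]), 0.63, array([ 0.458, -0.235])), (array([327., 232.]), 0.59, array([ 0.494, -0.224])), (array([271., 165.]), 0.5, array([0.706, 0.019])), (array([318., 230.]), 0.5, array([ 0.492, -0.195])), (array([319., 239.]), 0.44, array([ 0.462, -0.202]))]
[('scoop_lip', array([270., 144.]), 0.74, array([-0.162,  0.   ,  0.267]))]
[('side', 0.73, array([ 0.481, -0.227]), [299.2, 207.5, 39.2, 33.4]), ('top', 0.56, array([ 0.503, -0.204]), [297.9, 206.4, 50.0, 44.5])]
[[[0.4,-3.2,-1.3],[-0.02,-0.01,-0.03],1],[[0.4,-3.1,-1.5],[-0.02,-0.01,-0.04],1],[[0.6,-3.1,-1.4],[-0.02,-0.01,-0.03],1],[[1.9,-2.8,-0.5],[0,0.04,-0.01],1],[[2,-2.8,-0.4],[0,0.03,-0.01],1],[[2,-2.8,-0.4],[-0.01,0.04,-0.01],1],[[2.1,-2.7,-0.3],[0,0.04,0],1],[[2,-2.8,-0.2],[0,0.03,-0.01],1],[[2.1,-2.7,-0.1],[0,0.04,-0.01],1],[[-1,0.1,1.1],[0,0.08,0],1],[[-1,0.1,1.1],[0,0.07,0],1],[[-1.1,0.1,1],[0,0.08,0],1],[[-1.2,0.1,0.9],[0,0.07,0],1],[[-1.3,0.1,0.8],[0,0.08,0],1],[[-2,0,-0.8],[0,0.08,0],1],[[-2,0,-0.9],[0,0.08,0],1],[[-1.9,0.1,-1.1],[0,0.08,0],1],[[-1.7,0,-1.2],[0,0.08,0],1],[[-1.7,0,-1.4],[0,0.08,0],1],[[-1.8,0,-0.8],[0,0.07,0],1]]
[[[-1.7,0,-1],[0,0.07,0],1],[[-1.7,0,-1.1],[0,0.07,0],1],[[-1.6,0,-1.2],[0,0.07,0],1],[[-1.5,0,-1.3],[0,0.07,0],1]]
24 end [ 0.5785 -0.1948  0.3649] [-3.141 -0.95  -2.993]
```

Call:
arm_command --deltas '[[[0.4,-3.2,-1.3],[-0.02,-0.01,-0.03],1],[[0.4,-3.1,-1.5],[-0.02,-0.01,-0.04],1],[[0.6,-3.1,-1.4],[-0.02,-0.01,-0.03],1],[[1.9,-2.8,-0.5],[0,0.04,-0.01],1],[[2,-2.8,-0.4],[0,0.03,-0.01],1],[[2,-2.8,-0.4],[-0.01,0.04,-0.01],1],[[2.1,-2.7,-0.3],[0,0.04,0],1],[[2,-2.8,-0.2],[0,0.03,-0.01],1],[[2.1,-2.7,-0.1],[0,0.04,-0.01],1],[[0,0,0],[0,0,0],1]]'

```text
clock: 51.8
position: [0.3184, -0.229, 0.4069]
tool_rot: [-3.14, 0.171, -3.012]
force: [0.5, 0.3, -2.5]
grip_width: 0.0144
finger_force: 117.7
```

```bash
cat > nuts.py <<'E'
from dump import *
from meas import plane
def blobs(f,z=.026):
    """brown round blobs inside the bin by colour: darker than wood"""
    g=f["frame"].astype(int)
    poly=np.array([proj(f,(x,y,.008)) for x,y in ((.445,-.01),(.445,.14),(.676,.14),(.676,-.01))],np.int32)
    m=np.zeros(g.shape[:2],np.uint8);cv2.fillPoly(m,[poly],1)
    r,b_=g[...,0],g[...,2]; k=((r<185)&(r>85)&(r-b_>40)).astype(np.uint8)*m
    n,l,st,c=cv2.connectedComponentsWithStats(k); return [(st[i,4],c[i].round(0).tolist(),atz(f,c[i],z)[:2].round(3).tolist()) for i in range(1,n) if st[i,4]>15]
if __name__=="__main__":
    o=bot.observe();print(o["position"],o["tool_rot"],np.round(o["qpos"],2),o["force"])
    for nm in ("side","top"):
        f=bot.grab_frame(nm);save(f,f"n_{nm}.png")
        print(nm,[(np.round(x["at"]),round(x["p"],2),atz(f,x["at"],.026)[:2].round(3)) for x in bot.mark_of("nut1",f)])
        print(blobs(f),[(n,np.round(x["at"]),round(x["p"],2),plane(f,x["at"]).round(3)) for n in ("scoop_lip","scoop_eye") for x in bot.mark_of(n,f)[:1]])
E
python3 nuts.py; python3 - <<'E'
# check blob test on the earlier picture
from nuts import *
t=bot.grab_frame("top"); t["frame"]=cv2.cvtColor(cv2.imread("pics/t10.png"),cv2.COLOR_BGR2RGB); print("t10",blobs(t))
bx,by,h=.49,-.21,.15
plan([(*tcpL(L,h,p),.035) for L,p in (((bx-.015,by,.095),.2),((bx-.02,by,.095),.6),((bx-.02,by,.10),.95))],1,ang=.08)
E
```

```text
[ 0.31838087 -0.22898838  0.40694086] [-3.14009626  0.17129236 -3.01215636] [ 1.11  0.16 -0.66  2.18  0.    0.69  2.17] [ 0.49034053  0.34655128 -2.47639511]
side [(array([326., 231.]), 0.64, array([ 0.479, -0.252])), (array([315., 221.]), 0.44, array([ 0.525, -0.208])), (array([313., 233.]), 0.4, array([ 0.464, -0.198]))]
[(np.int32(19), [238.0, 199.0], [0.623, 0.128])] [('scoop_eye', array([332., 237.]), 0.69, array([0.076, 0.   , 0.098]))]
top [(array([241., 168.]), 0.62, array([0.672, 0.127])), (array([321., 230.]), 0.61, array([ 0.496, -0.205])), (array([315., 238.]), 0.36, array([ 0.461, -0.187])), (array([251., 201.]), 0.24, array([0.551, 0.061]))]
[(np.int32(66), [242.0, 172.0], [0.655, 0.118])] [('scoop_lip', array([329., 208.]), 0.81, array([-0.148,  0.   ,  0.224]))]
t10 [(np.int32(207), [263.0, 183.0], [0.628, 0.033])]
[[[-0.9,-0.2,1.1],[0,0.07,0],1],[[-1,-0.2,1],[0,0.08,-0.01],1],[[-1.1,-0.2,0.9],[0,0.07,0],1],[[-1.1,-0.2,0.8],[0,0.08,0],1],[[-1.2,-0.2,0.8],[0,0.07,-0.01],1],[[-1.7,0,-0.6],[0,0.07,0],1],[[-1.6,0,-0.8],[0,0.06,0],1],[[-1.6,0,-0.9],[0,0.07,0],1],[[-1.6,0,-1],[0,0.07,0],1],[[-1.4,0,-1],[0,0.07,0],1],[[-1.4,0,-1.2],[0,0.06,0],1],[[-1.8,0,-0.8],[0,0.07,0],1],[[-1.7,0,-1],[0,0.07,0],1],[[-1.7,0,-1],[0,0.07,0],1],[[-1.6,0,-1.2],[0,0.07,0],1],[[-1.5,0,-1.3],[0,0.07,0],1]]
16 end [ 0.5782 -0.1966  0.3645] [-3.14  -0.946 -2.989]
```

Call:
arm_command --deltas '[[[-0.9,-0.2,1.1],[0,0.07,0],1],[[-1,-0.2,1],[0,0.08,0],1],[[-1.1,-0.2,0.9],[0,0.07,0],1],[[-1.1,-0.2,0.8],[0,0.08,0],1],[[-1.2,-0.2,0.8],[0,0.07,0],1],[[-1.7,0,-0.6],[0,0.07,0],1],[[-1.6,0,-0.8],[0,0.06,0],1],[[-1.6,0,-0.9],[0,0.07,0],1],[[-1.6,0,-1],[0,0.07,0],1],[[-1.4,0,-1],[0,0.07,0],1],[[-1.4,0,-1.2],[0,0.06,0],1],[[-1.8,0,-0.8],[0,0.07,0],1],[[-1.7,0,-1],[0,0.07,0],1],[[-1.7,0,-1],[0,0.07,0],1],[[-1.6,0,-1.2],[0,0.07,0],1],[[-1.5,0,-1.3],[0,0.07,0],1],[[0,0,0],[0,0,0],1],[[0,0,0],[0,0,0],1],[[0,0,0],[0,0,0],1]]'

```text
clock: 54.15
position: [0.5746, -0.2023, 0.3646]
tool_rot: [-3.141, -0.933, -3.009]
force: [-0.2, 0.3, -1.8]
grip_width: 0.0145
finger_force: 117.8
```

```bash
python3 - <<'E'
from nuts import *
o=bot.observe();print(o["position"],o["tool_rot"],np.round(o["qpos"],2),o["force"])
for nm in ("side","top"):
    f=bot.grab_frame(nm);print(nm,[(n,np.round(x["at"]),round(x["p"],2),plane(f,x["at"]).round(3)) for n in ("scoop_lip","scoop_eye","scoop_grip") for x in bot.mark_of(n,f)[:1]])
plan([(*tcpL((.46,-.21,.18),.15,.6),.04),(*tcpL((.53,-.05,.22),0,.05),.04),(*tcpL((.575,.09,.12),0,.07),.04)],1,ang=.1)
E
```

```text
[ 0.57459783 -0.20230292  0.36458978] [-3.14104072 -0.93340479 -3.0085243 ] [ 0.34  0.79 -0.28  1.38  0.36  1.92  1.7 ] [-0.18477513  0.31954584 -1.82182989]
side [('scoop_lip', array([319., 226.]), 0.53, array([-0.161,  0.   ,  0.258])), ('scoop_eye', array([330., 191.]), 0.53, array([0.09, 0.  , 0.14])), ('scoop_grip', array([324., 195.]), 0.91, array([-0.027,  0.   ,  0.146]))]
top [('scoop_lip', array([243., 171.]), 0.23, array([ 4.191,  0.   , -0.706]))]
[[[3.6,0.1,0.6],[0,-0.08,0],1],[[3.6,0.2,0.3],[0.01,-0.09,-0.01],1],[[3.6,0.1,-0.1],[0,-0.08,0],1],[[3.6,0.2,-0.3],[0,-0.08,0],1],[[0.8,2.8,0.5],[-0.01,-0.09,0.02],1],[[1,2.8,0.4],[-0.01,-0.09,0.03],1],[[1,2.7,0.4],[0,-0.1,0.02],1],[[1.1,2.8,0.3],[-0.01,-0.09,0.02],1],[[1.2,2.7,0.2],[-0.01,-0.09,0.03],1],[[1.3,2.6,0.1],[-0.01,-0.09,0.02],1],[[-1.1,2.8,1.9],[0,0,0],1],[[-1.1,2.8,1.9],[0,0.01,0],1],[[-1.1,2.8,1.8],[0,0,0],1],[[-1.1,2.8,1.9],[0,0,0],1],[[-1.2,2.8,1.9],[0,0.01,0],1]]
15 end [0.4405 0.0869 0.3724] [ 3.14  -0.074 -3.141]
```

Call:
arm_command --deltas '[[[3.6,0.1,0.6],[0,-0.08,0],1],[[3.6,0.2,0.3],[0.01,-0.09,-0.01],1],[[3.6,0.1,-0.1],[0,-0.08,0],1],[[3.6,0.2,-0.3],[0,-0.08,0],1],[[0.8,2.8,0.5],[-0.01,-0.09,0.02],1],[[1,2.8,0.4],[-0.01,-0.09,0.03],1],[[1,2.7,0.4],[0,-0.1,0.02],1],[[1.1,2.8,0.3],[-0.01,-0.09,0.02],1],[[1.2,2.7,0.2],[-0.01,-0.09,0.03],1],[[1.3,2.6,0.1],[-0.01,-0.09,0.02],1],[[-1.1,2.8,1.9],[0,0,0],1],[[-1.1,2.8,1.9],[0,0.01,0],1],[[-1.1,2.8,1.8],[0,0,0],1],[[-1.1,2.8,1.9],[0,0,0],1],[[-1.2,2.8,1.9],[0,0.01,0],1]]'

```text
clock: 56.05
position: [0.4405, 0.0882, 0.3717]
tool_rot: [3.14, -0.074, -3.141]
force: [0.8, -0.6, -1.1]
grip_width: 0.0139
finger_force: 117.8
```

```bash
python3 nuts.py; python3 - <<'E'
from nuts import *
print(bowlpos())
y=.101
plan([(*tcpL((.578,y,.08),0,.06),.03),(*tcpL((.578,y,.014),0,.06),.03)],1)
E
```

```text
[0.44053667 0.0881685  0.37169742] [ 3.14019668 -0.07399036 -3.14064051] [ 0.12  0.35 -0.55  2.03  0.19  0.89  1.04] [ 0.80388501 -0.60158398 -1.09519949]
side [(array([324., 216.]), 0.6, array([ 0.556, -0.243])), (array([319., 222.]), 0.59, array([ 0.523, -0.222])), (array([314., 234.]), 0.59, array([ 0.46, -0.2 ])), (array([315., 215.]), 0.5, array([ 0.558, -0.209])), (array([312., 222.]), 0.49, array([ 0.518, -0.192])), (array([323., 231.]), 0.39, array([ 0.479, -0.237]))]
[(np.int32(25), [235.0, 228.0], [0.471, 0.12])] [('scoop_lip', array([240., 195.]), 0.53, array([-0.051,  0.   ,  0.141])), ('scoop_eye', array([318., 232.]), 0.73, array([ 2.037, -0.   , -2.21 ]))]
top [(array([329., 219.]), 0.67, array([ 0.542, -0.226])), (array([321., 218.]), 0.67, array([ 0.538, -0.197])), (array([325., 228.]), 0.65, array([ 0.505, -0.215])), (array([316., 236.]), 0.52, array([ 0.471, -0.19 ])), (array([330., 241.]), 0.39, array([ 0.461, -0.24 ]))]
[] [('scoop_eye', array([128., 228.]), 0.72, array([ 0.408,  0.   , -0.629]))]
[('side', 0.59, array([ 0.499, -0.225]), [297.4, 207.9, 44.0, 37.7]), ('top', 0.89, array([ 0.479, -0.212]), [306.6, 205.0, 44.3, 45.2])]
[[[-0.2,0.6,2.1],[0,-0.01,0],1],[[-0.1,0.5,2],[0,0,0],1],[[-0.1,0,2.2],[0,0,0],1],[[-0.2,0,2.2],[0,0,0],1],[[-0.1,0,2.2],[0,0,0],1]]
5 end [0.4405 0.0981 0.2652] [ 3.14  -0.064 -3.141]
```

Call:
arm_command --deltas '[[[-0.2,0.6,2.1],[0,-0.01,0],1],[[-0.1,0.7,2],[0,0,0],1],[[-0.1,0,2.2],[0,0,0],1],[[-0.2,0,2.2],[0,0,0],1],[[-0.1,0,2.2],[0,0,0],1],[[0,0,0],[0,0,0],1]]'

```text
clock: 57.35
position: [0.4401, 0.1003, 0.2634]
tool_rot: [3.14, -0.067, -3.14]
force: [0.7, 0.2, -0.2]
grip_width: 0.0144
finger_force: 117.9
```

Call:
arm_command --deltas '[[[0,0,0.3],[0,0,0],1],[[0,0,0],[0,0,0],1]]'

```text
clock: 57.55
position: [0.4405, 0.1004, 0.2628]
tool_rot: [3.14, -0.063, -3.14]
force: [-0.7, 0.4, -1.1]
grip_width: 0.0143
finger_force: 117.9
```

Call:
arm_command --deltas '[[[0,0,0.2],[0,0,0],1],[[0,0,0],[0,0,0],1]]'

```text
clock: 57.75
position: [0.4403, 0.1004, 0.2607]
tool_rot: [3.14, -0.063, -3.14]
force: [-2.8, 1.0, 7.0]
grip_width: 0.0143
finger_force: 118.8
```

Call:
arm_command --deltas '[[[-0.7,0.1,-0.1],[0,0,0],1],[[-0.8,0.1,-0.05],[0,0,0],1],[[-0.8,0,-0.05],[0,0,0],1],[[-0.8,0,-0.05],[0,0,0],1],[[-0.8,0,-0.05],[0,0,0],1],[[-0.8,0,-0.05],[0,0,0],1],[[-0.8,0,-0.05],[0,0,0],1],[[-0.8,0,-0.05],[0,0,0],1],[[-0.8,0,-0.05],[0,0,0],1],[[-0.8,0,-0.05],[0,0,0],1],[[-0.5,0,-0.05],[0,0,0],1]]'

```text
clock: 58.85
position: [0.5248, 0.1024, 0.2613]
tool_rot: [3.14, -0.063, -3.141]
force: [-4.4, 0.9, 5.5]
grip_width: 0.0145
finger_force: 118.7
```

Call:
arm_command --deltas '[[[-0.4,0,0],[0,0,0],1],[[0,0,0],[0,0,0],1]]'

```text
clock: 59.05
position: [0.5289, 0.1024, 0.2611]
tool_rot: [3.139, -0.063, -3.141]
force: [1.5, -0.5, 1.3]
grip_width: 0.0147
finger_force: 118.6
```

Call:
arm_command --deltas '[[[-0.4,0,0],[0,0,0],1],[[0,0,0],[0,0,0],1]]'

```text
clock: 59.25
position: [0.5327, 0.1024, 0.2607]
tool_rot: [3.14, -0.063, -3.141]
force: [-0.7, 0.2, 5.1]
grip_width: 0.014
finger_force: 118.8
```

Call:
arm_command --deltas '[[[-0.3,0,0],[0,0,0],1],[[0,0,0],[0,0,0],1]]'

```text
clock: 59.45
position: [0.5356, 0.1025, 0.2606]
tool_rot: [3.14, -0.063, -3.14]
force: [-1.5, -0.9, 5.5]
grip_width: 0.0146
finger_force: 118.9
```

Call:
arm_command --deltas '[[[-0.2,0,0],[0,0,0],1],[[0,0,0],[0,0,0],1]]'

```text
clock: 59.65
position: [0.5367, 0.1025, 0.2603]
tool_rot: [3.14, -0.066, -3.14]
force: [-11.6, 0.2, 14.5]
grip_width: 0.0145
finger_force: 120.0
```

```bash
cat > lift.py <<'E'
from sc import *
p,q=cur(); print(bot.observe()["force"]); calib((.672,p[1],.008)); print(json.load(open("lip.json"))[0])
y=p[1]; W=[]
for pit,zb in ((-.03,.012),(-.16,.022),(-.28,.035),(-.40,.055),(-.42,.10),(-.42,.20)):
    eff=-pit+.01; x=.668 if zb<.05 else .660
    a=tcpL((x,y,zb+.092*np.sin(max(eff,0))),0,pit); W.append((a[0],a[1],.03))
plan(W,1,ang=.09)
E
python3 lift.py
```

```text
[-11.56261148   0.20081582  14.49080036]
[-0.1515997999838111, -0.0004881860500771784, 0.2429053339903464]
[[[1.4,0,0.4],[0,-0.05,0],1],[[1.3,0.1,0.4],[0,-0.05,0],1],[[1.5,0,0],[0,-0.06,0],1],[[1.5,0,-0.2],[0,-0.07,0],1],[[1.2,0,-0.2],[0,-0.06,0],1],[[1.2,0,-0.2],[0,-0.06,0],1],[[1.4,0,-0.6],[0,-0.06,0],1],[[1.3,0,-0.6],[0,-0.06,0],1],[[-0.7,0,-2],[0,-0.01,0],1],[[-0.7,0,-2],[0,-0.01,0],1],[[-1,0,-2.3],[0,0,0],1],[[-1.1,0,-2.3],[0,0,0],1],[[-1,0,-2.2],[0,0,0],1],[[-1,0,-2.3],[0,0,0],1]]
14 end [0.4224 0.1032 0.398 ] [ 3.14   0.424 -3.141]
```

Call:
arm_command --deltas '[[[1.4,0,0.4],[0,-0.05,0],1],[[1.3,0,0.4],[0,-0.05,0],1],[[1.5,0,0],[0,-0.06,0],1],[[1.5,0,-0.2],[0,-0.07,0],1],[[1.2,0,-0.2],[0,-0.06,0],1],[[1.2,0,-0.2],[0,-0.06,0],1],[[1.4,0,-0.6],[0,-0.06,0],1],[[1.3,0,-0.6],[0,-0.06,0],1],[[-0.7,0,-2],[0,-0.01,0],1],[[-0.7,0,-2],[0,-0.01,0],1],[[-1,0,-2.3],[0,0,0],1],[[-1.1,0,-2.3],[0,0,0],1],[[-1,0,-2.2],[0,0,0],1],[[-1,0,-2.3],[0,0,0],1]]'

```text
clock: 61.05
position: [0.4505, 0.1019, 0.3968]
tool_rot: [-3.131, 0.359, 3.141]
force: [-0.6, -0.0, -1.9]
grip_width: 0.0147
finger_force: 117.8
```

```bash
python3 nuts.py; python3 - <<'E'
from nuts import *
bx,by,h=.49,-.21,.15
plan([(np.array((.42,-.06,.43)),(Rs(.1,-.4)*Ry(np.pi)),.04)]+[(*tcpL(L,h,p),.035) for L,p in (((bx+.02,by,.2),-.18),)],1,ang=.08)
E
```

```text
[0.45046842 0.10186548 0.39676808] [-3.1310994   0.35900325  3.14142716] [ 0.01  0.23 -0.47  2.13  0.53  0.54  0.71] [-0.58923693 -0.0214699  -1.9289417 ]
side [(array([318., 226.]), 0.63, array([ 0.5  , -0.218])), (array([310., 224.]), 0.58, array([ 0.509, -0.184])), (array([315., 217.]), 0.52, array([ 0.548, -0.205])), (array([325., 231.]), 0.42, array([ 0.479, -0.247])), (array([313., 235.]), 0.39, array([ 0.453, -0.198])), (array([322., 218.]), 0.38, array([ 0.542, -0.238]))]
[] [('scoop_eye', array([315., 232.]), 0.57, array([ 1.157, -0.   , -3.734]))]
top [(array([332., 219.]), 0.66, array([ 0.545, -0.236])), (array([322., 220.]), 0.59, array([ 0.532, -0.202])), (array([328., 228.]), 0.54, array([ 0.508, -0.226])), (array([315., 235.]), 0.54, array([ 0.472, -0.184])), (array([330., 238.]), 0.47, array([ 0.471, -0.237])), (array([240., 159.]), 0.43, array([0.707, 0.139])), (array([317., 232.]), 0.42, array([ 0.485, -0.192])), (array([340., 182.]), 0.36, array([ 0.694, -0.241]))]
[(np.int32(74), [255.0, 181.0], [0.629, 0.062])] [('scoop_lip', array([250., 140.]), 0.81, array([-0.165,  0.   ,  0.292])), ('scoop_eye', array([257., 175.]), 0.63, array([-0.093,  0.   ,  0.764]))]
[[[0.3,-3.3,-0.8],[-0.01,-0.01,-0.02],1],[[0.4,-3.2,-0.9],[-0.01,-0.01,-0.02],1],[[0.4,-3.2,-0.9],[-0.01,-0.01,-0.02],1],[[0.5,-3.2,-1],[-0.01,0,-0.01],1],[[0.6,-3.2,-1],[-0.01,-0.01,-0.02],1],[[1.9,-2.8,-0.5],[0,0.04,-0.01],1],[[2,-2.8,-0.4],[0,0.03,-0.01],1],[[2,-2.7,-0.3],[-0.01,0.04,-0.01],1],[[2,-2.7,-0.3],[0,0.03,0],1],[[2.1,-2.8,-0.2],[0,0.04,-0.01],1],[[2.1,-2.7,-0.2],[0,0.04,-0.01],1]]
11 end [ 0.319  -0.2386  0.4118] [-3.14   0.177 -2.991]
```

Call:
arm_command --deltas '[[[0.3,-3.3,-0.8],[-0.01,-0.01,-0.02],1],[[0.4,-3.2,-0.9],[-0.01,-0.01,-0.02],1],[[0.4,-3.2,-0.9],[-0.01,-0.01,-0.02],1],[[0.5,-3.2,-1],[-0.01,0,-0.01],1],[[0.6,-3.2,-1],[-0.01,-0.01,-0.02],1],[[1.9,-2.8,-0.5],[0,0.04,-0.01],1],[[2,-2.8,-0.4],[0,0.03,-0.01],1],[[2,-2.7,-0.3],[-0.01,0.04,-0.01],1],[[2,-2.7,-0.3],[0,0.03,0],1],[[2.1,-2.8,-0.2],[0,0.04,-0.01],1],[[2.1,-2.7,-0.2],[0,0.04,-0.01],1],[[0,0,0],[0,0,0],1]]'

```text
clock: 62.65
position: [0.3173, -0.2405, 0.4113]
tool_rot: [-3.141, 0.175, -2.996]
force: [0.8, 0.6, -1.5]
grip_width: 0.0145
finger_force: 117.9
```

```bash
python3 nuts.py; python3 - <<'E'
from nuts import *
print(bowlpos())
bx,by,h=.49,-.21,.15
plan([(*tcpL(L,h,p),.035) for L,p in (((bx-.015,by,.095),.2),((bx-.02,by,.095),.6),((bx-.02,by,.10),.95))],1,ang=.08)
E
```

```text
[ 0.31732531 -0.24045786  0.41125034] [-3.14050731  0.17524038 -2.99646387] [ 0.92  0.14 -0.41  2.17 -0.08  0.7   2.29] [ 0.75340346  0.5526424  -1.5480195 ]
side [(array([314., 231.]), 0.63, array([ 0.476, -0.202])), (array([320., 222.]), 0.59, array([ 0.52 , -0.229])), (array([308., 222.]), 0.59, array([ 0.518, -0.178])), (array([314., 219.]), 0.47, array([ 0.536, -0.203])), (array([325., 232.]), 0.43, array([ 0.473, -0.248]))]
[] [('scoop_lip', array([323., 197.]), 0.58, array([-0.124,  0.   ,  0.195])), ('scoop_eye', array([333., 237.]), 0.58, array([ 0.057, -0.   ,  0.139]))]
top [(array([316., 230.]), 0.61, array([ 0.49 , -0.186])), (array([319., 240.]), 0.56, array([ 0.459, -0.202]))]
[] [('scoop_lip', array([333., 208.]), 0.64, array([-0.145,  0.   ,  0.205]))]
[('side', 0.68, array([ 0.505, -0.217]), [303.9, 226.1, 31.9, 20.2]), ('top', 0.86, array([ 0.481, -0.201]), [297.2, 204.9, 22.0, 44.4])]
[[[-1,0.1,1.2],[0,0.08,0],1],[[-1,0.1,1.1],[0,0.07,0],1],[[-1.1,0.1,1],[0,0.08,0],1],[[-1.2,0.1,0.9],[0,0.07,0],1],[[-1.3,0.1,0.8],[0,0.08,0],1],[[-2,0,-0.8],[0,0.08,0],1],[[-2,0,-0.9],[0,0.08,0],1],[[-1.9,0,-1.1],[0,0.08,0],1],[[-1.8,0,-1.2],[0,0.08,0],1],[[-1.7,0,-1.4],[0,0.08,0],1],[[-1.8,0,-0.8],[0,0.07,0],1],[[-1.7,0,-1],[0,0.07,0],1],[[-1.7,0,-1.1],[0,0.07,0],1],[[-1.5,0.1,-1.1],[0,0.07,0],1],[[-1.5,0,-1.3],[0,0.07,0],1]]
15 end [ 0.5776 -0.1929  0.3645] [-3.138 -0.951 -2.995]
```

Call:
arm_command --deltas '[[[-1,0.1,1.2],[0,0.08,0],1],[[-1,0.1,1.1],[0,0.07,0],1],[[-1.1,0.1,1],[0,0.08,0],1],[[-1.2,0.1,0.9],[0,0.07,0],1],[[-1.3,0.1,0.8],[0,0.08,0],1],[[-2,0,-0.8],[0,0.08,0],1],[[-2,0,-0.9],[0,0.08,0],1],[[-1.9,0,-1.1],[0,0.08,0],1],[[-1.8,0,-1.2],[0,0.08,0],1],[[-1.7,0,-1.4],[0,0.08,0],1],[[-1.8,0,-0.8],[0,0.07,0],1],[[-1.7,0,-1],[0,0.07,0],1],[[-1.7,0,-1.1],[0,0.07,0],1],[[-1.5,0.1,-1.1],[0,0.07,0],1],[[-1.5,0,-1.3],[0,0.07,0],1],[[0,0,0],[0,0,0],1],[[0,0,0],[0,0,0],1],[[0,0,0],[0,0,0],1]]'

```text
clock: 65.15
position: [0.5771, -0.1932, 0.3648]
tool_rot: [-3.138, -0.951, -2.996]
force: [-0.7, 0.5, -0.9]
grip_width: 0.0142
finger_force: 118.3
```

```bash
python3 log.py; python3 - <<'E'
from nuts import *
plan([(*tcpL((.46,-.21,.18),.15,.6),.04),(*tcpL((.50,-.03,.25),0,.1),.04),(*tcpL((.50,.12,.25),0,.1),.045)],1,ang=.1)
E
```

```text
[[[3.6,0,0.7],[0,-0.09,0],1],[[3.7,0.1,0.4],[0,-0.09,0],1],[[3.6,0,0],[0,-0.08,0],1],[[3.7,0,-0.3],[0,-0.09,0],1],[[1.4,3.2,0.1],[-0.01,-0.08,0.02],1],[[1.4,3.1,0],[-0.01,-0.09,0.03],1],[[1.5,3.1,0],[-0.01,-0.08,0.02],1],[[1.6,3.1,-0.2],[-0.01,-0.08,0.02],1],[[1.6,3.1,-0.2],[0,-0.09,0.03],1],[[1.7,3,-0.5],[-0.01,-0.08,0.02],1],[[0,3.7,0],[0,0,0],1],[[0,3.8,0],[0,0,0],1],[[0,3.7,0],[0,0,0],1],[[0,3.8,0],[0,0,0],1]]
14 end [0.3734 0.1209 0.5067] [-3.138 -0.1    3.141]
```

Call:
arm_command --deltas '[[[3.6,0,0.7],[0,-0.09,0],1],[[3.7,0.1,0.4],[0,-0.09,0],1],[[3.6,0,0],[0,-0.08,0],1],[[3.7,0,-0.3],[0,-0.09,0],1],[[1.4,3.2,0.1],[-0.01,-0.08,0.02],1],[[1.4,3.1,0],[-0.01,-0.09,0.03],1],[[1.5,3.1,0],[-0.01,-0.08,0.02],1],[[1.6,3.1,-0.2],[-0.01,-0.08,0.02],1],[[1.6,3.1,-0.2],[0,-0.09,0.03],1],[[1.7,3,-0.5],[-0.01,-0.08,0.02],1],[[0,3.7,0],[0,0,0],1],[[0,3.8,0],[0,0,0],1],[[0,3.7,0],[0,0,0],1],[[0,3.8,0],[0,0,0],1]]'

```text
clock: 66.55
position: [0.3725, 0.1219, 0.507]
tool_rot: [-3.137, -0.099, 3.14]
force: [1.5, -0.1, -2.5]
grip_width: 0.0142
finger_force: 118.3
```

```bash
python3 nuts.py; python3 - <<'E'
from nuts import *
H=[];F={}
for k in range(4):
    r=[]
    for nm in ("side","top"):
        f=bot.grab_frame(nm);F[nm]=f;m=bot.mark_of("hook_seat",f)[:1]
        r.append((f,m[0]["at"],m[0]["p"]) if m else None)
        print(nm,[(np.round(x["at"],1),round(x["p"],2),atz(f,x["at"],.31)[:2].round(3)) for x in m])
    if all(r): print(tri(r[0][0],r[0][1],r[1][0],r[1][1]))
for nm,f in F.items():
    save(f,f"hook_{nm}.png")
    # dark post line: list, for rows, dark pixel columns right part
    g=f["frame"].astype(int)
    for y in range(140,215,5):
        row=g[y,350:420].sum(1); xs=np.where(row<330)[0]+350
        print(nm,y,xs.tolist())
E
```

```text
[0.37252121 0.12191617 0.50699027] [-3.13695013 -0.09907256  3.14024135] [ 0.13  0.08 -0.62  1.96  0.01  1.2   1.08] [ 1.54379173 -0.11091903 -2.48222751]
side [(array([315., 218.]), 0.58, array([ 0.542, -0.208])), (array([319., 225.]), 0.55, array([ 0.507, -0.223])), (array([312., 222.]), 0.55, array([ 0.518, -0.192])), (array([322., 234.]), 0.53, array([ 0.464, -0.233])), (array([322., 219.]), 0.48, array([ 0.536, -0.234])), (array([314., 233.]), 0.42, array([ 0.467, -0.203]))]
[] [('scoop_lip', array([226., 196.]), 0.32, array([-0.023,  0.   ,  0.166])), ('scoop_eye', array([221., 208.]), 0.52, array([0.072, 0.   , 0.127]))]
top [(array([316., 238.]), 0.66, array([ 0.462, -0.191])), (array([325., 224.]), 0.65, array([ 0.52 , -0.212])), (array([328., 239.]), 0.55, array([ 0.469, -0.23 ])), (array([316., 231.]), 0.54, array([ 0.489, -0.186])), (array([330., 221.]), 0.5, array([ 0.536, -0.229])), (array([321., 229.]), 0.48, array([ 0.5  , -0.203])), (array([325., 230.]), 0.39, array([ 0.499, -0.218]))]
[] [('scoop_lip', array([330., 218.]), 0.69, array([ 1.71 , -0.   , -3.206]))]
sid
[... 6339 characters left out ...]
414, 415, 416, 417, 418, 419]
top 170 [364, 365, 366, 367, 368, 369, 370, 371, 389, 390, 391, 392, 393, 394, 395, 396, 397, 398, 399, 400, 401, 402, 403, 404, 405, 406, 407, 408, 409, 410, 411, 412, 413, 414, 415, 416, 417, 418, 419]
top 175 [375, 376, 377, 378, 379, 380, 381, 382, 383, 396, 401, 402, 403, 404, 405, 406, 407, 408, 409, 410, 411, 412, 413, 414, 415, 416, 417, 418, 419]
top 180 [386, 387, 388, 389, 390, 391, 392, 393, 394, 395, 412, 413, 414, 415, 416, 417, 418, 419]
top 185 [389, 390, 391, 400, 401, 402, 403, 404, 405]
top 190 [386, 387, 409, 410, 411, 412, 413, 414, 415, 416, 417]
top 195 [383, 384]
top 200 [379, 380, 381, 382]
top 205 [375, 376, 377, 378]
top 210 [375, 376]
```

```bash
python3 - <<'E'
import cv2,numpy as np
s=cv2.imread("pics/hook_side.png").astype(int).sum(2)//3
t=cv2.imread("pics/hook_top.png").astype(int).sum(2)//3
print("side cols 363..378");
for y in range(146,182): print(y,*["%3d"%v for v in s[y,363:379]])
print("top cols 386..410")
for y in range(160,204): print(y,*["%3d"%v for v in t[y,384:411]])
E
```

```text
side cols 363..378
146  49  47  48  47  48  47  54  65  71  69  57  49  49  47  48  49
147  47  49  46  49  47  53  75 108 123 119  89  59  49  49  48  47
148  47  48  49  49  47  64 102 148 169 164 126  78  51  49  47  49
149  47  49  48  47  48  70 110 146 165 164 137  87  54  47  48  48
150  48  47  48  48  50  63  91 116 131 131 113  77  52  49  47  48
151  48  50  48  47  49  55  66  83  91  88  76  59  50  47  48  48
152  47  47  48  47  49  53  62  67  68  62  54  48  47  47  47  49
153  47  48  47  47  51  54  64  70  66  58  51  49  49  48  48  48
154  47  48  48  47  51  56  68  71  67  56  49  47  48  47  48  50
155  49  47  48  48  51  59  69  71  64  54  50  47  50  48  48  47
156  49  48  48  50  55  63  71  69  60  53  47  48  47  49  48  48
157  48  48  49  50  55  69  79  72  57  49  48  49  48  47  48  48
158  50  48  48  51  59  81 103  87  62  50  48  49  48  47  47  48
159  48  47  47  52  63  98 136 113  72  50  48  48  47  49  48  50
160  49  50  49  55  66 108 157 136  83  54  48  48  49  47  49  47
161  48  48  50  57  67 109 164 153  95  54  48  47  47  50  
[... 5612 characters left out ...]
 229 228 229 228 228 228 228
198 130 173 213 228 230 230 229 229 229 228 215 181 167 178 202 220 227 229 228 229 228 228 228 229 228 228 228
199 126 151 183 213 226 230 230 229 229 228 223 209 197 206 218 225 228 229 229 229 229 228 228 229 228 228 228
200 131 137 153 185 217 229 230 230 229 230 228 225 223 225 228 229 229 229 229 229 229 228 228 228 228 229 228
201 137 136 140 162 202 225 230 230 229 229 229 229 229 229 229 229 229 229 229 229 229 229 229 228 228 229 229
202 139 138 138 147 178 211 227 230 230 230 229 229 229 229 229 229 229 229 229 229 229 229 228 229 228 228 228
203 139 138 138 138 153 186 218 229 230 229 229 229 229 229 229 229 229 229 229 229 229 229 229 229 229 229 229
```

```bash
python3 - <<'E'
from h import *
from scipy.optimize import least_squares
np.set_printoptions(precision=3,suppress=True)
s=bot.grab_frame("side");t=bot.grab_frame("top")
obs=[(s,(68,.348),(371.3,148.8)),(t,(68,.348),(404.5,164.7)),(s,(-23,.324),(371.5,171.9)),(t,(-23,.324),(395.6,197)),(s,(68,.02),(356,206)),(t,(68,.02),(375.5,208.5))]
def w(v,X): return np.array([v[0]+np.cos(v[2])*X[0]/1e3,v[1]+np.sin(v[2])*X[0]/1e3,X[1]])
f=lambda v:np.concatenate([proj(c,w(v,X))-u for c,X,u in obs])
r=least_squares(f,[.555,-.375,-.2]);print(r.x,r.fun.reshape(-1,2))
for nm,c in (("s",s),("t",t)):
    for x,z in ((61,.31),(30,.31),(0,.31),(-6,.31),(-16,.315),(-23,.324)): print(nm,x,proj(c,w(r.x,(x,z))).round(1))
E
```

```text
[ 0.556 -0.378 -0.077] [[-0.089  1.047]
 [-0.269  0.912]
 [-0.94   0.354]
 [ 0.926 -0.65 ]
 [-0.252 -0.234]
 [ 0.513 -0.888]]
s 61 [369.2 158.6]
s 30 [369.4 164.5]
s 0 [369.6 170.4]
s -6 [369.7 171.5]
s -16 [370.  172.6]
s -23 [370.6 172.3]
t 61 [399.9 173.5]
t 30 [398.2 182.5]
t 0 [396.5 191.3]
t -6 [396.1 193.1]
t -16 [396.  195.5]
t -23 [396.5 196.4]
```

```bash
cat > hang.py <<'E'
from sc import *
ET=np.array([.059,0,.139]); S=np.array([.555,-.378,.310]); YW=-.077; H=-np.pi/2+YW; U=np.array([np.cos(YW),np.sin(YW),0])
def eye(X,h,p):
    Q=Rs(h,p)*Ry(np.pi); return np.array(X)-Q.apply(ET),Q
if __name__=="__main__":
    pre=S-.065*U+[0,0,.008]
    W=[(np.array([.40,-.08,.50]),Rs(-.7,.3)*Ry(np.pi),.045),(*eye(pre+[-.02,0,.09],H,.7),.045),(*eye(pre,H,1.05),.04)]
    q=np.array(bot.observe()["qpos"])
    for w in W+[eye(S,H,1.05)]: b=ik(w[0],w[1],q,V,6); q=b[2]; print(w[0].round(3),np.round(b[1],3),q.round(2))
    plan(W,1,ang=.12)
E
python3 hang.py
```

```text
[ 0.4  -0.08  0.5 ] [0.    0.    0.292] [ 0.42  0.15 -0.35  1.91 -0.13  1.34  0.99]
[ 0.46  -0.507  0.476] [0.    0.    0.775] [ 0.92  0.73 -0.14  1.13 -0.42  1.76  0.74]
[ 0.479 -0.522  0.336] [0.    0.    0.248] [ 0.98  0.98 -0.22  1.1  -0.57  1.82  0.78]
[ 0.543 -0.527  0.328] [0.    0.    0.186] [ 0.91  1.07 -0.22  0.92 -0.6   1.86  0.69]
[[[-0.4,-2.9,0.1],[-0.02,0.03,0.1],1],[[-0.6,-2.8,0],[-0.02,0.03,0.1],1],[[-1,-2.7,-0.1],[-0.02,0.02,0.09],1],[[-1.2,-2.7,-0.2],[-0.02,0.03,0.1],1],[[-1.4,-2.5,-0.3],[-0.02,0.03,0.1],1],[[-1.7,-2.3,-0.3],[-0.02,0.03,0.1],1],[[-1.9,-2.2,-0.5],[-0.02,0.02,0.1],1],[[-3.1,-2.9,-0.7],[-0.05,0.04,0.08],1],[[-3.4,-2.5,-1],[-0.04,0.03,0.09],1],[[-3.5,-2.3,-1.1],[-0.05,0.04,0.08],1],[[-3.6,-1.8,-1.4],[-0.04,0.04,0.08],1],[[-3.7,-1.5,-1.6],[-0.05,0.04,0.09],1],[[-3.8,-1.1,-1.9],[-0.04,0.03,0.08],1],[[-3.7,-0.8,-2],[-0.05,0.04,0.08],1],[[-3.8,-0.3,-2.1],[-0.05,0.04,0.09],1],[[-3.6,0.2,-2.3],[-0.04,0.04,0.08],1],[[-3.5,0.5,-2.5],[-0.05,0.03,0.08],1],[[-2.5,0.5,2.5],[0,0.09,0],1],[[-2.8,0.4,2.2],[0,0.09,0],1],[[-2.9,0.5,2],[0,0.09,0],1]]
[[[-3.1,0.5,1.7],[0,0.08,0.01],1]]
21 end [ 0.4786 -0.5229  0.336 ] [-3.134 -1.045  1.484]
```

Call:
arm_command --deltas '[[[-0.4,-2.9,0.1],[-0.02,0.03,0.1],1],[[-0.6,-2.8,0],[-0.02,0.03,0.1],1],[[-1,-2.7,-0.1],[-0.02,0.02,0.09],1],[[-1.2,-2.7,-0.2],[-0.02,0.03,0.1],1],[[-1.4,-2.5,-0.3],[-0.02,0.03,0.1],1],[[-1.7,-2.3,-0.3],[-0.02,0.03,0.1],1],[[-1.9,-2.2,-0.5],[-0.02,0.02,0.1],1],[[-3.1,-2.9,-0.7],[-0.05,0.04,0.08],1],[[-3.4,-2.5,-1],[-0.04,0.03,0.09],1],[[-3.5,-2.3,-1.1],[-0.05,0.04,0.08],1],[[-3.6,-1.8,-1.4],[-0.04,0.04,0.08],1],[[-3.7,-1.5,-1.6],[-0.05,0.04,0.09],1],[[-3.8,-1.1,-1.9],[-0.04,0.03,0.08],1],[[-3.7,-0.8,-2],[-0.05,0.04,0.08],1],[[-3.8,-0.3,-2.1],[-0.05,0.04,0.09],1],[[-3.6,0.2,-2.3],[-0.04,0.04,0.08],1],[[-3.5,0.5,-2.5],[-0.05,0.03,0.08],1]]'

```text
clock: 69.55
position: [0.4602, -0.5089, 0.4761]
tool_rot: [3.137, -0.697, 1.496]
force: [1.1, 0.2, -0.9]
grip_width: 0.0144
finger_force: 118.1
```

```bash
python3 log.py; python3 fitk2.py|head -2; cat > hang2.py <<'E'
from hang import *
from meas import plane
o=bot.observe();p,q=cur();print(o["position"],o["tool_rot"],np.round(o["qpos"],2),"eye now",(p+q.apply(ET)).round(4))
for nm in ("side","top"):
    f=bot.grab_frame(nm)
    print(nm,"pred eye",proj(f,p+q.apply(ET)).round(1),"grip",proj(f,p+q.apply([0,0,.155])).round(1),"lip",proj(f,p+q.apply([-.151,0,.245])).round(1))
    for n in ("scoop_lip","scoop_eye","scoop_grip","hook_seat"):
        print("  ",n,[(np.round(x["at"]),round(x["p"],2)) for x in bot.mark_of(n,f)[:2]])
E
python3 hang2.py; python3 -c "
from hang import *
plan([(*eye(S-.065*U+[0,0,.010],H,.95),.03)],1,ang=.1)"
```

```text
[-0.     1.571  0.32   0.53   0.421  0.154  0.    -0.021  0.    -0.037
 -0.   ] 4.7079801738096505e-06
[ 0.46021367 -0.50890969  0.47609749] [ 3.13712952 -0.69691652  1.49554758] [ 0.86  0.73 -0.01  1.14 -0.48  1.78  0.79] eye now [ 0.4709 -0.3749  0.4074]
side pred eye [377.2 168.4] grip [384.6 179.7] lip [390.4 211.6]
   scoop_lip [(array([387., 215.]), 0.76)]
   scoop_eye []
   scoop_grip []
   hook_seat []
top pred eye [403.1 204.7] grip [410.1 215. ] lip [411.7 239.2]
   scoop_lip []
   scoop_eye [(array([410., 216.]), 0.72), (array([403., 206.]), 0.67)]
   scoop_grip [(array([407., 218.]), 0.74), (array([338., 183.]), 0.64)]
   hook_seat [(array([393., 190.]), 0.91)]
[[[-1.8,0.4,1.8],[0,0.05,0],1],[[-1.8,0.4,1.6],[0,0.05,0],1],[[-2,0.3,1.6],[0,0.05,0],1],[[-2,0.4,1.5],[0,0.05,0],1],[[-2.1,0.4,1.3],[0,0.06,0.01],1]]
5 end [ 0.479  -0.5202  0.3533] [-3.137 -0.955  1.487]
```

Call:
arm_command --deltas '[[[-1.8,0.4,1.8],[0,0.05,0],1],[[-1.8,0.4,1.6],[0,0.05,0],1],[[-2,0.3,1.6],[0,0.05,0],1],[[-2,0.4,1.5],[0,0.05,0],1],[[-2.1,0.4,1.3],[0,0.06,0.01],1],[[0,0,0],[0,0,0],1]]'

```text
clock: 70.65
position: [0.4785, -0.5205, 0.3488]
tool_rot: [-3.129, -0.96, 1.479]
force: [0.4, 0.1, -2.8]
grip_width: 0.0142
finger_force: 118.3
```

```bash
python3 hang2.py; python3 - <<'E'
from hang import *
for nm in ("side","top"):
    f=bot.grab_frame(nm);save(f,f"pre_{nm}.png");print(nm,"seat proj",proj(f,S).round(1),"pre",proj(f,S-.065*U+[0,0,.01]).round(1))
    g=f["frame"].astype(int).sum(2)//3
    u=proj(f,S-.065*U+[0,0,.01]).astype(int)
    for y in range(u[1]-9,u[1]+10): print(y,u[0]-11,*["%3d"%v for v in g[y,u[0]-11:u[0]+12]])
plan([(*eye(S+.002*U+[0,0,.010],H,.95),.012)],1,ang=.1)
E
```

```text
[ 0.47854218 -0.52054218  0.34884592] [-3.12879787 -0.95992609  1.47943782] [ 0.9   0.93 -0.07  1.13 -0.6   1.8   0.84] eye now [ 0.4902 -0.3733  0.3175]
side pred eye [370.6 182.3] grip [373.3 193.7] lip [367.4 223.1]
   scoop_lip []
   scoop_eye []
   scoop_grip []
   hook_seat [(array([251., 194.]), 0.58)]
top pred eye [393.5 210.4] grip [394.8 219.5] lip [383.4 239.2]
   scoop_lip [(array([384., 239.]), 0.76)]
   scoop_eye [(array([397., 207.]), 0.78), (array([330., 220.]), 0.73)]
   scoop_grip [(array([397., 220.]), 0.77), (array([323., 220.]), 0.41)]
   hook_seat [(array([395., 190.]), 0.7)]
side seat proj [369.6 170.5] pre [370.7 181.8]
172 359 114  89  84 100 110 116 120 116 101  79  60  56  55  57  61  62  66  70  72  75  79  81  85
173 359  86  77  92 107 114 118 123 125 121 105  80  62  56  55  57  59  62  66  68  72  75  78  81
174 359  70  78  99 110 116 122 125 127 129 125 108  87  67  56  54  58  59  62  65  67  71  75  78
175 359  83  95 104 111 117 124 126 129 132 133 129 118  92  72  58  56  57  58  63  64  67  71  75
176 359 106 111 110 114 119 125 128 131 134 136 
[... 2890 characters left out ...]
 76  73
215 382 163 158 149 144 148 147 133 113  96  81  79  87  97 100  99  92  87  83  82  77  69  64  62
216 382 197 182 159 150 163 164 144 116  91  71  63  64  65  67  68  67  66  64  63  62  62  69  73
217 382 213 188 157 150 168 169 150 137 129 106  76  61  60  59  60  59  59  62  69  75  89 115 132
218 382 213 185 150 143 159 155 143 153 164 143  99  68  61  62  62  63  68  88 117 135 152 182 199
219 382 212 184 148 137 139 131 130 152 167 155 124  98  86  88  94  95 101 125 159 183 193 207 215
[[[0,1.1,0],[0,0,0],1],[[0,1.1,0],[0,0,0],1],[[0,1.2,0],[0,0,0],1],[[0.1,1.1,0.1],[0,0,0],1],[[0,1.1,0],[0,0,0],1],[[0,1.1,0],[0,0,0],1]]
6 end [ 0.5456 -0.5249  0.3529] [-3.136 -0.955  1.485]
```

Call:
arm_command --deltas '[[[0.3,0,0.4],[0,0,0],1],[[0,1.1,0],[0,0,0],1],[[0,1.1,0],[0,0,0],1]]'

```text
clock: 71.55
position: [0.5019, -0.5176, 0.3529]
tool_rot: [-3.136, -0.955, 1.485]
force: [-0.8, -0.1, -1.5]
grip_width: 0.014
finger_force: 118.5
```

Call:
arm_command --deltas '[[[0,0.8,0],[0,0,0],1],[[0,0.8,0],[0,0,0],1]]'

```text
clock: 71.75
position: [0.518, -0.5188, 0.3523]
tool_rot: [-3.136, -0.955, 1.486]
force: [0.6, 0.0, -1.3]
grip_width: 0.0143
finger_force: 118.5
```

Call:
arm_command --deltas '[[[0,0.8,0],[0,0,0],1],[[0,0.8,0],[0,0,0],1]]'

```text
clock: 71.95
position: [0.5336, -0.5203, 0.3524]
tool_rot: [-3.136, -0.955, 1.485]
force: [0.0, 0.0, -1.9]
grip_width: 0.0144
finger_force: 118.5
```

```bash
python3 hang2.py; python3 - <<'E'
from hang import *
f=bot.grab_frame("top");g=f["frame"].astype(int).sum(2)//3
for y in range(184,208): print(y,*["%3d"%v for v in g[y,386:410]])
E
```

```text
[ 0.53361455 -0.52033064  0.35240377] [-3.1355488  -0.95533567  1.48488188] [ 0.85  0.99 -0.08  0.98 -0.63  1.83  0.75] eye now [ 0.5454 -0.3732  0.3203]
side pred eye [369.1 170.4] grip [371.8 181.8] lip [366.4 211.4]
   scoop_lip []
   scoop_eye []
   scoop_grip []
   hook_seat [(array([326., 190.]), 0.27)]
top pred eye [395.5 192.7] grip [396.9 202.4] lip [385.6 223.5]
   scoop_lip [(array([129., 226.]), 0.74), (array([389., 225.]), 0.64)]
   scoop_eye [(array([395., 192.]), 0.77)]
   scoop_grip [(array([399., 204.]), 0.9)]
   hook_seat [(array([397., 190.]), 0.88), (array([256., 176.]), 0.68)]
184 224 208 171 125  88  78  89 104 112 121 152 176 165 130 100  93  95 100 110 126 146 164 183 196
185 226 198 147 100  78  88 116 142 148 149 164 176 160 123  96  92  92  92  94  97 107 122 140 160
186 216 169 114  82  82 112 155 182 186 176 176 178 159 124 101  94  94  93  92  92  92  96 103 116
187 190 135  92  86 109 148 190 216 216 200 190 184 168 145 125 112 104 100  95  93  93  92  92  92
188 156 107  94 113 141 174 204 219 221 213 206 201 191 179 169 152 135 123 109  99  97  99  94
[... 1204 characters left out ...]

201 170 155 175 207 217 191 138  87  59  56  54  54  55  57  68  88 102 112 133 153 153 141 127 110
202 180 145 145 179 205 197 159 108  75  68  67  69  73  80  99 127 146 159 178 195 197 189 176 152
203 183 144 128 142 160 160 139 118 112 112 112 115 120 126 131 140 148 155 166 176 176 169 157 132
204 183 143 121 115 118 117 118 129 143 147 147 147 150 152 147 132 118 114 117 121 119 113 102  88
205 177 140 114 102  96  93  96 111 123 127 127 127 128 127 121 104  86  79  79  79  78  74  67  62
206 160 130 110  96  89  80  75  80  86  87  88  88  87  88  82  75  69  67  66  68  67  66  60  58
207 145 121 108 100  94  83  71  67  68  68  67  67  67  66  63  61  62  63  64  64  62  61  59  57
```

Call:
arm_command --deltas '[[[0,0.6,0],[0,0,0],1],[[0,0.5,0],[0,0,0],1],[[-0.5,0,0.3],[0,0,0],1],[[-0.5,0,0.3],[0,0,0],1]]'

```text
clock: 72.9
position: [0.5439, -0.522, 0.3401]
tool_rot: [-3.135, -0.955, 1.485]
force: [-1.2, 0.0, -1.3]
grip_width: 0.0142
finger_force: 118.5
```

Call:
arm_command --deltas '[[[-0.4,0,0.3],[0,0,0],1],[[-0.3,0,0.2],[0,0,0],1]]'

```text
clock: 73.1
position: [0.5436, -0.522, 0.3314]
tool_rot: [-3.134, -0.956, 1.484]
force: [0.1, -0.5, -2.3]
grip_width: 0.0142
finger_force: 118.5
```

Call:
arm_command --deltas '[[[-0.2,0,0.1],[0,0,0],1],[[0,0,0],[0,0,0],1]]'

```text
clock: 73.3
position: [0.5436, -0.5224, 0.3297]
tool_rot: [-3.135, -0.955, 1.484]
force: [-0.1, -0.2, -2.2]
grip_width: 0.0137
finger_force: 118.5
```

Call:
arm_command --deltas '[[[-0.2,0,0.1],[0,0,0],1],[[0,0,0],[0,0,0],1]]'

```text
clock: 73.5
position: [0.5437, -0.5226, 0.3281]
tool_rot: [-3.137, -0.956, 1.486]
force: [-0.1, 0.6, 0.2]
grip_width: 0.0138
finger_force: 118.6
```

Call:
arm_command --deltas '[[[-0.2,0,0.1],[0,0,0],1],[[0,0,0],[0,0,0],1]]'

```text
clock: 73.7
position: [0.544, -0.5226, 0.3273]
tool_rot: [-3.14, -0.957, 1.49]
force: [-1.0, 2.3, 14.1]
grip_width: 0.0144
finger_force: 119.6
```

Call:
arm_command --deltas '[[[-0.2,0,0.1],[0,0,0],1],[[0,0,0],[0,0,0],1]]'

```text
clock: 73.9
position: [0.5443, -0.5226, 0.3266]
tool_rot: [3.14, -0.959, 1.493]
force: [-3.1, 4.5, 26.2]
grip_width: 0.0141
finger_force: 120.5
```

Call:
arm_command --deltas '[[[0.2,0,-0.2],[0,0,0],1],[[0,0,0],[0,0,0],1]]'

```text
clock: 74.1
position: [0.5438, -0.5238, 0.3274]
tool_rot: [-3.138, -0.955, 1.488]
force: [0.2, -0.1, 9.5]
grip_width: 0.0142
finger_force: 119.0
```

Call:
arm_command --deltas '[[[0,0,0],[0,0,0],1.8],[[0,0,0],[0,0,0],2.4],[[0,0,0],[0,0,0],3.2],[[0,0,0],[0,0,0],4],[[0,0,0],[0,0,0],4],[[0,0,0],[0,0,0],4]]'

```text
clock: 74.7
position: [0.5436, -0.5238, 0.3261]
tool_rot: [-3.136, -0.955, 1.485]
force: [0.1, -0.4, 0.2]
grip_width: 0.0398
finger_force: 0.0
```

Call:
arm_command --deltas '[[[0,0,-1],[0,0,0],4],[[0,0,-2],[0,0,0],4],[[0,0,-2.5],[0,0,0],4],[[0,0,-3],[0,0,0],4],[[0,0,-3],[0,0,0],4]]'

```text
clock: 75.2
position: [0.5387, -0.5729, 0.3575]
tool_rot: [-3.11, -0.965, 1.479]
force: [-0.4, 0.5, -1.8]
grip_width: 0.04
finger_force: 0.0
```

```bash
cat > after.py <<'E'
from hang import *
o=bot.observe();print(o["position"],o["tool_rot"],np.round(o["qpos"],2),o["force"],o["grip_width"])
for nm in ("side","top"):
    f=bot.grab_frame(nm);save(f,f"af_{nm}.png")
    print(nm,"seat",proj(f,S).round(1),"exp eye",proj(f,S+[0,0,-.016]).round(1),"exp lip",proj(f,S+[0,0,-.25]).round(1))
    for n in ("scoop_lip","scoop_eye","scoop_grip","nut1"):
        print("  ",n,[(np.round(x["at"]).tolist(),round(x["p"],2)) for x in bot.mark_of(n,f)[:8 if n=="nut1" else 2]])
E
python3 after.py
```

```text
[ 0.5386873  -0.57285843  0.35752852] [-3.11038564 -0.96465824  1.47865462] [ 1.01  1.13 -0.51  0.73 -0.33  1.93  0.53] [-0.40948596  0.51725134 -1.76691695] 0.03996087325779695
side seat [369.6 170.5] exp eye [368.7 173.5] exp lip [357.5 212.6]
   scoop_lip [([362.0, 217.0], 0.8), ([371.0, 186.0], 0.74)]
   scoop_eye [([370.0, 173.0], 0.53), ([323.0, 218.0], 0.36)]
   scoop_grip [([371.0, 183.0], 0.66)]
   nut1 [([318.0, 227.0], 0.65), ([321.0, 219.0], 0.64), ([309.0, 224.0], 0.61), ([315.0, 220.0], 0.56), ([322.0, 233.0], 0.52), ([313.0, 233.0], 0.48)]
top seat [396.4 191.6] exp eye [394.8 193.8] exp lip [375.2 221. ]
   scoop_lip []
   scoop_eye [([394.0, 194.0], 0.7)]
   scoop_grip [([392.0, 204.0], 0.58), ([317.0, 239.0], 0.36)]
   nut1 [([324.0, 222.0], 0.63), ([323.0, 226.0], 0.6), ([330.0, 219.0], 0.59), ([324.0, 229.0], 0.59), ([329.0, 240.0], 0.59), ([318.0, 239.0], 0.55), ([316.0, 232.0], 0.53)]
```

```bash
python3 - <<'E'
from hang import *
W=[(np.array([.50,-.62,.43]),Rs(H,.6)*Ry(np.pi),.04),(np.array([.40,-.45,.50]),D(1.7),.045),(np.array([.43,-.05,.47]),D(2.6),.045),(np.array([.5625,.19,.37]),D(np.pi),.045),(np.array([.5625,.19,.245]),D(np.pi),.035)]
q=np.array(bot.observe()["qpos"])
for w in W: b=ik(w[0],w[1],q,V,6); q=b[2]; print(w[0].round(3),np.round(b[1],3),q.round(2))
plan(W,5,ang=.13)
E
```

```text
[ 0.5  -0.62  0.43] [0.    0.    0.199] [ 1.02  1.   -0.4   0.69 -0.13  1.86  0.64]
[ 0.4  -0.45  0.5 ] [0.    0.    0.832] [ 1.05  0.43 -0.44  1.52  0.19  1.23  0.71]
[ 0.43 -0.05  0.47] [0.    0.    0.434] [ 0.7   0.2  -0.83  1.96  0.17  1.05  0.83]
[0.562 0.19  0.37 ] [0.    0.    0.601] [ 0.1   0.62 -0.79  1.69  0.49  1.04  0.72]
[0.562 0.19  0.245] [0.    0.    0.213] [ 0.03  0.77 -0.68  1.78  0.64  0.83  0.61]
[[[1,-1.2,-2.7],[-0.01,-0.12,0],5],[[0.7,-1.2,-2.9],[0,-0.12,0],5],[[0.3,-1.2,-2.9],[-0.01,-0.12,0],5],[[3.5,-2.3,0.7],[0.01,-0.12,-0.04],5],[[3.5,-2.1,0.3],[0.01,-0.12,-0.04],5],[[3.7,-2,-0.1],[0.02,-0.12,-0.04],5],[[3.8,-1.8,-0.6],[0.01,-0.12,-0.04],5],[[3.7,-1.7,-0.9],[0.01,-0.12,-0.04],5],[[4.4,0.9,0.3],[0,0,-0.1],5],[[4.2,1.3,0.4],[0,0,-0.1],5],[[4.1,1.7,0.3],[0,0,-0.1],5],[[3.9,2.2,0.4],[0,0,-0.1],5],[[3.7,2.5,0.3],[0,0,-0.1],5],[[3.4,2.9,0.4],[0,0,-0.1],5],[[3.1,3.2,0.3],[0,0,-0.1],5],[[2.8,3.4,0.3],[0,0,-0.1],5],[[2.4,3.8,0.4],[0,0,-0.1],5],[[0.2,3.9,1.4],[0,0,-0.08],5],[[-0.2,3.9,1.5],[0,0,-0.08],5],[[-0.5,3.9,1.4],[0,0,-0.07],5]]
[[[-0.7,3.8,1.4],[0,0,-0.08],5],[[-1.1,3.8,1.5],[0,0,-0.08],5],[[-1.3,3.7,1.4],[0,0,-0.08],5],[[-1.7,3.5,1.4],[0,0,-0.07],5],[[0,0,3.1],[0,0,0],5],[[0,0,3.2],[0,0,0],5],[[0,0,3.1],[0,0,0],5],[[0,0,3.1],[0,0,0],5]]
28 end [0.5626 0.1901 0.2452] [ 3.139e+00 -2.000e-03  3.137e+00]
```

Call:
arm_command --deltas '[[[1,-1.2,-2.7],[-0.01,-0.12,0],5],[[0.7,-1.2,-2.9],[0,-0.12,0],5],[[0.3,-1.2,-2.9],[-0.01,-0.12,0],5],[[0,0,0],[0,0,0],5]]'

```text
clock: 76.1
position: [0.4984, -0.6221, 0.4356]
tool_rot: [3.141, -0.595, 1.488]
force: [-0.4, 0.7, 0.6]
grip_width: 0.0501
finger_force: 0.0
```

Call:
arm_command --deltas '[[[3.5,-2.3,0.7],[0.01,-0.12,-0.04],5],[[3.5,-2.1,0.3],[0.01,-0.12,-0.04],5],[[3.7,-2,-0.1],[0.02,-0.12,-0.04],5],[[3.8,-1.8,-0.6],[0.01,-0.12,-0.04],5],[[3.7,-1.7,-0.9],[0.01,-0.12,-0.04],5]]'

```text
clock: 76.6
position: [0.4101, -0.4629, 0.5014]
tool_rot: [3.138, -0.045, 1.682]
force: [1.5, -0.6, 0.2]
grip_width: 0.05
finger_force: 0.0
```

```bash
python3 after.py; python3 - <<'E'
from hang import *
W=[(np.array([.43,-.05,.47]),D(2.6),.045),(np.array([.5625,.19,.37]),D(np.pi),.045)]
plan(W,8.5,ang=.13)
E
```

```text
[ 0.41009141 -0.46287696  0.50143798] [ 3.13835745 -0.04539869  1.68179416] [ 1.02  0.46 -0.39  1.46  0.14  1.28  0.73] [ 1.45018416 -0.59533171  0.17801601] 0.04998162645538751
side seat [369.6 170.5] exp eye [368.7 173.5] exp lip [357.5 212.6]
   scoop_lip [([361.0, 216.0], 0.57)]
   scoop_eye [([150.0, 250.0], 0.46)]
   scoop_grip [([359.0, 214.0], 0.63)]
   nut1 []
top seat [396.4 191.6] exp eye [394.8 193.8] exp lip [375.2 221. ]
   scoop_lip [([382.0, 223.0], 0.94)]
   scoop_eye [([397.0, 194.0], 0.57), ([317.0, 228.0], 0.44)]
   scoop_grip [([394.0, 205.0], 0.94)]
   nut1 [([127.0, 227.0], 0.73), ([324.0, 221.0], 0.66), ([318.0, 231.0], 0.61), ([324.0, 229.0], 0.58), ([316.0, 239.0], 0.49), ([325.0, 233.0], 0.48), ([330.0, 218.0], 0.46), ([331.0, 240.0], 0.41)]
[[[4.1,0.6,0.5],[0,0,-0.09],8.5],[[4,1,0.5],[0.01,-0.01,-0.09],8.5],[[3.9,1.4,0.5],[0,0,-0.1],8.5],[[3.8,1.7,0.4],[0,-0.01,-0.09],8.5],[[3.6,2.1,0.5],[0,0,-0.09],8.5],[[3.4,2.4,0.4],[0.01,-0.01,-0.09],8.5],[[3.1,2.7,0.4],[0,0,-0.09],8.5],[[2.9,2.9,0.3],[0,-0.01,-0.1],8.5],[[2.6,3.3,0.4],[0,0,-0.09],8.5],[[2.3,3.4,0.3],[0.01,-0.01,-0.09],8.5],[[0.2,3.9,1.4],[0,0,-0.08],8.5],[[-0.2,3.9,1.4],[0,0,-0.07],8.5],[[-0.4,4,1.4],[0,0,-0.08],8.5],[[-0.8,3.8,1.5],[0,0,-0.08],8.5],[[-1,3.8,1.4],[0,0,-0.08],8.5],[[-1.4,3.7,1.4],[0,0,-0.07],8.5],[[-1.6,3.6,1.4],[0,0,-0.08],8.5]]
17 end [0.5629 0.1902 0.37  ] [-3.137e+00  2.000e-03  3.139e+00]
```

Scoop hangs, all 7 nuts in the bowl. Next: the lid.

Call:
arm_command --deltas '[[[4.1,0.6,0.5],[0,0,-0.09],8.5],[[4,1,0.5],[0.01,-0.01,-0.09],8.5],[[3.9,1.4,0.5],[0,0,-0.1],8.5],[[3.8,1.7,0.4],[0,-0.01,-0.09],8.5],[[3.6,2.1,0.5],[0,0,-0.09],8.5],[[3.4,2.4,0.4],[0.01,-0.01,-0.09],8.5],[[3.1,2.7,0.4],[0,0,-0.09],8.5],[[2.9,2.9,0.3],[0,-0.01,-0.1],8.5],[[2.6,3.3,0.4],[0,0,-0.09],8.5],[[2.3,3.4,0.3],[0.01,-0.01,-0.09],8.5],[[0.2,3.9,1.4],[0,0,-0.08],8.5],[[-0.2,3.9,1.4],[0,0,-0.07],8.5],[[-0.4,4,1.4],[0,0,-0.08],8.5],[[-0.8,3.8,1.5],[0,0,-0.08],8.5],[[-1,3.8,1.4],[0,0,-0.08],8.5],[[-1.4,3.7,1.4],[0,0,-0.07],8.5],[[-1.6,3.6,1.4],[0,0,-0.08],8.5],[[0,0,0],[0,0,0],8.5]]' --newtons 25

```text
clock: 78.9
position: [0.563, 0.195, 0.3672]
tool_rot: [-3.138, -0.002, -3.137]
force: [-1.3, -1.1, 0.2]
grip_width: 0.0852
finger_force: 0.0
```

```bash
python3 after.py; python3 - <<'E'
from hang import *
plan([(np.array([.5625,.190,.2445]),D(np.pi),.035)],8.5)
E
```

```text
[0.56302181 0.19497666 0.3672359 ] [-3.13812958e+00 -1.61060984e-03 -3.13672795e+00] [ 0.12  0.64 -0.83  1.69  0.53  1.06  0.7 ] [-1.31088354 -1.13716413  0.24172404] 0.08517881177851183
side seat [369.6 170.5] exp eye [368.7 173.5] exp lip [357.5 212.6]
   scoop_lip [([362.0, 214.0], 0.68)]
   scoop_eye [([370.0, 171.0], 0.74)]
   scoop_grip [([370.0, 184.0], 0.95)]
   nut1 [([322.0, 218.0], 0.59), ([324.0, 234.0], 0.58), ([308.0, 225.0], 0.56), ([314.0, 233.0], 0.55), ([318.0, 227.0], 0.45), ([317.0, 218.0], 0.37)]
top seat [396.4 191.6] exp eye [394.8 193.8] exp lip [375.2 221. ]
   scoop_lip [([382.0, 222.0], 0.92), ([322.0, 220.0], 0.69)]
   scoop_eye [([396.0, 194.0], 0.62), ([343.0, 183.0], 0.62)]
   scoop_grip [([393.0, 202.0], 0.78)]
   nut1 [([325.0, 229.0], 0.67), ([316.0, 238.0], 0.65), ([322.0, 221.0], 0.63), ([315.0, 228.0], 0.62), ([325.0, 230.0], 0.56), ([330.0, 219.0], 0.42), ([330.0, 239.0], 0.39)]
[[[0,0,3.1],[0,0,0],8.5],[[0,0,3.2],[0,0,0],8.5],[[0,0,3.1],[0,0,0],8.5],[[0,0,3.2],[-0.01,0,0],8.5]]
4 end [0.5626 0.1895 0.2444] [3.138e+00 3.000e-03 3.139e+00]
```

Call:
arm_command --deltas '[[[0,-0.2,3.1],[0,0,0],8.5],[[0,-0.2,3.1],[0,0,0],8.5],[[0,0,3.1],[0,0,0],8.5],[[0,0,3],[0,0,0],8.5],[[0,0,0],[0,0,0],1],[[0,0,0],[0,0,0],1],[[0,0,0],[0,0,0],1],[[0,0,0],[0,0,0],1],[[0,0,0],[0,0,0],1],[[0,0,0],[0,0,0],1]]' --newtons 25

```text
clock: 80.4
position: [0.5628, 0.1864, 0.2484]
tool_rot: [-3.136, 0.004, 3.14]
force: [-0.7, -0.3, 10.9]
grip_width: 0.018
finger_force: 27.1
```

Call:
arm_command --deltas '[[[0,0,0],[0,0,0],1]]'

```text
clock: 80.5
position: [0.5628, 0.1864, 0.2484]
tool_rot: [-3.136, 0.004, 3.14]
force: [-1.4, -0.8, 11.0]
grip_width: 0.0182
finger_force: 27.1
```

Call:
arm_command --deltas '[[[0,-0.8,0],[0,0,0],1],[[0,-1.5,0],[0,0,0],1],[[0,-1.8,0],[0,0,0],1],[[0,-1.8,0],[0,0,0],1],[[0,-1.8,0],[0,0,0],1],[[0,-1.8,0],[0,0,0],1],[[0,-1.8,0],[0,0,0],1],[[0,-1.8,0],[0,0,0],1],[[0,-1.6,0],[0,0,0],1],[[0,-1,0],[0,0,0],1],[[0,-0.8,0],[0,0,0],1],[[0,-0.4,0],[0,0,0],1]]'

```text
clock: 81.7
position: [0.562, 0.0162, 0.2485]
tool_rot: [-3.135, 0.002, 3.139]
force: [-4.3, 2.3, 4.6]
grip_width: 0.0184
finger_force: 26.4
```

Call:
arm_command --deltas '[[[0,-0.3,0],[0,0,0],1],[[0,0,0],[0,0,0],1]]'

```text
clock: 81.9
position: [0.562, 0.0147, 0.2485]
tool_rot: [-3.137, 0.002, 3.141]
force: [-4.5, 6.9, 4.0]
grip_width: 0.0184
finger_force: 26.4
```

Call:
arm_command --deltas '[[[0,-0.3,0],[0,0,0],1],[[0,0,0],[0,0,0],1]]'

```text
clock: 82.1
position: [0.5619, 0.0139, 0.2485]
tool_rot: [-3.141, 0.003, -3.14]
force: [-3.3, 21.4, -2.0]
grip_width: 0.0186
finger_force: 26.0
```

Call:
arm_command --deltas '[[[0,0,0],[0,0,0],2.5],[[0,0,0],[0,0,0],5],[[0,0,0],[0,0,0],8],[[0,0,0],[0,0,0],8],[[0,0,-3],[0,0,0],8],[[0,0,-4],[0,0,0],8],[[0,0,-4],[0,0,0],8],[[3,0,-3],[0,0,0],8],[[3,3,0],[0,0,0],8],[[2,4,0],[0,0,0],8],[[2,4,0],[0,0,0],8],[[0,4,0],[0,0,0],8],[[0,4,0],[0,0,0],8],[[0,4,0],[0,0,0],8],[[0,0,0],[0,0,0],8]]'

```text
clock: 83.6
position: [0.4611, 0.2469, 0.3869]
tool_rot: [-3.138, 0.003, -3.137]
force: [0.3, -0.8, -0.2]
grip_width: 0.0797
finger_force: 0.0
```

```bash
python3 after.py; python3 - <<'E'
from nuts import *
for nm in ("side","top"):
    f=bot.grab_frame(nm)
    for n,z in (("lid_knob",.083),("bowl",0),("tin",0),("timer",0),("mug",0)): print(nm,n,[(np.round(x["at"],1),round(x["p"],2),atz(f,x["at"],z)[:2].round(3)) for x in bot.mark_of(n,f)[:1]])
E
```

```text
[0.46108986 0.24692995 0.3868822 ] [-3.13802788e+00  2.64380033e-03 -3.13735187e+00] [ 0.06  0.52 -0.91  1.85  0.48  1.01  0.52] [ 0.32395535 -0.81903692 -0.20435923] 0.07967022897677485
side seat [369.6 170.5] exp eye [368.7 173.5] exp lip [357.5 212.6]
   scoop_lip [([363.0, 215.0], 0.68)]
   scoop_eye [([366.0, 175.0], 0.93), ([295.0, 190.0], 0.6)]
   scoop_grip [([369.0, 184.0], 0.63)]
   nut1 [([312.0, 225.0], 0.53), ([323.0, 235.0], 0.52), ([321.0, 218.0], 0.49), ([316.0, 217.0], 0.45), ([313.0, 232.0], 0.43)]
top seat [396.4 191.6] exp eye [394.8 193.8] exp lip [375.2 221. ]
   scoop_lip [([381.0, 223.0], 0.74), ([323.0, 227.0], 0.68)]
   scoop_eye [([396.0, 193.0], 0.65), ([311.0, 175.0], 0.6)]
   scoop_grip [([393.0, 202.0], 0.91), ([316.0, 227.0], 0.21)]
   nut1 [([322.0, 228.0], 0.64), ([323.0, 231.0], 0.61), ([332.0, 218.0], 0.55), ([329.0, 241.0], 0.55), ([314.0, 231.0], 0.52), ([323.0, 221.0], 0.47), ([129.0, 229.0], 0.32)]
side lid_knob []
side bowl [(array([316.4, 233.4]), 0.89, array([ 0.482, -0.214]))]
side tin [(array([254.8, 193.9]), 0.6, array([0.68 , 0.059]))]
side timer [(array([326.4, 191. ]), 0.45, array([ 0.717, -0.263]))]
side mug [(array([147.1, 250.9]), 0.88, array([0.351, 0.466]))]
top lid_knob []
top bowl [(array([319.5, 236.2]), 0.66, array([ 0.48 , -0.204]))]
top tin [(array([312.5, 175.4]), 0.78, array([ 0.712, -0.14 ]))]
top timer [(array([339.7, 181. ]), 0.55, array([ 0.711, -0.243]))]
top mug [(array([128.2, 226.9]), 0.73, array([0.368, 0.47 ]))]
```

```bash
python3 -c "
from workcell import bot
print(bot.job_done())"
```

```text
the job is handed in; nothing more can be done
None
```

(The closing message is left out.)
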